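# Load the oven grid with frozen mini pizzas

### The job

Slide the empty oven grid into the rail station until it is fully home and its catches hold it. Then use the turner to move every pizza from the cooling rack onto the grid, each lying flat on the ribs, side by side and not hanging over the edge of the grid, never touching a pizza with the gripper; finally lay the turner back on its rubber mat, lengthwise, and leave the other things on the table alone.

Things in the scene. Friction and masses are not known exactly. Their poses are not given: they have to be found in the camera images.
- grid: Loose aluminium oven grid, 276 (x) by 130 mm (y), 0.6 kg; origin under its centre, z up. On a 4 mm floor plate stand six ribs along y (6 mm wide, 120 long, tops at 24 mm) at x = -121, -59, -31, 31, 59, 121 mm: three lanes centred at x = -90, 0, 90, each 56 mm clear, open at +y. Side bars (x = +-128 to 138 mm, z 2 to 11 mm) with a 20 mm notch at y = 0. A bridge handle on the -y edge.
- grid_handle (a point): Middle of the grid's handle bar: 12 x 12 mm thick, 90 mm free length along the grid's x, 46 mm above the grid's underside and 75 mm to -y of its centre (grid's axes).
- station: Fixed rail station: two grey rails along its y, inner faces 280 mm apart, 19 mm high; their lips (from 15 mm up, 7 mm inward) overhang the grid's side bars, so it only slides in, along +y, from the flared mouth 105 mm to -y of the origin. Stops in the +y corners. A sprung catch in each rail snaps into the side notches (about 15 N). The grid fully home has this origin (on the table) and axes.
- rack: Fixed cooling rack: six steel ribs along its y like the grid's (6 mm wide, 120 long, tops 24 mm above the table, at x = -121, -59, -31, 31, 59, 121 mm): three lanes centred at x = -90, 0, 90 mm, 56 mm clear, open at both ends; two cross bars 4 mm high at y = +-50 mm. Origin on the table under its centre.
- turner: Turner (spatula), 214 mm long, 0.16 kg: flat steel blade 88 (x) by 44 mm (y), 3 mm thick; origin at the centre of the blade's underside, x to the blade's tip, z up. A crank rises from its rear edge (x = -44) to a black straight handle (x = -170 to -70, 22 mm wide, 24 mm high) centred 45 mm above the underside. It stands by itself on its blade.
- turner_grip (a point): Point in the middle of the turner's handle, 110 mm behind the blade's centre and 45 mm above the blade's underside (reads with the turner's axes).
- mat: Black rubber mat fixed on the table, 270 mm along its x by 110 mm along its y, 3 mm thick, origin under its centre: the turner's place.
- pizza1: Frozen square mini pizza, stiff, 82 x 82 x 15 mm, 90 g, origin at the centre of its underside, z up; starts on a lane of the rack. Two or three of the three are present.
- pizza2: Frozen square mini pizza, stiff, 82 x 82 x 15 mm, 90 g, origin at the centre of its underside, z up; starts on a lane of the rack. Two or three of the three are present.
- pizza3: Frozen square mini pizza, stiff, 82 x 82 x 15 mm, 90 g, origin at the centre of its underside, z up; starts on a lane of the rack. Two or three of the three are present.
- bowl: Bystander: small white bowl, 90 mm across, 42 mm high, origin under its centre; leave it alone.
- tin: Bystander: tin can, 74 mm across, 110 mm high, origin under its centre; leave it alone.
- spice: Bystander: small glass jar, 60 mm across, 85 mm high, origin under its centre; leave it alone.
- tumbler: Bystander: glass tumbler, 68 mm across, 85 mm high, origin under its centre; leave it alone.
- sauce: Bystander: red sauce bottle, 60 mm across, 150 mm high, origin under its centre; leave it alone.
- ramekin: Bystander: blue ramekin, 72 mm across, 40 mm high, origin under its centre; leave it alone.
- pot: Bystander: jar with orange cap, 68 mm across, 75 mm high, origin under its centre; leave it alone.
There are look-alikes about, which are no part of the job. Leave any turquoise look-alike of the pizza2 alone.

How it is judged:
On the way, in this order (a step that is already met when the one before it is completed fails the run):
1. the grid is fully home in the rail station, held by the catches (y of grid in the frame of station between -0.005 and 0.005 m and x of grid in the frame of station between -0.008 and 0.008 m and z of grid in the frame of station below 0.006 m and angle between the y axis of grid and the y axis of station, either way round below 0.04 rad and contact force between the fingers and grid below 0.1 N), for 0.3 s.
2. every pizza present lies flat on the grid's ribs, off the turner (y of grid in the frame of station between -0.005 and 0.005 m and x of grid in the frame of station between -0.008 and 0.008 m and z of grid in the frame of station below 0.006 m and angle between the y axis of grid and the y axis of station, either way round below 0.04 rad and x of pizza1 in the frame of grid between -0.102 and 0.102 m and y of pizza1 in the frame of grid between -0.03 and 0.03 m and z of pizza1 in the frame of grid between 0.02 and 0.029 m and angle between each of pizza1, pizza2, pizza3's own z axis and vertical below 0.08 rad and x of pizza2 in the frame of grid between -0.102 and 0.102 m and y of pizza2 in the frame of grid between -0.03 and 0.03 m and z of pizza2 in the frame of grid between 0.02 and 0.029 m and x of pizza3 in the frame of grid between -0.102 and 0.102 m and y of pizza3 in the frame of grid between -0.03 and 0.03 m and z of pizza3 in the frame of grid between 0.02 and 0.029 m and contact force between turner and pizza1 below 0.05 N and contact force between turner and pizza2 below 0.05 N and contact force between turner and pizza3 below 0.05 N), for 0.3 s.
At the end, for the whole second after the job is handed in: Grid home in the station (within 5 mm along the rails, flat); each pizza present flat on its ribs, unstacked, centre within 102 mm (grid x) and 30 mm (grid y) of its middle; turner flat on the mat, blade centre within 50 mm and handle within 60 mm of its long axis (all of step 2 and x of turner in the frame of mat between -0.13 and 0.13 m and y of turner in the frame of mat between -0.05 and 0.05 m and x of turner_grip in the frame of mat between -0.13 and 0.13 m and y of turner_grip in the frame of mat between -0.06 and 0.06 m and angle between turner's own z axis and vertical below 0.12 rad and height (world z) of turner below 0.012 m); the robot touches nothing.
It fails at once if the gripper touches a pizza (contact force between the fingers and pizza1 above 0.5 N or contact force between the fingers and pizza2 above 0.5 N or contact force between the fingers and pizza3 above 0.5 N).
It fails at once if a pizza is dropped beside the rack and grid (height (world z) of any of pizza1, pizza2, pizza3 below 0.012 m).
It fails at once if a bystander is shifted more than 25 mm or knocked over (distance of any of bowl, tin, spice, tumbler, sauce, ramekin, pot from where it was at the start of the episode above 0.025 m or angle between any of bowl, tin, spice, tumbler, sauce, ramekin, pot's own z axis and vertical above 0.5 rad).
Of pizza1, pizza2, pizza3 only 2 to 3 are there at a start; the rules pass over those that are not, and their reading is None.
At some moment in a run one of turner, grid may be knocked a few centimetres aside while the robot is not near it.
It also fails if it takes over 210 s, if anything falls off the work surface, if the arm or the gripper's body presses on something with over 40 N, if the wrist force passes 120 N, or if a joint passes its speed limit or range.

### The arm

A 6-joint arm with a two-finger parallel gripper is mounted at the origin on the work surface. World frame = base frame: x ahead of the robot, y to its left, z up, the work surface at z = 0. Lengths are in m, angles in rad, forces in N, time in s.
With the tool pointing down it reaches from about 0.425 to 0.95 m from the base axis. Payload 3.5 kg.
Tool frame: the origin (TCP) lies at the very end of the fingers, on their centre line; the grasp point (between the pads) lies 19 mm behind it; y points along the fingers, z is the direction in which the jaws open and shut, and the axes are right-handed (so a half turn about y gives the same grasp; the last joint's range is limited). The gripper opens to 85 mm and grips with 20 to 120 N. Pads are 22 mm wide; open, the fingers measure 114 mm over their backs; the gripper's body (76 mm by 85 mm) begins 54 mm behind the grasp point. The pads swing forward as they close: fully open they stand 13 mm farther back than shut.
Start: joints at [1.15, 0.286, 1.577, -0, 1.279, -0.15], TCP at [0.181, 0.65, 0.231] pointing down, gripper open.
Joint ranges: [-2.77, 2.77], [-0.9, 2.22], [0.21, 2.48], [-1.53, 4.67], [0.24, 2.81], [-2.84, 2.84]. Speed limits (rad/s): [2.79, 2.79, 3.14, 3.14, 3.14, 3.14].

### API

Orientations are given as a unit quaternion [x, y, z, w].
In Python, from plant import ctrl, cams gives the robot as it stands.
- The arm moves only by the tool play_rows, never from a script. Its argument "steps" is a list of rows, each an object of numbers: "claw": the finger opening in cm, from 0 to 8.54; "tx", "ty", "tz": the shift along the tool's x, y, z in cm; "ax", "ay", "az": the turn, a rotation vector about the tool's x, y, z in degrees. A call has 1 to 12 rows; each row is the pose to reach, as a shift and turn from the pose commanded when the call began, along the tool's axes at that moment; what a row does not reach only later rows make up. A row lasts 1/12 s, in which the tool goes at most 41.7 mm and 7.16 degrees, less where a joint would pass 70% of its speed; a pose out of reach is approached as far as the arm can. A call with a gripper value outside its range is refused whole. The fingers move at their own pace and stop on an object; "grip_force" is the grip in N (left out, the last holds). Time passes only in rows, so rows that repeat a pose let the fingers close. It gives the time, the measured TCP pose, the force and the opening at its end, in the units of the state.
- ctrl.get_state(): the state, without advancing time (a new reading comes with each control period).
- cams.read_camera(name): name is "side" or "top"; returns (picture, depth): 400x640x3 uint8, blue, green, red; 400x640 float32, m along the optical axis (not along the pixel's ray), 0 where there is no reading.
- cams.camera_model(name): a dict with "intrinsics" (3x3 intrinsics, pixels), "rvec" (rotation vector, rad) and "tvec" (3), from world to camera coordinates, as OpenCV has them. Camera axes: x right, y down, z forward; pixel columns grow to the right and rows downward; lengths in m; the calibration is good to about 2 mm. A picture is of the moment at which its call begins. camera_model takes no time and is no camera call.
- ctrl.sign_off(): hands the job in, once; it reports no verdict.
The state is a dict: "time": time; "qpos": joint angles; "dq": joint speeds; "joint_efforts": joint torques, N m; "eef_pos": TCP position; "tcp_rot": TCP orientation; "contact_force": force on the tool from outside, world axes, zero at the start; "wrist_torque": the same for the moment, N m; "opening": opening from 0.0 (shut) to 1.0 (fully open).
Only numpy, scipy, OpenCV 4.12 (cv2) and the standard library are available. Lean on these libraries where they do the work, as an engineer would, in place of code of your own. Each camera call takes 0.05 s, during which the arm holds its last target.

## Working session

There is one attempt and no reset: what is moved stays moved. The work goes in short steps, Python scripts to look and compute and a tool call to move; the robot and the scene stay as the last step left them, time stands still between calls to the robot, and variables do not carry over. Pictures are saved under pics/ and viewed, and the job is handed in when it is done.

Besides the shell and the picture viewer there is one more tool, called after "Emit:" as a command line: name --argument value ..., lists and objects as JSON in quotes. play_rows: Moves the arm, as the interface text tells. Its arguments: {"type":"object","properties":{"steps":{"type":"array","items":{"type":"object","properties":{"claw":{"type":"number"},"tx":{"type":"number"},"ty":{"type":"number"},"tz":{"type":"number"},"ax":{"type":"number"},"ay":{"type":"number"},"az":{"type":"number"}}}},"grip_force":{"type":"number"}},"required":["steps"]}

```bash
ls; mkdir -p pics; python3 - <<'E'
from plant import ctrl,cams
import cv2
print(ctrl.get_state())
for n in("side","top"):
    p,d=cams.read_camera(n); cv2.imwrite(f"pics/{n}0.png",p)
    m=cams.camera_model(n); print(n,m, -cv2.Rodrigues(m['rvec'])[0].T@m['tvec'])
E
```

```text
pics
{'time': 0.0, 'qpos': array([ 1.14999308e+00,  2.87184845e-01,  1.57818655e+00,  2.28876661e-05,
        1.27858668e+00, -1.50017957e-01]), 'dq': array([ 0.00045219, -0.00035433,  0.0013097 , -0.0013218 ,  0.00029451,
        0.00033981]), 'joint_efforts': array([ 2.00740709e-03, -4.05973756e+01, -2.92635763e+01, -7.72946720e-06,
        5.79669591e-03,  1.79701340e-05]), 'eef_pos': array([0.18026089, 0.64980331, 0.22992922]), 'tcp_rot': array([ 0.70143511, -0.09568998,  0.09520419, -0.69983453]), 'contact_force': array([-0.24594498,  0.03664989,  0.43668725]), 'wrist_torque': array([0.00610932, 0.04445548, 0.01183523]), 'opening': 1.0014798584207985}
side {'intrinsics': array([[493.10605483,   0.        , 322.57142798],
       [  0.        , 493.10605483, 203.08977307],
       [  0.        ,   0.        ,   1.        ]]), 'rvec': array([ 0.11778381, -2.87362313,  1.18799521]), 'tvec': array([0.49225026, 0.09612289, 1.3054244 ])} [0.42253814 0.89099435 0.99160142]
top {'intrinsics': array([[506.54451588,   0.        , 330.88095388],
       [  0.        , 506.54451588, 201.72881143],
       [  0.        ,   0.        ,   1.        ]]), 'rvec': array([ 2.093135  , -2.14059065,  0.19049018]), 'tvec': array([-0.03870438,  0.52285098,  1.37235522])} [ 0.25325314 -0.06227609  1.44575743]
```

View pics/side0.png

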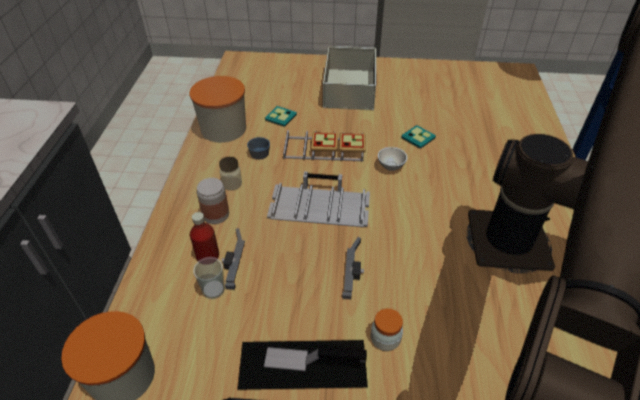

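View pics/top0.png

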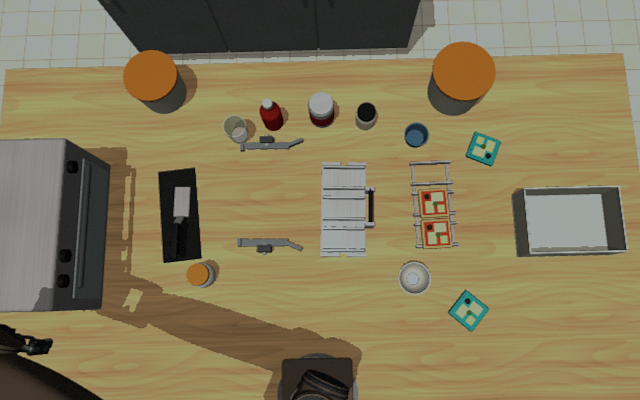

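```bash
cat > h.py <<'E'
from plant import ctrl,cams
import cv2, numpy as np
from scipy.spatial.transform import Rotation as R
def cam(n):
    m=cams.camera_model(n); K=np.array(m['intrinsics']); Rm=cv2.Rodrigues(np.array(m['rvec']))[0]; return K,Rm,np.array(m['tvec']).ravel()
def ray(n,u,v,z):
    K,Rm,t=cam(n); c=-Rm.T@t; d=Rm.T@np.linalg.inv(K)@[u,v,1]; return c+d*(z-c[2])/d[2]
def proj(n,P):
    K,Rm,t=cam(n); q=(Rm@np.atleast_2d(P).T).T+t; q=(K@q.T).T; return q[:,:2]/q[:,2:]
def crop(img,x0,y0,x1,y1,s,f):
    c=cv2.resize(img[y0:y1,x0:x1],None,fx=s,fy=s,interpolation=cv2.INTER_CUBIC); cv2.imwrite(f,c)
def cloud(n,d):
    K,Rm,t=cam(n); v,u=np.mgrid[:400,:640]; p=np.stack([(u-K[0,2])/K[0,0]*d,(v-K[1,2])/K[1,1]*d,d],-1); return (p-t)@Rm
E
python3 - <<'E'
from h import *
p,d=cams.read_camera("top"); np.save("d0.npy",d); cv2.imwrite("pics/top1.png",p)
crop(p,150,130,310,270,5,"pics/c1.png"); crop(p,310,150,470,260,5,"pics/c2.png")
c=cloud("top",d)
for u,v in [(300,300),(350,180),(437,203),(182,200)]: print(u,v,c[v,u])
E
```

```text
300 300 [ 0.25286998  0.04307391 -0.00734415]
350 180 [ 0.59235834 -0.10703396  0.01057141]
437 203 [ 0.51289935 -0.34908099  0.04039603]
182 200 [0.54536031 0.38229044 0.00704875]
```

View pics/c1.png

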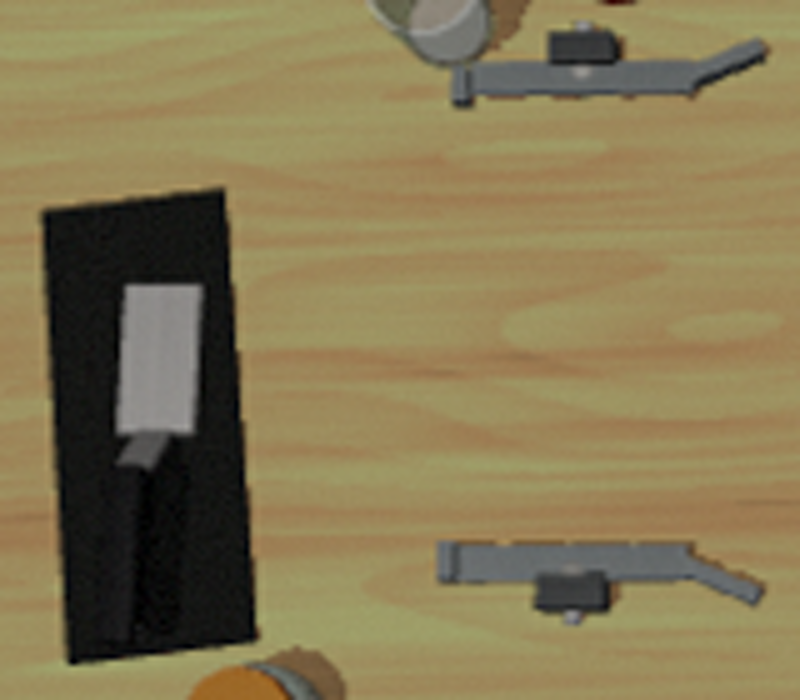

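View pics/c2.png

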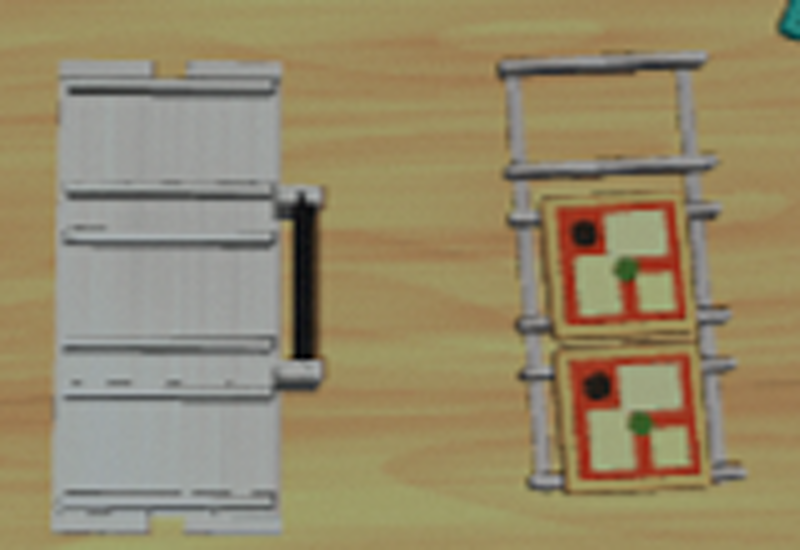

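```bash
cat >> h.py <<'E'
def fit(n,pix,loc):
    """pix Nx2, loc Nx3 (local coordinates, z=height): yaw,x,y by Kabsch"""
    W=np.array([ray(n,u,v,l[2]) for (u,v),l in zip(pix,loc)])[:,:2]; L=np.array(loc)[:,:2]
    a,b=W-W.mean(0),L-L.mean(0); H=b.T@a; yaw=np.arctan2(H[0,1]-H[1,0],H[0,0]+H[1,1])
    c,s=np.cos(yaw),np.sin(yaw); Rm=np.array([[c,-s],[s,c]]); t=W.mean(0)-Rm@L.mean(0)
    return t,yaw,np.round((W-(L@Rm.T+t))*1000,1)
E
cat > m0.py <<'E'
from h import *
def C(off,pts): return (np.array(pts)+.5)/5-.5+off
o1=(150,130);o2=(310,150)
def rep(name,r): print(name,np.round(r[0],4),"yaw deg %.2f"%np.degrees(r[1]),r[2].tolist())
# image up=+x, left=+y
rep("grid",fit("top",C(o2,[(60,62),(281,62),(281,532),(52,532),(306,283)]),[(.138,.065,.011),(.138,-.065,.011),(-.138,-.065,.011),(-.138,.065,.011),(0,-.075,.052)]))
rep("station",fit("top",C(o1,[(583,62),(583,96),(575,544),(575,580)]),[(.1525,0,.019),(.133,0,.019),(-.133,0,.019),(-.1525,0,.019)]))
rep("mat",fit("top",C(o1,[(42,210),(223,188),(257,640),(68,663)]),[(.135,.055,.003),(.135,-.055,.003),(-.135,-.055,.003),(-.135,.055,.003)]))
rep("blade",fit("top",C(o1,[(125,285),(204,285),(193,436),(116,433)]),[(.044,.022,.006),(.044,-.022,.006),(-.044,-.022,.006),(-.044,.022,.006)]))
X=[.121,.059,.031,-.031,-.059,-.121]
Lp=[(500,68),(508,172),(511,218),(519,325),(521,374),(532,484)];Rp=[(706,60),(717,161),(718,210),(730,315),(735,364),(745,472)]
rep("rack",fit("top",C(o2,Lp+Rp),[(x,.06,.024) for x in X]+[(x,-.06,.024) for x in X]))
q=.041
for k,pp in(("pA",[(541,197),(685,190),(695,340),(553,340)]),("pB",[(555,350),(704,343),(712,486),(566,493)])):
    rep(k,fit("top",C(o2,pp),[(q,q,.039),(q,-q,.039),(-q,-q,.039),(-q,q,.039)]))
for nm,u,v,z in(("tumbler",236,127,.085),("pot",200,273,.075),("bowl",414,277,.042),("ramekin",416,134,.04),("sauce",270,105,.1),("tin",321,103,.11),("spice",366,110,.085)): print(nm,ray("top",u,v,z)[:2].round(3))
s=ctrl.get_state(); print(R.from_quat(s['tcp_rot']).as_matrix().round(3))
E
python3 m0.py; python3 - <<'E'
from h import *
p=cv2.imread("pics/top1.png"); crop(np.clip(p.astype(float)*5,0,255).astype('uint8'),155,160,215,280,5,"pics/c3.png")
E
```

```text
grid [ 0.5094 -0.0857] yaw deg -1.89 [[-1.0, -0.2], [0.1, 0.4], [1.6, 0.7], [0.2, 0.1], [-0.9, -1.1]]
station [0.5584 0.138 ] yaw deg -0.74 [[0.1, 0.2], [-1.2, -0.2], [1.0, 0.2], [0.0, -0.2]]
mat [0.5054 0.3907] yaw deg 5.76 [[-0.9, -1.5], [-1.2, 1.3], [0.9, 1.0], [1.3, -0.8]]
blade [0.5413 0.3839] yaw deg -1.93 [[0.1, 1.3], [0.4, -1.1], [-0.9, -0.5], [0.4, 0.3]]
rack [ 0.5161 -0.3428] yaw deg 1.35 [[-0.7, -0.5], [-0.5, -0.5], [0.5, -0.2], [0.4, -0.1], [0.3, 0.9], [-0.1, -0.5], [-1.7, 0.3], [0.3, -0.6], [-0.5, 1.4], [0.5, 0.1], [0.4, -0.1], [1.1, -0.1]]
pA [ 0.5138 -0.339 ] yaw deg 0.46 [[0.3, 0.1], [1.8, 0.4], [-2.3, 1.0], [0.2, -1.6]]
pB [ 0.4278 -0.3426] yaw deg 0.88 [[-1.3, 0.4], [-0.5, -1.2], [1.3, 0.9], [0.5, -0.1]]
tumbler [0.736 0.212]
pot [0.33  0.306]
bowl [ 0.308 -0.273]
ramekin [ 0.717 -0.301]
sauce [0.793 0.115]
tin [ 0.791 -0.029]
spice [ 0.777 -0.156]
[[ 0.964 -0.001  0.268]
 [-0.268 -0.002  0.964]
 [-0.    -1.    -0.002]]
```

View pics/c3.png

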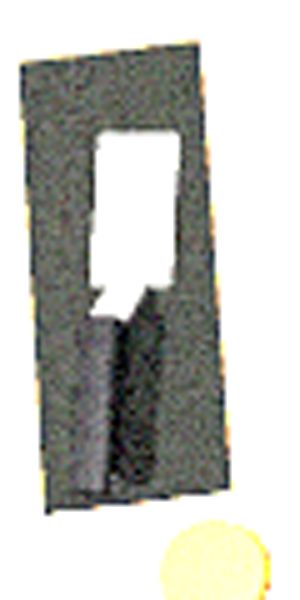

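```bash
cat >> h.py <<'E'
def plan(x,y,z,yawz,tilt=0):
    s=ctrl.get_state(); R0=R.from_quat(s['tcp_rot'])
    a=np.radians(yawz); zt=np.array([np.cos(a),np.sin(a),0]); yt=np.array([0,0,-1.]); xt=np.cross(yt,zt)
    R1=R.from_matrix(np.stack([xt,yt,zt],1))
    sh=R0.inv().apply(np.array([x,y,z])-s['eef_pos'])*100; rv=np.degrees((R0.inv()*R1).as_rotvec())
    print("t cm",sh.round(2),"a deg",rv.round(2),"now",s['eef_pos'].round(4),"time %.1f"%s['time'],"q",s['qpos'].round(2))
def st():
    s=ctrl.get_state(); m=R.from_quat(s['tcp_rot']).as_matrix()
    print("t %.2f"%s['time'],s['eef_pos'].round(4),"yawz %.2f"%np.degrees(np.arctan2(m[1,2],m[0,2])),"down",m[:,1].round(3),"F",s['contact_force'].round(1),"op %.3f"%s['opening'],"q",s['qpos'].round(2))
E
python3 -c "
from h import *
plan(.50,.25,.25,88)"
```

```text
t cm [ 41.5   -1.93 -29.99] a deg [  0.1  -13.52  -0.03] now [0.1803 0.6499 0.2302] time 0.1 q [ 1.15  0.29  1.58 -0.    1.28 -0.15]
```

Emit:
play_rows --steps '[{"tx": 4, "tz": -3, "ty": -0.5, "ay": -2}, {"tx": 41.5, "ty": -1.9, "tz": -30, "ay": -13.5}, {"tx": 41.5, "ty": -1.9, "tz": -30, "ay": -13.5}, {"tx": 41.5, "ty": -1.9, "tz": -30, "ay": -13.5}, {"tx": 41.5, "ty": -1.9, "tz": -30, "ay": -13.5}, {"tx": 41.5, "ty": -1.9, "tz": -30, "ay": -13.5}, {"tx": 41.5, "ty": -1.9, "tz": -30, "ay": -13.5}, {"tx": 41.5, "ty": -1.9, "tz": -30, "ay": -13.5}, {"tx": 41.5, "ty": -1.9, "tz": -30, "ay": -13.5}, {"tx": 41.5, "ty": -1.9, "tz": -30, "ay": -13.5}, {"tx": 41.5, "ty": -1.9, "tz": -30, "ay": -13.5}, {"tx": 41.5, "ty": -1.9, "tz": -30, "ay": -13.5}]'

```text
invalid input at $.steps[0]: expected keys claw, tx, ty, tz, ax, ay, az
```

```bash
python3 -c "
from h import *
st();plan(.507,-.161,.13,88.1)"
```

```text
t 0.15 [0.1803 0.6499 0.2302] yawz 74.48 down [-0.001 -0.002 -1.   ] F [ 0.1  0.1 -0.1] op 1.001 q [ 1.15  0.29  1.58 -0.    1.28 -0.15]
t cm [ 53.17  10.14 -69.38] a deg [  0.1  -13.62  -0.03] now [0.1803 0.6499 0.2302] time 0.1 q [ 1.15  0.29  1.58 -0.    1.28 -0.15]
```

Emit:
play_rows --steps '[{"claw": 5, "tx": 4, "ty": -0.5, "tz": -3, "ax": 0, "ay": -2, "az": 0}, {"claw": 5, "tx": 41.5, "ty": -1.9, "tz": -30, "ax": 0, "ay": -13.5, "az": 0}, {"claw": 5, "tx": 41.5, "ty": -1.9, "tz": -30, "ax": 0, "ay": -13.5, "az": 0}, {"claw": 5, "tx": 41.5, "ty": -1.9, "tz": -30, "ax": 0, "ay": -13.5, "az": 0}, {"claw": 5, "tx": 41.5, "ty": -1.9, "tz": -30, "ax": 0, "ay": -13.5, "az": 0}, {"claw": 5, "tx": 41.5, "ty": -1.9, "tz": -30, "ax": 0, "ay": -13.5, "az": 0}, {"claw": 5, "tx": 41.5, "ty": -1.9, "tz": -30, "ax": 0, "ay": -13.5, "az": 0}, {"claw": 5, "tx": 41.5, "ty": -1.9, "tz": -30, "ax": 0, "ay": -13.5, "az": 0}, {"claw": 5, "tx": 41.5, "ty": -1.9, "tz": -30, "ax": 0, "ay": -13.5, "az": 0}, {"claw": 5, "tx": 41.5, "ty": -1.9, "tz": -30, "ax": 0, "ay": -13.5, "az": 0}, {"claw": 5, "tx": 41.5, "ty": -1.9, "tz": -30, "ax": 0, "ay": -13.5, "az": 0}, {"claw": 5, "tx": 41.5, "ty": -1.9, "tz": -30, "ax": 0, "ay": -13.5, "az": 0}]'

```text
time: 1.15
eef_pos: [0.4926, 0.2587, 0.2498]
tcp_rot: [-0.707, 0.013, -0.012, 0.707]
contact_force: [0.7, 1.1, 0.3]
opening: 0.587
```

```bash
python3 -c "
from h import *
st();plan(.507,-.161,.13,88.1)"
```

```text
t 1.15 [0.4926 0.2587 0.2498] yawz 87.98 down [-0.  0. -1.] F [0.7 1.1 0.3] op 0.587 q [ 0.3   0.01  1.85  0.    1.28 -1.23]
t cm [  2.92  11.98 -41.9 ] a deg [-0.   -0.12 -0.01] now [0.4926 0.2587 0.2498] time 1.1 q [ 0.3   0.01  1.85  0.    1.28 -1.23]
```

Emit:
play_rows --steps '[{"claw": 5, "tx": 2.1, "ty": 12, "tz": -41, "ax": 0, "ay": 0, "az": 0}, {"claw": 5, "tx": 2.1, "ty": 12, "tz": -41, "ax": 0, "ay": 0, "az": 0}, {"claw": 5, "tx": 2.1, "ty": 12, "tz": -41, "ax": 0, "ay": 0, "az": 0}, {"claw": 5, "tx": 2.1, "ty": 12, "tz": -41, "ax": 0, "ay": 0, "az": 0}, {"claw": 5, "tx": 2.1, "ty": 12, "tz": -41, "ax": 0, "ay": 0, "az": 0}, {"claw": 5, "tx": 2.1, "ty": 12, "tz": -41, "ax": 0, "ay": 0, "az": 0}, {"claw": 5, "tx": 2.1, "ty": 12, "tz": -41, "ax": 0, "ay": 0, "az": 0}, {"claw": 5, "tx": 2.1, "ty": 12, "tz": -41, "ax": 0, "ay": 0, "az": 0}, {"claw": 5, "tx": 2.1, "ty": 12, "tz": -41, "ax": 0, "ay": 0, "az": 0}, {"claw": 5, "tx": 2.1, "ty": 12, "tz": -41, "ax": 0, "ay": 0, "az": 0}, {"claw": 5, "tx": 2.1, "ty": 12, "tz": -41, "ax": 0, "ay": 0, "az": 0}, {"claw": 5, "tx": 2.1, "ty": 12, "tz": -41, "ax": 0, "ay": 0, "az": 0}]'

```text
time: 2.15
eef_pos: [0.4976, -0.1522, 0.1286]
tcp_rot: [-0.707, 0.015, -0.013, 0.707]
contact_force: [-0.3, -0.3, 0.3]
opening: 0.587
```

```bash
python3 - <<'E'
from h import *
st();
p,d=cams.read_camera("top"); crop(p,300,140,460,260,5,"pics/c4.png")
p,d=cams.read_camera("side"); crop(p,240,140,400,260,5,"pics/c5.png")
plan(.507,-.161,.028,88.1)
E
```

```text
t 2.15 [ 0.4976 -0.1522  0.1286] yawz 87.72 down [-0.002  0.001 -1.   ] F [-0.3 -0.3  0.3] op 0.587 q [-0.49  0.06  2.04 -0.    1.05 -2.02]
t cm [ 0.92 10.17 -1.12] a deg [-0.06 -0.17 -0.04] now [ 0.4983 -0.1496  0.1297] time 2.2 q [-0.49  0.06  2.04  0.    1.05 -2.02]
```

View pics/c4.png

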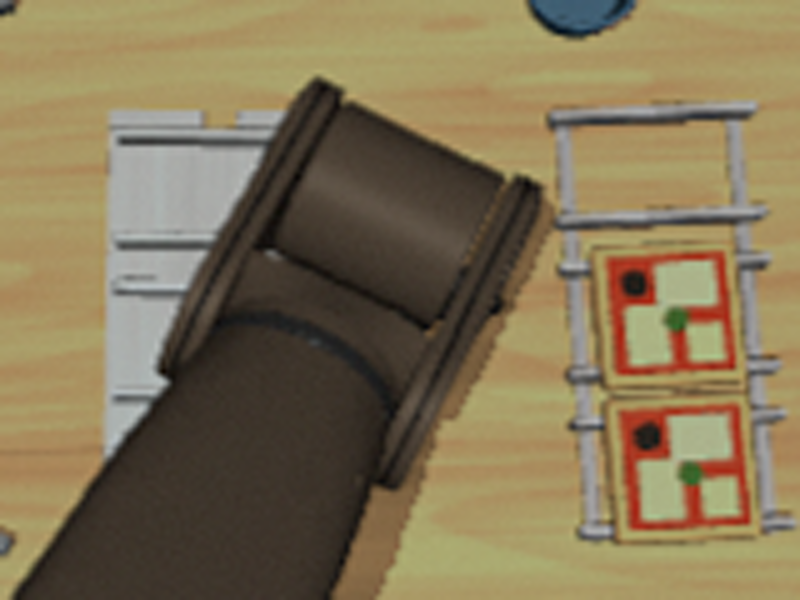

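View pics/c5.png

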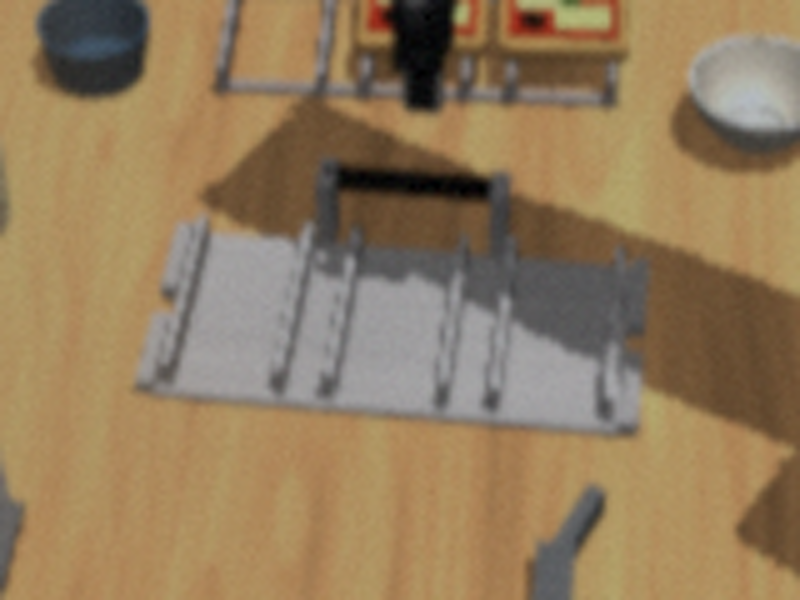

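Emit:
play_rows --steps '[{"claw": 5, "tx": 0.9, "ty": 0, "tz": -1.1, "ax": 0, "ay": 0, "az": 0}, {"claw": 5, "tx": 0.9, "ty": 2, "tz": -1.1, "ax": 0, "ay": 0, "az": 0}, {"claw": 5, "tx": 0.9, "ty": 4, "tz": -1.1, "ax": 0, "ay": 0, "az": 0}, {"claw": 5, "tx": 0.9, "ty": 6, "tz": -1.1, "ax": 0, "ay": 0, "az": 0}, {"claw": 5, "tx": 0.9, "ty": 8, "tz": -1.1, "ax": 0, "ay": 0, "az": 0}, {"claw": 5, "tx": 0.9, "ty": 9, "tz": -1.1, "ax": 0, "ay": 0, "az": 0}, {"claw": 5, "tx": 0.9, "ty": 10, "tz": -1.1, "ax": 0, "ay": 0, "az": 0}, {"claw": 5, "tx": 0.9, "ty": 10, "tz": -1.1, "ax": 0, "ay": 0, "az": 0}, {"claw": 5, "tx": 0.9, "ty": 10, "tz": -1.1, "ax": 0, "ay": 0, "az": 0}]'

```text
time: 3.0
eef_pos: [0.5075, -0.1607, 0.0303]
tcp_rot: [0.707, -0.012, 0.012, -0.707]
contact_force: [0.1, -1.3, -0.8]
opening: 0.584
```

```bash
python3 - <<'E'
from h import *
st();
p,d=cams.read_camera("side"); crop(p,240,140,400,260,5,"pics/c6.png")
E
```

```text
t 3.00 [ 0.5075 -0.1607  0.0303] yawz 88.05 down [ 0. -0. -1.] F [ 0.1 -1.3 -0.8] op 0.584 q [-0.5   0.24  2.05  0.    0.85 -2.03]
```

View pics/c6.png

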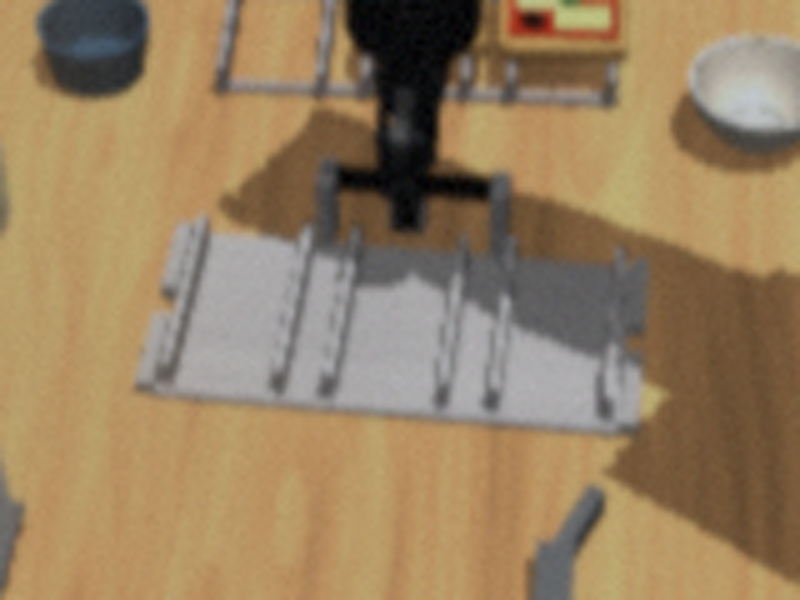

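Emit:
play_rows --grip_force 80 --steps '[{"claw": 0, "tx": 0, "ty": 0, "tz": 0, "ax": 0, "ay": 0, "az": 0}, {"claw": 0, "tx": 0, "ty": 0, "tz": 0, "ax": 0, "ay": 0, "az": 0}, {"claw": 0, "tx": 0, "ty": 0, "tz": 0, "ax": 0, "ay": 0, "az": 0}, {"claw": 0, "tx": 0, "ty": 0, "tz": 0, "ax": 0, "ay": 0, "az": 0}, {"claw": 0, "tx": 0, "ty": 0, "tz": 0, "ax": 0, "ay": 0, "az": 0}, {"claw": 0, "tx": 0, "ty": 0, "tz": 0, "ax": 0, "ay": 0, "az": 0}, {"claw": 0, "tx": 0, "ty": 0, "tz": 0, "ax": 0, "ay": 0, "az": 0}]'

```text
time: 3.63
eef_pos: [0.5078, -0.1608, 0.0312]
tcp_rot: [-0.707, 0.012, -0.013, 0.707]
contact_force: [-0.7, 3.9, 6.1]
opening: 0.119
```

```bash
python3 - <<'E'
from h import *
st()
E
```

```text
t 3.63 [ 0.5078 -0.1608  0.0312] yawz 87.94 down [ 0.001  0.001 -1.   ] F [-0.7  3.9  6.1] op 0.119 q [-0.5   0.24  2.05  0.    0.86 -2.03]
```

Emit:
play_rows --steps '[{"claw": 0, "tx": 0, "ty": -0.1, "tz": 0.5, "ax": 0, "ay": 0, "az": 0}, {"claw": 0, "tx": 0.7, "ty": -0.1, "tz": 1.2, "ax": 0, "ay": -0.3, "az": 0}, {"claw": 0, "tx": 1.5, "ty": -0.1, "tz": 1.9, "ax": 0, "ay": -0.6, "az": 0}, {"claw": 0, "tx": 2.3, "ty": -0.1, "tz": 2.5, "ax": 0, "ay": -0.9, "az": 0}, {"claw": 0, "tx": 3.1, "ty": -0.1, "tz": 3, "ax": 0, "ay": -1.3, "az": 0}, {"claw": 0, "tx": 3.9, "ty": -0.1, "tz": 3.4, "ax": 0, "ay": -1.3, "az": 0}, {"claw": 0, "tx": 4.6, "ty": -0.1, "tz": 3.5, "ax": 0, "ay": -1.3, "az": 0}, {"claw": 0, "tx": 4.6, "ty": -0.1, "tz": 3.5, "ax": 0, "ay": -1.3, "az": 0}, {"claw": 0, "tx": 4.6, "ty": -0.1, "tz": 3.5, "ax": 0, "ay": -1.3, "az": 0}]'

```text
time: 4.38
eef_pos: [0.5546, -0.1276, 0.0313]
tcp_rot: [0.707, -0.004, 0.004, -0.707]
contact_force: [-2.0, 1.3, 3.4]
opening: 0.121
```

```bash
python3 - <<'E'
from h import *
st();
p,d=cams.read_camera("top"); crop(p,220,120,380,270,5,"pics/c7.png")
E
```

```text
t 4.38 [ 0.5546 -0.1276  0.0313] yawz 89.35 down [ 0. -0. -1.] F [-2.   1.3  3.4] op 0.121 q [-0.4   0.31  1.96 -0.    0.88 -1.96]
```

View pics/c7.png

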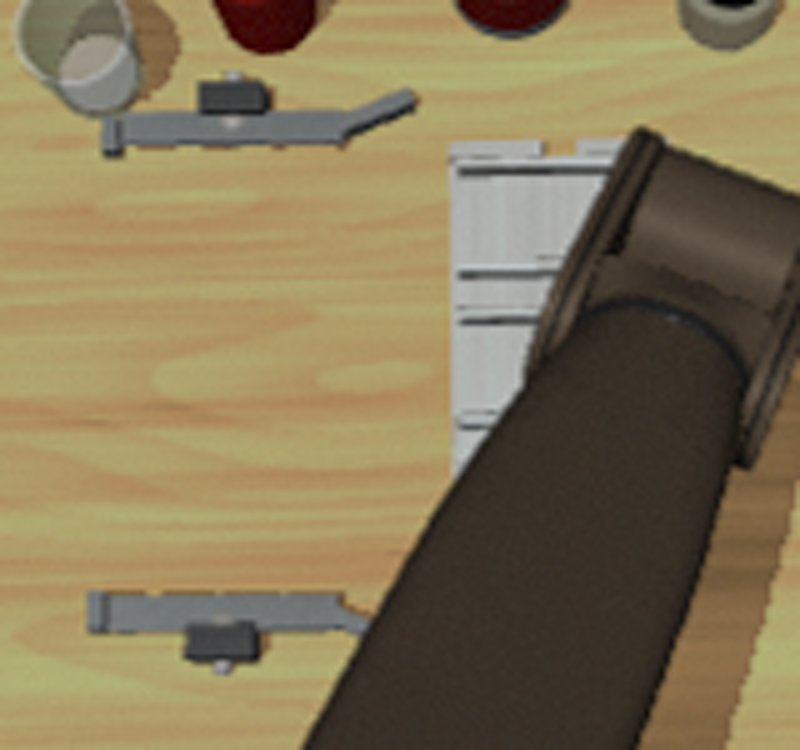

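```bash
python3 - <<'E'
from h import *
def C(u,v): return (u+.5)/5-.5+220,(v+.5)/5-.5+120
g=ray("top",*C(452,143),.011)[:2]; a=np.radians(-.74)
Rm=np.array([[np.cos(a),-np.sin(a)],[np.sin(a),np.cos(a)]])
print(g, Rm.T@(g-[.5584,.138]))
g=ray("top",*C(452,470),.004)[:2];print(g, Rm.T@(g-[.5584,.138]))
E
```

```text
[0.69125297 0.00800572] [ 0.13452078 -0.12826764]
[0.49714301 0.01098583] [-0.05961148 -0.12779472]
```

Emit:
play_rows --steps '[{"claw": 0, "tx": 0.1, "ty": 0, "tz": 1, "ax": 0, "ay": 0, "az": 0}, {"claw": 0, "tx": 0.15, "ty": 0, "tz": 2, "ax": 0, "ay": 0, "az": 0}, {"claw": 0, "tx": 0.15, "ty": 0, "tz": 3, "ax": 0, "ay": 0, "az": 0}, {"claw": 0, "tx": 0.15, "ty": 0, "tz": 4, "ax": 0, "ay": 0, "az": 0}, {"claw": 0, "tx": 0.15, "ty": 0, "tz": 5, "ax": 0, "ay": 0, "az": 0}, {"claw": 0, "tx": 0.15, "ty": 0, "tz": 6, "ax": 0, "ay": 0, "az": 0}, {"claw": 0, "tx": 0.15, "ty": 0, "tz": 7, "ax": 0, "ay": 0, "az": 0}, {"claw": 0, "tx": 0.15, "ty": 0, "tz": 8, "ax": 0, "ay": 0, "az": 0}, {"claw": 0, "tx": 0.15, "ty": 0, "tz": 9, "ax": 0, "ay": 0, "az": 0}, {"claw": 0, "tx": 0.15, "ty": 0, "tz": 9.5, "ax": 0, "ay": 0, "az": 0}]'

```text
time: 5.27
eef_pos: [0.5572, -0.0318, 0.0312]
tcp_rot: [0.707, -0.004, 0.004, -0.707]
contact_force: [-0.2, -6.1, 2.3]
opening: 0.122
```

```bash
python3 - <<'E'
from h import *
st();
p,d=cams.read_camera("top"); crop(p,220,120,380,270,5,"pics/c8.png")
E
```

```text
t 5.27 [ 0.5572 -0.0318  0.0312] yawz 89.35 down [ 0.001 -0.001 -1.   ] F [-0.2 -6.1  2.3] op 0.122 q [-0.24  0.28  1.99 -0.    0.87 -1.8 ]
```

View pics/c8.png

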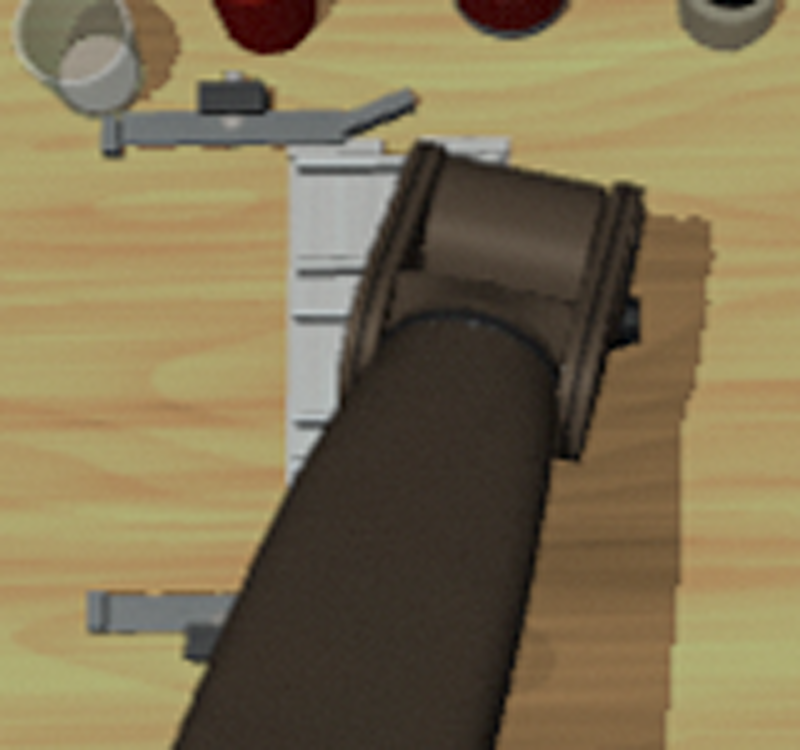

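Emit:
play_rows --steps '[{"claw": 0, "tx": 0, "ty": 0, "tz": 1, "ax": 0, "ay": 0, "az": 0}, {"claw": 0, "tx": 0, "ty": 0, "tz": 2, "ax": 0, "ay": 0, "az": 0}, {"claw": 0, "tx": 0, "ty": 0, "tz": 3, "ax": 0, "ay": 0, "az": 0}, {"claw": 0, "tx": 0, "ty": 0, "tz": 4, "ax": 0, "ay": 0, "az": 0}, {"claw": 0, "tx": 0, "ty": 0, "tz": 5, "ax": 0, "ay": 0, "az": 0}, {"claw": 0, "tx": 0, "ty": 0, "tz": 6, "ax": 0, "ay": 0, "az": 0}, {"claw": 0, "tx": 0, "ty": 0, "tz": 7, "ax": 0, "ay": 0, "az": 0}, {"claw": 0, "tx": 0, "ty": 0, "tz": 7.8, "ax": 0, "ay": 0, "az": 0}, {"claw": 0, "tx": 0, "ty": 0, "tz": 8.4, "ax": 0, "ay": 0, "az": 0}, {"claw": 0, "tx": 0, "ty": 0, "tz": 8.9, "ax": 0, "ay": 0, "az": 0}, {"claw": 0, "tx": 0, "ty": 0, "tz": 9.2, "ax": 0, "ay": 0, "az": 0}, {"claw": 0, "tx": 0, "ty": 0, "tz": 9.5, "ax": 0, "ay": 0, "az": 0}]'

```text
time: 6.32
eef_pos: [0.5586, 0.0619, 0.0312]
tcp_rot: [0.707, -0.004, 0.005, -0.707]
contact_force: [0.5, -5.1, 3.1]
opening: 0.12
```

```bash
python3 - <<'E'
from h import *
st();
p,d=cams.read_camera("top"); crop(p,220,120,380,270,5,"pics/c9.png")
E
```

```text
t 6.32 [0.5586 0.0619 0.0312] yawz 89.31 down [ 0.001 -0.001 -1.   ] F [ 0.5 -5.1  3.1] op 0.120 q [-0.07  0.29  1.98 -0.    0.87 -1.63]
```

View pics/c9.png

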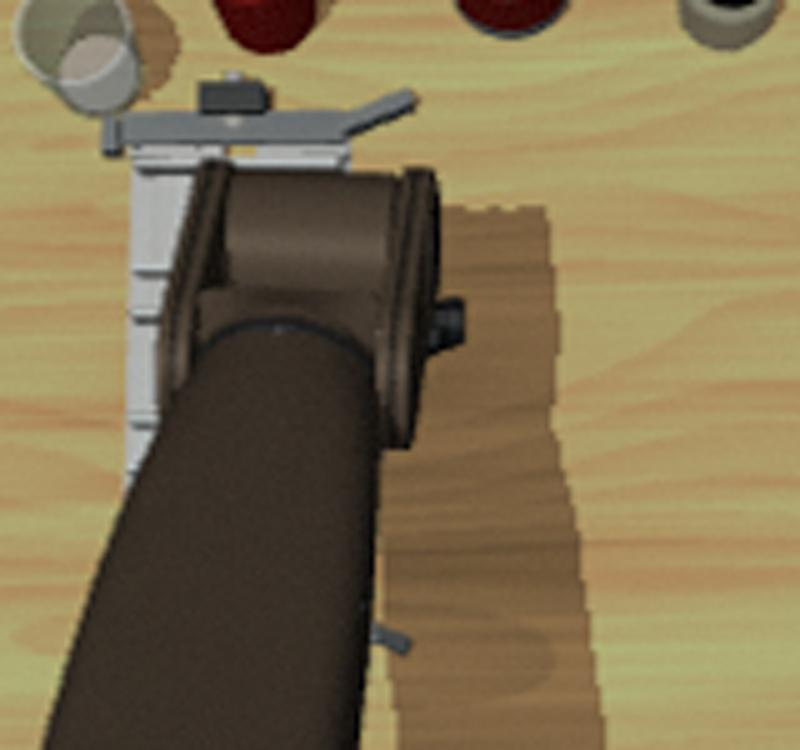

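Emit:
play_rows --steps '[{"claw": 0, "tx": 0, "ty": 0, "tz": 0.2, "ax": 0, "ay": 0, "az": 0}, {"claw": 0, "tx": 0, "ty": 0, "tz": 0.4, "ax": 0, "ay": 0, "az": 0}, {"claw": 0, "tx": 0, "ty": 0, "tz": 0.5, "ax": 0, "ay": 0, "az": 0}, {"claw": 0, "tx": 0, "ty": 0, "tz": 0.5, "ax": 0, "ay": 0, "az": 0}]'

```text
time: 6.7
eef_pos: [0.5585, 0.0667, 0.0312]
tcp_rot: [0.707, -0.004, 0.005, -0.707]
contact_force: [-0.6, -5.4, 3.1]
opening: 0.119
```

```bash
python3 - <<'E'
from h import *
st();
p,d=cams.read_camera("top"); crop(p,220,120,380,270,5,"pics/c9.png")
E
```

```text
t 6.70 [0.5585 0.0667 0.0312] yawz 89.29 down [ 0.    -0.001 -1.   ] F [-0.6 -5.4  3.1] op 0.119 q [-0.06  0.29  1.98 -0.    0.87 -1.62]
```

View pics/c9.png

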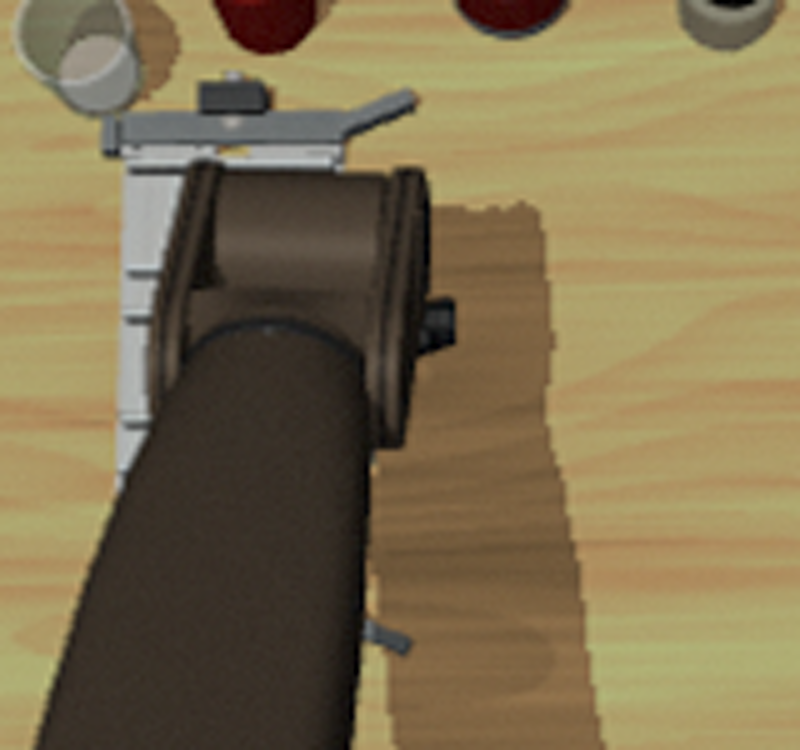

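Emit:
play_rows --steps '[{"claw": 0, "tx": 0, "ty": 0, "tz": 0.1, "ax": 0, "ay": 0, "az": 0}, {"claw": 0, "tx": 0, "ty": 0, "tz": 0.2, "ax": 0, "ay": 0, "az": 0}, {"claw": 0, "tx": 0, "ty": 0, "tz": 0.3, "ax": 0, "ay": 0, "az": 0}, {"claw": 0, "tx": 0, "ty": 0, "tz": 0.3, "ax": 0, "ay": 0, "az": 0}]'

```text
time: 7.08
eef_pos: [0.5584, 0.0686, 0.0312]
tcp_rot: [0.708, -0.004, 0.004, -0.706]
contact_force: [-0.8, -8.7, 4.3]
opening: 0.121
```

```bash
python3 - <<'E'
from h import *
st();
E
```

```text
t 7.08 [0.5584 0.0686 0.0312] yawz 89.33 down [-0.    -0.003 -1.   ] F [-0.8 -8.7  4.3] op 0.121 q [-0.06  0.29  1.98 -0.    0.87 -1.61]
```

Emit:
play_rows --steps '[{"claw": 0, "tx": 0, "ty": 0, "tz": 0.1, "ax": 0, "ay": 0, "az": 0}, {"claw": 0, "tx": 0, "ty": 0, "tz": 0.2, "ax": 0, "ay": 0, "az": 0}, {"claw": 0, "tx": 0, "ty": 0, "tz": 0.3, "ax": 0, "ay": 0, "az": 0}, {"claw": 0, "tx": 0, "ty": 0, "tz": 0.3, "ax": 0, "ay": 0, "az": 0}, {"claw": 0, "tx": 0, "ty": 0, "tz": 0.3, "ax": 0, "ay": 0, "az": 0}]'

```text
time: 7.5
eef_pos: [0.5581, 0.0689, 0.0312]
tcp_rot: [0.71, -0.004, 0.003, -0.704]
contact_force: [-1.7, -17.1, 4.9]
opening: 0.12
```

```bash
python3 - <<'E'
from h import *
st();
p,d=cams.read_camera("top"); crop(p,220,120,380,270,5,"pics/c10.png")
E
```

```text
t 7.50 [0.5581 0.0689 0.0312] yawz 89.37 down [-0.002 -0.008 -1.   ] F [ -1.7 -17.1   4.9] op 0.120 q [-0.05  0.29  1.97 -0.01  0.87 -1.61]
```

View pics/c10.png

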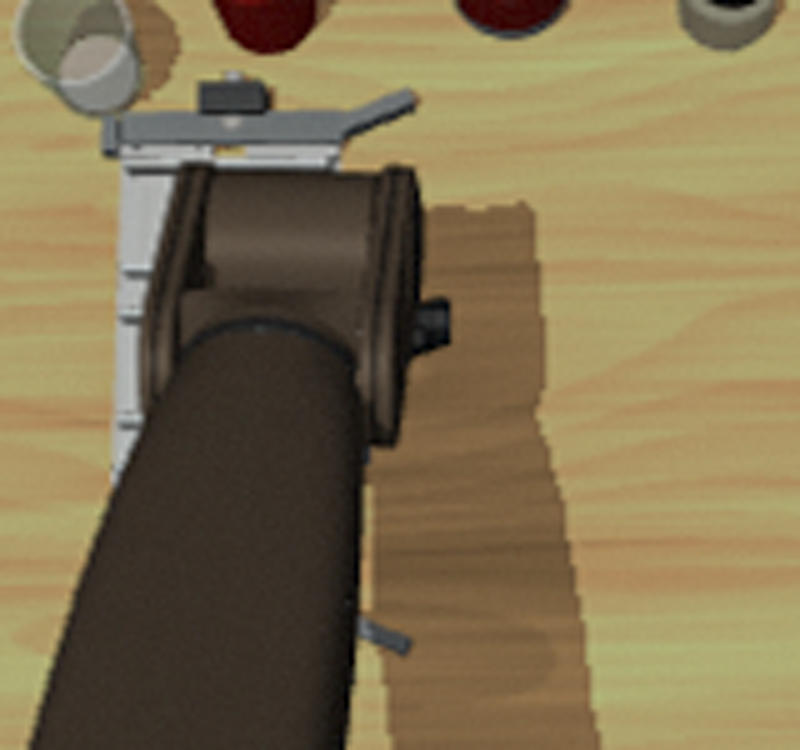

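Emit:
play_rows --steps '[{"claw": 0, "tx": 0, "ty": 0, "tz": 0.2, "ax": 0, "ay": 0, "az": 0}, {"claw": 0, "tx": 0, "ty": 0, "tz": 0.4, "ax": 0, "ay": 0, "az": 0}, {"claw": 0, "tx": 0, "ty": 0, "tz": 0.6, "ax": 0, "ay": 0, "az": 0}, {"claw": 0, "tx": 0, "ty": 0, "tz": 0.6, "ax": 0, "ay": 0, "az": 0}]'

```text
time: 7.88
eef_pos: [0.5581, 0.0692, 0.0319]
tcp_rot: [0.714, -0.004, 0.001, -0.7]
contact_force: [-5.7, -37.7, 9.7]
opening: 0.122
```

```bash
python3 - <<'E'
from h import *
st();
E
```

```text
t 7.88 [0.5581 0.0692 0.0319] yawz 89.59 down [-0.004 -0.019 -1.   ] F [ -5.7 -37.7   9.7] op 0.122 q [-0.05  0.3   1.97 -0.02  0.88 -1.6 ]
```

Emit:
play_rows --steps '[{"claw": 0, "tx": 0, "ty": 0, "tz": -0.4, "ax": 0, "ay": 0, "az": 0}, {"claw": 0, "tx": 0, "ty": 0, "tz": -0.9, "ax": 0, "ay": 0, "az": 0}, {"claw": 0, "tx": 0, "ty": 0, "tz": -0.9, "ax": 0, "ay": 0, "az": 0}, {"claw": 4.5, "tx": 0, "ty": 0, "tz": -0.9, "ax": 0, "ay": 0, "az": 0}, {"claw": 4.5, "tx": 0, "ty": 0, "tz": -0.9, "ax": 0, "ay": 0, "az": 0}, {"claw": 4.5, "tx": 0, "ty": 0, "tz": -0.9, "ax": 0, "ay": 0, "az": 0}, {"claw": 4.5, "tx": 0, "ty": 0, "tz": -0.9, "ax": 0, "ay": 0, "az": 0}, {"claw": 4.5, "tx": 0, "ty": -2, "tz": -0.9, "ax": 0, "ay": 0, "az": 0}, {"claw": 4.5, "tx": 0, "ty": -5, "tz": -0.9, "ax": 0, "ay": 0, "az": 0}, {"claw": 4.5, "tx": 0, "ty": -9, "tz": -0.9, "ax": 0, "ay": 0, "az": 0}, {"claw": 4.5, "tx": 0, "ty": -13, "tz": -0.9, "ax": 0, "ay": 0, "az": 0}, {"claw": 4.5, "tx": 0, "ty": -15, "tz": -0.9, "ax": 0, "ay": 0, "az": 0}]'

```text
time: 8.88
eef_pos: [0.5602, 0.0709, 0.1862]
tcp_rot: [-0.707, 0.002, -0.007, 0.707]
contact_force: [0.7, 1.2, 0.3]
opening: 0.527
```

```bash
python3 - <<'E'
from h import *
st();
E
```

```text
t 8.88 [0.5602 0.0709 0.1862] yawz 89.34 down [ 0.007  0.    -1.   ] F [0.7 1.2 0.3] op 0.527 q [-0.05  0.08  1.9   0.    1.16 -1.61]
```

```bash
python3 - <<'E'
from h import *
p,d=cams.read_camera("top"); crop(np.clip(p.astype(float)*2.5,0,255).astype('uint8'),150,150,290,290,5,"pics/d1.png"); cv2.imwrite("pics/top2.png",p)
crop(p,300,140,460,260,5,"pics/d2.png")
c=cloud("top",d)
b=c.reshape(-1,3); s=(b[:,2]>.045)&(b[:,2]<.075)&(b[:,1]>.34)&(b[:,1]<.44)&(b[:,0]>.36)&(b[:,0]<.6)
q=b[s]; print(len(q),q.mean(0),q.min(0),q.max(0))
E
```

```text
332 [0.42177105 0.38514303 0.05844698] [0.37308427 0.37356352 0.04517845] [0.47158333 0.39814088 0.06724394]
```

View pics/d1.png

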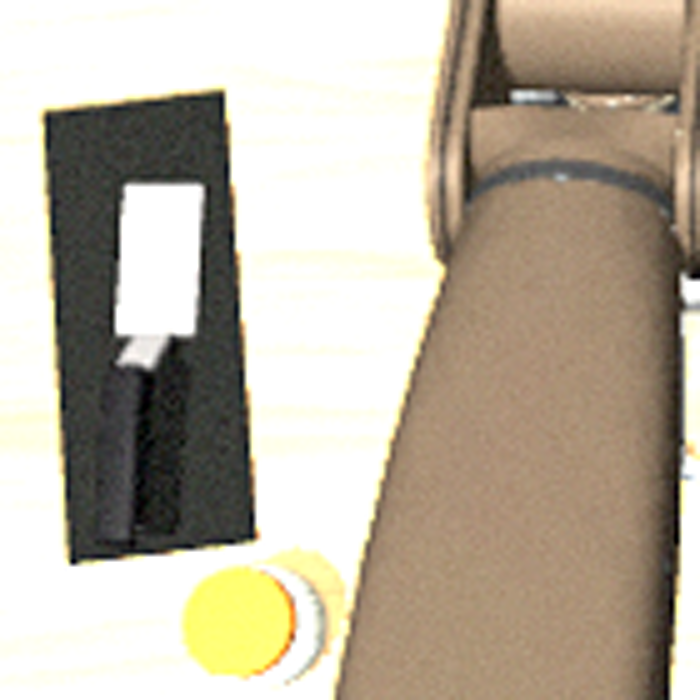

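View pics/top2.png

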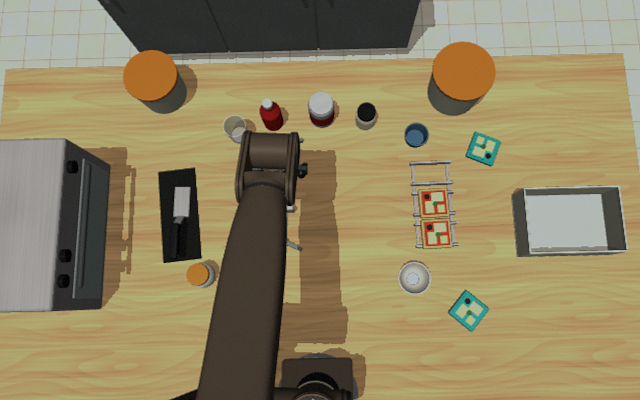

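```bash
python3 - <<'E'
from h import *
plan(.432,.386,.15,88.1)
E
```

```text
t cm [-13.42   3.79  31.36] a deg [-0.02  1.25  0.74] now [0.5621 0.0709 0.1896] time 8.9 q [-0.05  0.08  1.89  0.    1.16 -1.61]
```

Emit:
play_rows --steps '[{"claw": 5, "tx": -1.3, "ty": 0, "tz": 3, "ax": 0, "ay": 0, "az": 0}, {"claw": 5, "tx": -13.4, "ty": 3.8, "tz": 31.4, "ax": 0, "ay": 1.3, "az": 0.7}, {"claw": 5, "tx": -13.4, "ty": 3.8, "tz": 31.4, "ax": 0, "ay": 1.3, "az": 0.7}, {"claw": 5, "tx": -13.4, "ty": 3.8, "tz": 31.4, "ax": 0, "ay": 1.3, "az": 0.7}, {"claw": 5, "tx": -13.4, "ty": 3.8, "tz": 31.4, "ax": 0, "ay": 1.3, "az": 0.7}, {"claw": 5, "tx": -13.4, "ty": 3.8, "tz": 31.4, "ax": 0, "ay": 1.3, "az": 0.7}, {"claw": 5, "tx": -13.4, "ty": 3.8, "tz": 31.4, "ax": 0, "ay": 1.3, "az": 0.7}, {"claw": 5, "tx": -13.4, "ty": 3.8, "tz": 31.4, "ax": 0, "ay": 1.3, "az": 0.7}, {"claw": 5, "tx": -13.4, "ty": 3.8, "tz": 31.4, "ax": 0, "ay": 1.3, "az": 0.7}, {"claw": 5, "tx": -13.4, "ty": 3.8, "tz": 31.4, "ax": 0, "ay": 1.3, "az": 0.7}, {"claw": 5, "tx": -13.4, "ty": 3.8, "tz": 31.4, "ax": 0, "ay": 1.3, "az": 0.7}, {"claw": 5, "tx": -13.4, "ty": 3.8, "tz": 31.4, "ax": 0, "ay": 1.3, "az": 0.7}]'

```text
time: 9.93
eef_pos: [0.428, 0.3854, 0.1425]
tcp_rot: [0.707, -0.017, 0.008, -0.707]
contact_force: [0.8, 0.1, -0.2]
opening: 0.585
```

```bash
python3 - <<'E'
from h import *
p,d=cams.read_camera("top"); crop(p,220,120,380,270,5,"pics/d3.png")
st()
plan(.432,.386,.03,88.1)
E
```

```text
t 9.98 [0.4284 0.385  0.1427] yawz 87.95 down [-0.013 -0.    -1.   ] F [ 0.1 -0.4  0. ] op 0.586 q [ 0.55  0.16  1.89  0.01  1.1  -0.99]
t cm [ 0.49 11.27  0.12] a deg [ 0.03 -0.15 -0.72] now [0.4284 0.385  0.1427] time 10.0 q [ 0.55  0.16  1.89  0.01  1.1  -0.99]
```

View pics/d3.png

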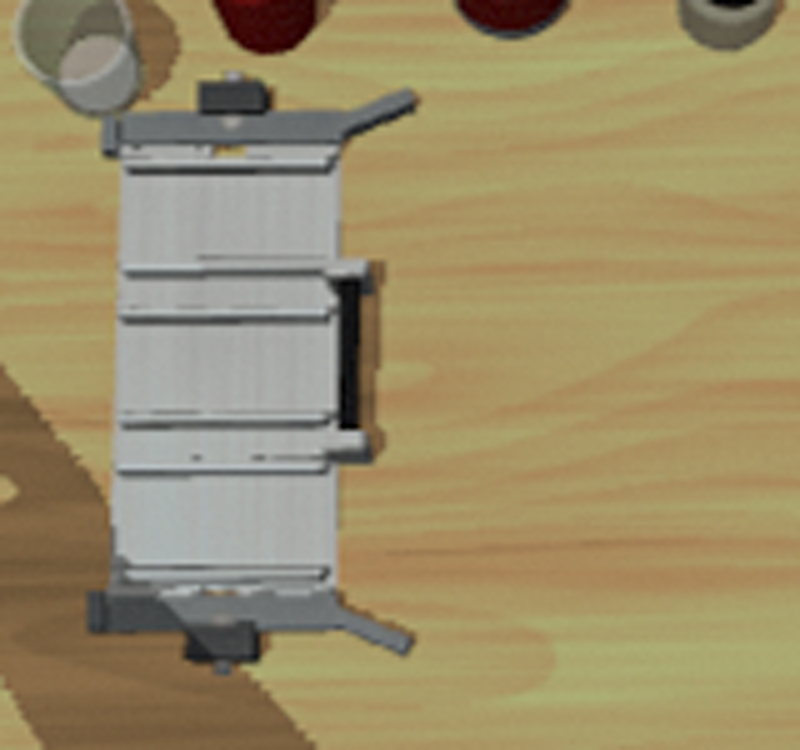

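```bash
python3 - <<'E'
from h import *
X=[.121,.059,.031,-.031,-.059,-.121]
L=[(125,166),(121,268),(119,315),(117,421),(117,467),(118,571)];Rr=[(333,166),(336,268),(336,315),(331,421),(329,467),(329,571)]
pts=(np.array(L+Rr)+.5)/5-.5+[220,120]
t,y,r=fit("top",pts,[(x,.06,.024) for x in X]+[(x,-.06,.024) for x in X]); print(t,np.degrees(y),r.tolist())
E
```

```text
[0.55699213 0.13911903] -0.9890719354430363 [[-0.9, 1.5], [-0.2, 2.1], [-0.1, 2.4], [-0.4, 1.8], [0.9, 1.0], [3.2, -1.3], [-1.9, -0.1], [-1.2, -2.6], [-1.1, -2.9], [-1.2, -0.9], [0.2, -0.1], [2.5, -0.9]]
```

Emit:
play_rows --steps '[{"claw": 5, "tx": 0.4, "ty": 2, "tz": 0.1, "ax": 0, "ay": 0, "az": -0.7}, {"claw": 5, "tx": 0.4, "ty": 4, "tz": 0.1, "ax": 0, "ay": 0, "az": -0.7}, {"claw": 5, "tx": 0.4, "ty": 6, "tz": 0.1, "ax": 0, "ay": 0, "az": -0.7}, {"claw": 5, "tx": 0.4, "ty": 8, "tz": 0.1, "ax": 0, "ay": 0, "az": -0.7}, {"claw": 5, "tx": 0.4, "ty": 10, "tz": 0.1, "ax": 0, "ay": 0, "az": -0.7}, {"claw": 5, "tx": 0.4, "ty": 11.2, "tz": 0.1, "ax": 0, "ay": 0, "az": -0.7}, {"claw": 5, "tx": 0.4, "ty": 11.2, "tz": 0.1, "ax": 0, "ay": 0, "az": -0.7}, {"claw": 5, "tx": 0.4, "ty": 11.2, "tz": 0.1, "ax": 0, "ay": 0, "az": -0.7}]'

```text
time: 10.65
eef_pos: [0.4312, 0.3858, 0.0307]
tcp_rot: [0.707, -0.013, 0.013, -0.707]
contact_force: [-0.2, -0.6, 0.2]
opening: 0.584
```

```bash
python3 - <<'E'
from h import *
st()
p,d=cams.read_camera("side"); crop(np.clip(p*1.8,0,255).astype('uint8'),230,250,390,400,5,"pics/d4.png")
E
```

```text
t 10.65 [0.4312 0.3858 0.0307] yawz 87.90 down [-0.001 -0.001 -1.   ] F [-0.2 -0.6  0.2] op 0.584 q [ 0.55  0.32  1.94 -0.    0.88 -0.98]
```

View pics/d4.png

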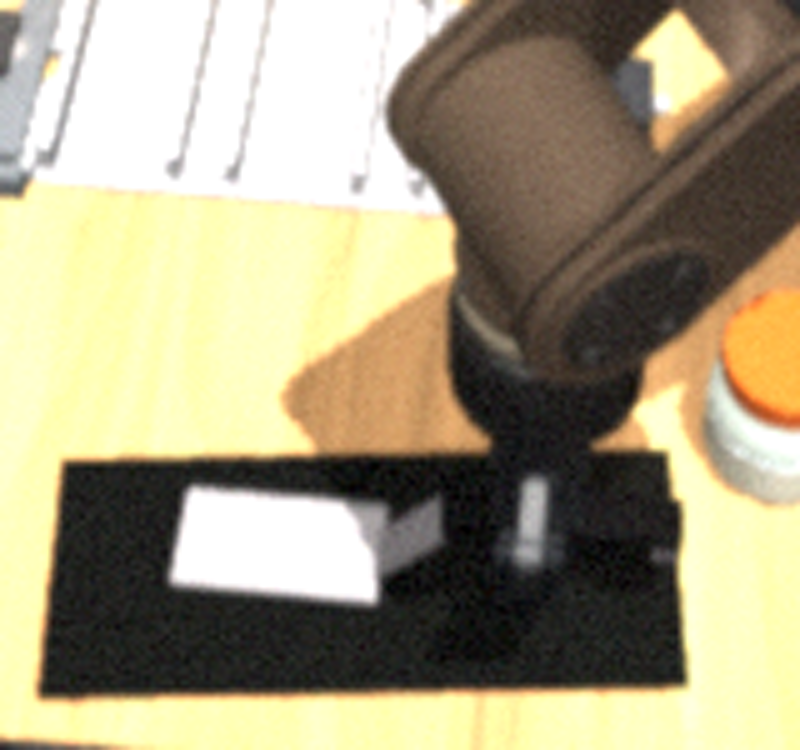

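Straddling the handle; close with a strong grip.

Emit:
play_rows --grip_force 110 --steps '[{"claw": 0, "tx": 0, "ty": 0, "tz": 0, "ax": 0, "ay": 0, "az": 0}, {"claw": 0, "tx": 0, "ty": 0, "tz": 0, "ax": 0, "ay": 0, "az": 0}, {"claw": 0, "tx": 0, "ty": 0, "tz": 0, "ax": 0, "ay": 0, "az": 0}, {"claw": 0, "tx": 0, "ty": 0, "tz": 0, "ax": 0, "ay": 0, "az": 0}, {"claw": 0, "tx": 0, "ty": 0, "tz": 0, "ax": 0, "ay": 0, "az": 0}, {"claw": 0, "tx": 0, "ty": -0.5, "tz": 0, "ax": 0, "ay": 0, "az": 0}, {"claw": 0, "tx": 0, "ty": -2, "tz": 0, "ax": 0, "ay": 0, "az": 0}, {"claw": 0, "tx": 0, "ty": -4, "tz": 0, "ax": 0, "ay": 0, "az": 0}, {"claw": 0, "tx": 0, "ty": -7, "tz": 0, "ax": 0, "ay": 0, "az": 0}, {"claw": 0, "tx": 0, "ty": -10, "tz": 0, "ax": 0, "ay": 0, "az": 0}, {"claw": 0, "tx": 0, "ty": -10, "tz": 0, "ax": 0, "ay": 0, "az": 0}]'

```text
time: 11.62
eef_pos: [0.4337, 0.3888, 0.1374]
tcp_rot: [-0.705, 0.009, -0.015, 0.709]
contact_force: [0.3, 0.9, -0.1]
opening: 0.233
```

```bash
python3 - <<'E'
from h import *
st()
p,d=cams.read_camera("side"); crop(np.clip(p*1.8,0,255).astype('uint8'),230,250,390,400,5,"pics/d5.png")
p,d=cams.read_camera("top"); cv2.imwrite("pics/top3.png",p);crop(p,150,120,290,260,5,"pics/d6.png")
b=cloud("top",d).reshape(-1,3); s=(b[:,2]>.06)&(b[:,2]<.13)&(b[:,0]>.49)&(b[:,0]<.6)&(b[:,1]>.35)&(b[:,1]<.42); q=b[s]; print(len(q),q.mean(0),q.min(0),q.max(0))
E
```

```text
t 11.62 [0.4337 0.3888 0.1374] yawz 88.01 down [ 0.009  0.006 -1.   ] F [ 0.3  0.9 -0.1] op 0.233 q [ 0.56  0.17  1.89  0.    1.07 -0.98]
549 [0.54106553 0.38468038 0.10873644] [0.49007993 0.36128636 0.09978682] [0.58823923 0.40823793 0.12474981]
```

View pics/d5.png

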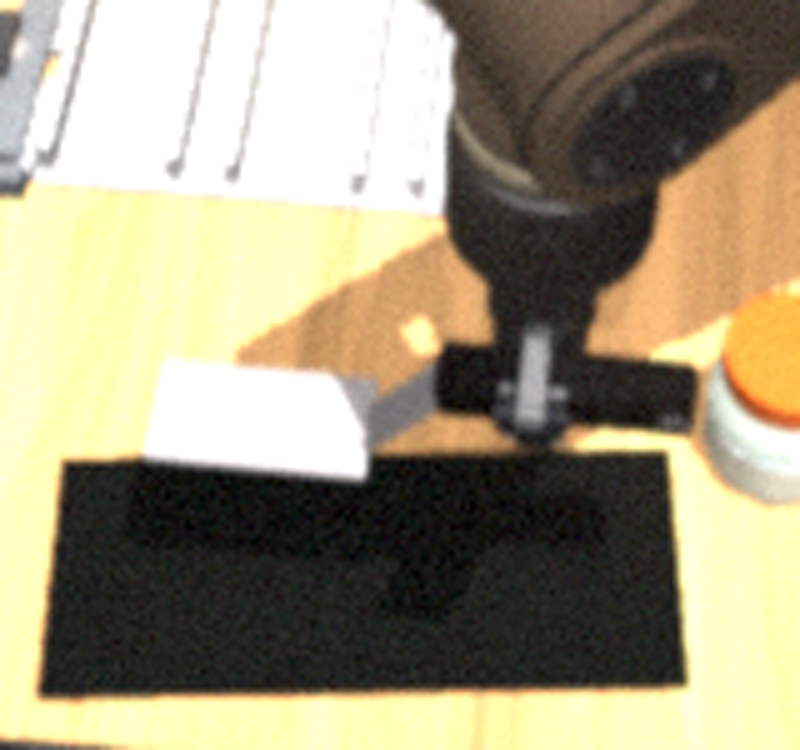

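View pics/d6.png

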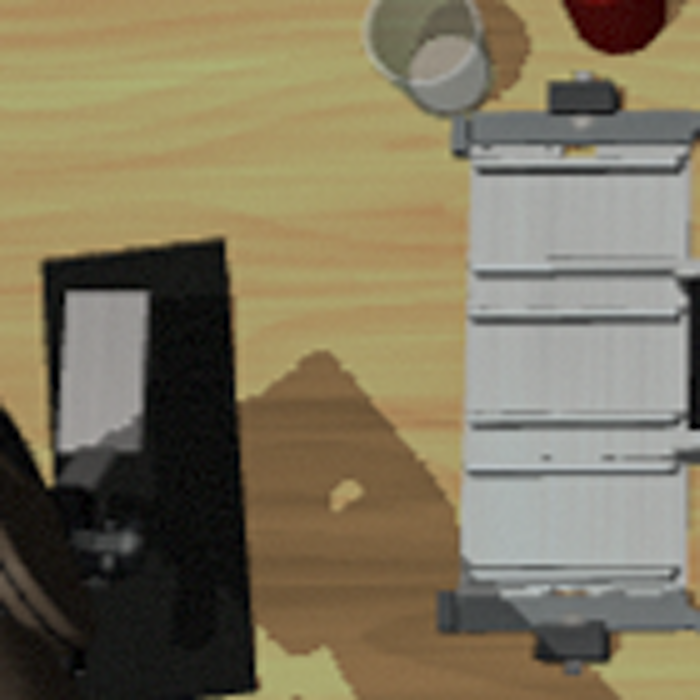

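```bash
python3 - <<'E'
from h import *
st()
p,d=cams.read_camera("top"); s=ctrl.get_state()
b=cloud("top",d)
m=(b[...,2]>.06)&(b[...,2]<.13)&(b[...,0]>.502)&(b[...,0]<.6)&(b[...,1]>.35)&(b[...,1]<.42)
q=b[m]; A=np.c_[q[:,0]-.54,q[:,1]-.385,np.ones(len(q))]; co=np.linalg.lstsq(A,q[:,2],rcond=None)[0]; print("slope deg",np.degrees(co[:2]),"z",co[2],"n",len(q), "rms",(A@co-q[:,2]).std())
# corners from crop d6
pts=(np.array([(65,291),(151,291),(143,452),(58,449)])+.5)/5-.5+[150,120]
t,y,r=fit("top",pts,[(.044,.022,co[2]),(.044,-.022,co[2]),(-.044,-.022,co[2]),(-.044,.022,co[2])]);print(t,np.degrees(y),r.tolist())
E
```

```text
t 11.72 [0.4311 0.387  0.1319] yawz 87.99 down [ 0.001  0.001 -1.   ] F [-0.5 -0.3 -2. ] op 0.238 q [ 0.56  0.18  1.9   0.    1.06 -0.98]
slope deg [-0.55803391 -1.04369073] z 0.10523980857945975 n 498 rms 0.002884650207806146
[0.54374272 0.38401039] -0.8344152179223973 [[0.5, 1.9], [-0.0, -1.3], [-1.3, -1.4], [0.8, 0.7]]
```

Emit:
play_rows --steps '[{"claw": 0, "tx": 0.2, "ty": -1.5, "tz": -0.5, "ax": 0, "ay": 3, "az": 0}, {"claw": 0, "tx": 0.8, "ty": -3, "tz": -2, "ax": 0, "ay": 9, "az": 0}, {"claw": 0, "tx": 1.5, "ty": -4.5, "tz": -3.5, "ax": 0, "ay": 16, "az": 0}, {"claw": 0, "tx": 2.2, "ty": -6, "tz": -5, "ax": 0, "ay": 23, "az": 0}, {"claw": 0, "tx": 2.9, "ty": -7, "tz": -7, "ax": 0, "ay": 30, "az": 0}, {"claw": 0, "tx": 3.6, "ty": -7, "tz": -9, "ax": 0, "ay": 37, "az": 0}, {"claw": 0, "tx": 4.3, "ty": -7, "tz": -11, "ax": 0, "ay": 44, "az": 0}, {"claw": 0, "tx": 5, "ty": -7, "tz": -13, "ax": 0, "ay": 51, "az": 0}, {"claw": 0, "tx": 5.7, "ty": -7, "tz": -15, "ax": 0, "ay": 57, "az": 0}, {"claw": 0, "tx": 6.4, "ty": -7, "tz": -16.5, "ax": 0, "ay": 63, "az": 0}, {"claw": 0, "tx": 7, "ty": -7, "tz": -18, "ax": 0, "ay": 67, "az": 0}, {"claw": 0, "tx": 7.7, "ty": -7, "tz": -18.7, "ax": 0, "ay": 70, "az": 0}]'

```text
time: 12.77
eef_pos: [0.4998, 0.1953, 0.1978]
tcp_rot: [0.573, -0.418, 0.416, -0.569]
contact_force: [-0.3, -0.5, -0.9]
opening: 0.236
```

```bash
python3 - <<'E'
from h import *
st(); p,d=cams.read_camera("side");st()
plan(.52,-.06,.2,1.3)
E
```

```text
t 12.77 [0.4998 0.1953 0.1978] yawz 17.72 down [-0.006 -0.001 -1.   ] F [-0.3 -0.5 -0.9] op 0.236 q [ 0.18  0.01  1.94 -0.    1.19 -0.13]
t 12.82 [0.5011 0.1946 0.198 ] yawz 17.61 down [-0.004 -0.002 -1.   ] F [ 1.3 -2.  -1.3] op 0.240 q [ 0.18  0.02  1.94 -0.    1.19 -0.12]
t cm [24.84 -0.16 -5.9 ] a deg [ 0.26 16.31  0.07] now [0.5011 0.1946 0.198 ] time 12.8 q [ 0.18  0.02  1.94 -0.    1.19 -0.12]
```

```bash
python3 - <<'E'
from h import *
plan(.510,-.085,.13,1.2)
E
```

```text
t cm [26.92  6.85 -7.58] a deg [ 0.26 16.41  0.07] now [0.5011 0.1946 0.198 ] time 12.8 q [ 0.18  0.02  1.94 -0.    1.19 -0.12]
```

Emit:
play_rows --steps '[{"claw": 0, "tx": 1, "ty": 0, "tz": -0.3, "ax": 0, "ay": 2, "az": 0}, {"claw": 0, "tx": 3.5, "ty": 0, "tz": -1, "ax": 0, "ay": 5, "az": 0}, {"claw": 0, "tx": 6.5, "ty": 1, "tz": -1.8, "ax": 0, "ay": 9, "az": 0}, {"claw": 0, "tx": 10, "ty": 2, "tz": -2.8, "ax": 0, "ay": 13, "az": 0}, {"claw": 0, "tx": 13.5, "ty": 3, "tz": -3.8, "ax": 0, "ay": 16.4, "az": 0}, {"claw": 0, "tx": 17, "ty": 4, "tz": -4.8, "ax": 0, "ay": 16.4, "az": 0}, {"claw": 0, "tx": 20.5, "ty": 5, "tz": -5.8, "ax": 0, "ay": 16.4, "az": 0}, {"claw": 0, "tx": 23.5, "ty": 6, "tz": -6.6, "ax": 0, "ay": 16.4, "az": 0}, {"claw": 0, "tx": 25.5, "ty": 6.6, "tz": -7.2, "ax": 0, "ay": 16.4, "az": 0}, {"claw": 0, "tx": 26.9, "ty": 6.8, "tz": -7.6, "ax": 0, "ay": 16.4, "az": 0}, {"claw": 0, "tx": 26.9, "ty": 6.8, "tz": -7.6, "ax": 0, "ay": 16.4, "az": 0}, {"claw": 0, "tx": 26.9, "ty": 6.8, "tz": -7.6, "ax": 0, "ay": 16.4, "az": 0}]'

```text
time: 13.82
eef_pos: [0.511, -0.0822, 0.1317]
tcp_rot: [0.507, -0.494, 0.492, -0.506]
contact_force: [0.1, 0.6, -0.9]
opening: 0.236
```

```bash
python3 - <<'E'
from h import *
st(); p,d=cams.read_camera("top");crop(p,320,140,480,270,5,"pics/e1.png"); b=cloud("top",d)
ps,ds=cams.read_camera("side");crop(ps,250,110,410,220,5,"pics/e2.png");st()
m=(b[...,2]>.06)&(b[...,2]<.13)&(b[...,0]>.47)&(b[...,0]<.55)&(b[...,1]>-.25)&(b[...,1]<-.155)
q=b[m]; c0=q.mean(0); A=np.c_[q[:,0]-c0[0],q[:,1]-c0[1],np.ones(len(q))]; co=np.linalg.lstsq(A,q[:,2],rcond=None)[0]; print("slope deg",np.degrees(co[:2]),"c",c0,"n",len(q), "rms",(A@co-q[:,2]).std())
E
```

```text
t 13.82 [ 0.511  -0.0822  0.1317] yawz 1.51 down [-0.003  0.001 -1.   ] F [ 0.1  0.6 -0.9] op 0.236 q [-0.36  0.05  2.04  0.    1.05 -0.38]
t 13.92 [ 0.5115 -0.0813  0.1325] yawz 1.63 down [-0.001  0.001 -1.   ] F [-0.1 -0.2 -1.4] op 0.240 q [-0.35  0.05  2.04  0.    1.05 -0.38]
slope deg [-0.70569596  0.59550667] c [ 0.51615157 -0.19611253  0.10478779] n 492 rms 0.002685344814391667
```

View pics/e1.png

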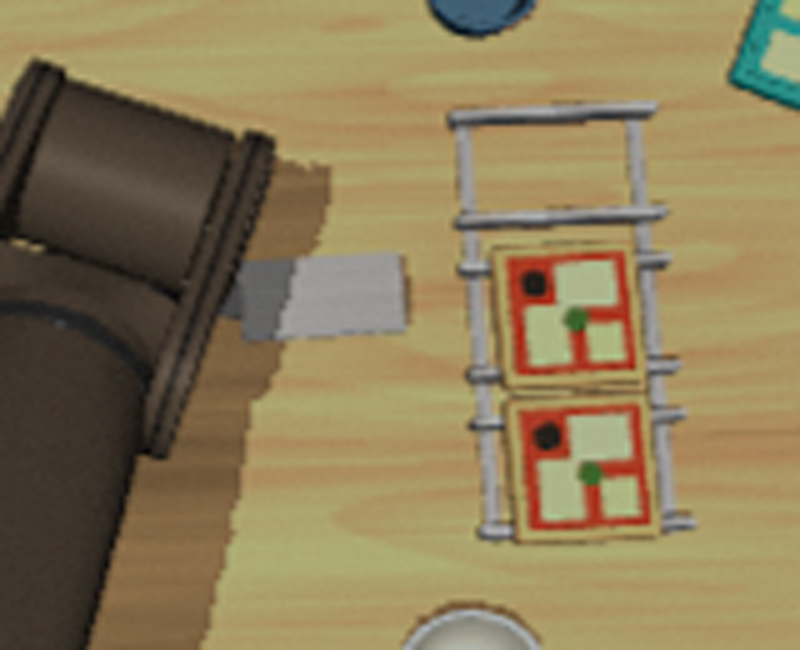

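View pics/e2.png

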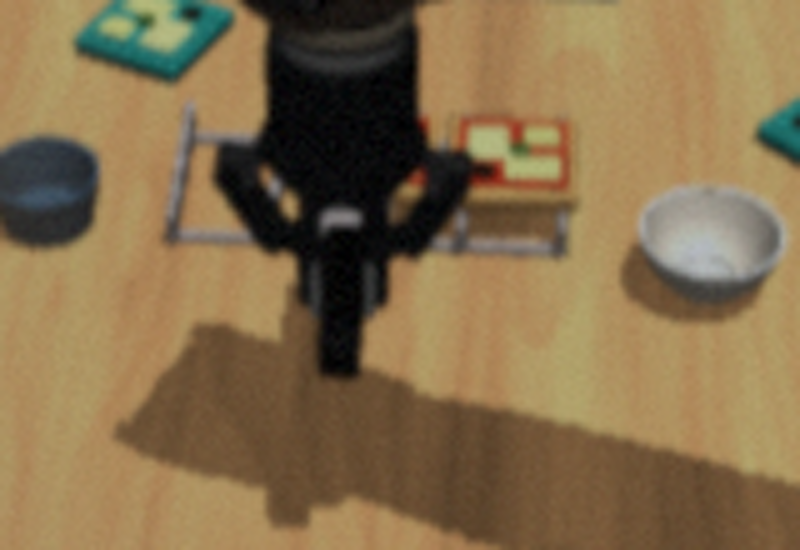

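```bash
cat >> h.py <<'E'
def blade(pts,z):  # pixel dict corners order: tip-left(+y_t), tip-right, rear-right, rear-left (None ok)
    L=[(.044,.022,z),(.044,-.022,z),(-.044,-.022,z),(-.044,.022,z)]
    k=[i for i,p in enumerate(pts) if p is not None]
    t,y,r=fit("top",[pts[i] for i in k],[L[i] for i in k]); print("blade",t.round(4),"yaw",np.degrees(y).round(2),r.tolist()); return t,y
E
python3 - <<'E'
from h import *
c=lambda u,v:((u+.5)/5-.5+320,(v+.5)/5-.5+140)
t,y=blade([c(404,252),c(408,331),c(243,341),c(237,265)],.1055)
t,y=blade([c(404,252),c(408,331),c(243,341),None],.1055)
plan(.5103,-.095,.041,1.3)
E
```

```text
blade [ 0.5151 -0.1946] yaw -87.59 [[-0.0, -1.7], [0.5, 0.1], [0.8, 0.9], [-1.3, 0.8]]
blade [ 0.5158 -0.195 ] yaw -88.48 [[-0.0, -1.0], [0.5, 0.1], [-0.5, 0.9]]
t cm [ 1.37  9.14 -0.15] a deg [ 0.06  0.33 -0.04] now [ 0.5115 -0.0813  0.1325] time 13.9 q [-0.35  0.05  2.04  0.    1.05 -0.38]
```

Emit:
play_rows --steps '[{"claw": 0, "tx": 1.3, "ty": 1, "tz": -0.2, "ax": 0, "ay": 0.3, "az": 0}, {"claw": 0, "tx": 1.3, "ty": 3, "tz": -0.2, "ax": 0, "ay": 0.3, "az": 0}, {"claw": 0, "tx": 1.3, "ty": 5, "tz": -0.2, "ax": 0, "ay": 0.3, "az": 0}, {"claw": 0, "tx": 1.3, "ty": 7, "tz": -0.2, "ax": 0, "ay": 0.3, "az": 0}, {"claw": 0, "tx": 1.3, "ty": 8.5, "tz": -0.2, "ax": 0, "ay": 0.3, "az": 0}, {"claw": 0, "tx": 1.3, "ty": 9.1, "tz": -0.2, "ax": 0, "ay": 0.3, "az": 0}, {"claw": 0, "tx": 1.3, "ty": 9.1, "tz": -0.2, "ax": 0, "ay": 0.3, "az": 0}, {"claw": 0, "tx": 1.3, "ty": 9.1, "tz": -0.2, "ax": 0, "ay": 0.3, "az": 0}]'

```text
time: 14.58
eef_pos: [0.5107, -0.0947, 0.0424]
tcp_rot: [-0.506, 0.494, -0.494, 0.506]
contact_force: [0.1, 0.3, -1.4]
opening: 0.239
```

```bash
python3 - <<'E'
from h import *
st(); p,d=cams.read_camera("top");crop(p,320,140,480,270,5,"pics/e3.png")
ps,ds=cams.read_camera("side");crop(ps,250,110,410,220,5,"pics/e4.png");plan(.5123,-.2241,.041,1.3)
E
```

```text
t 14.58 [ 0.5107 -0.0947  0.0424] yawz 1.36 down [ 0. -0. -1.] F [ 0.1  0.3 -1.4] op 0.239 q [-0.38  0.19  2.08 -0.    0.87 -0.4 ]
t cm [12.87  0.25 -0.22] a deg [-0.14  0.03  0.07] now [ 0.5116 -0.0953  0.0434] time 14.7 q [-0.38  0.19  2.08 -0.    0.87 -0.4 ]
```

View pics/e3.png

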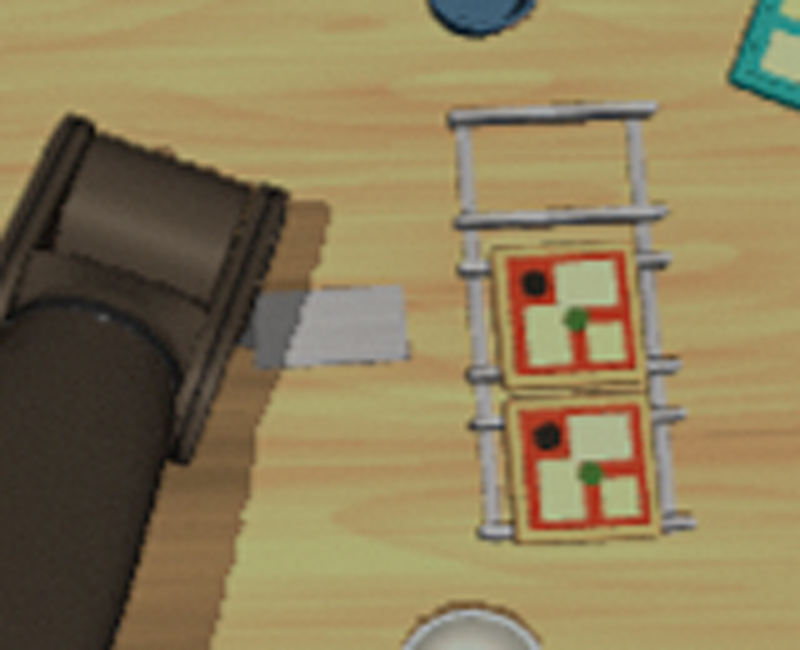

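View pics/e4.png

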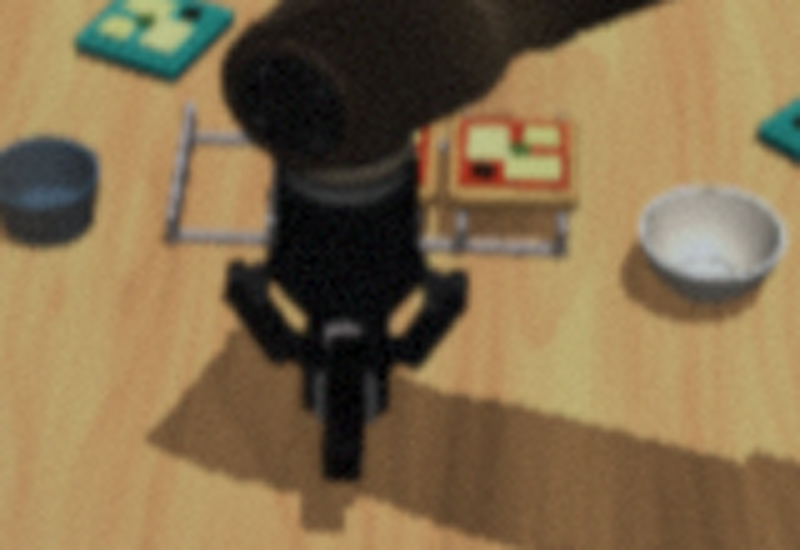

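Emit:
play_rows --steps '[{"claw": 0, "tx": 1, "ty": 0.1, "tz": -0.1, "ax": 0, "ay": 0, "az": 0}, {"claw": 0, "tx": 2.5, "ty": 0.1, "tz": -0.1, "ax": 0, "ay": 0, "az": 0}, {"claw": 0, "tx": 4, "ty": 0.1, "tz": -0.1, "ax": 0, "ay": 0, "az": 0}, {"claw": 0, "tx": 5.2, "ty": 0.1, "tz": -0.1, "ax": 0, "ay": 0, "az": 0}, {"claw": 0, "tx": 6.4, "ty": 0.1, "tz": -0.1, "ax": 0, "ay": 0, "az": 0}, {"claw": 0, "tx": 7.6, "ty": 0.1, "tz": -0.1, "ax": 0, "ay": 0, "az": 0}, {"claw": 0, "tx": 8.8, "ty": 0.1, "tz": -0.1, "ax": 0, "ay": 0, "az": 0}, {"claw": 0, "tx": 10, "ty": 0.1, "tz": -0.1, "ax": 0, "ay": 0, "az": 0}, {"claw": 0, "tx": 11.2, "ty": 0.1, "tz": -0.1, "ax": 0, "ay": 0, "az": 0}, {"claw": 0, "tx": 12.2, "ty": 0.1, "tz": -0.1, "ax": 0, "ay": 0, "az": 0}, {"claw": 0, "tx": 12.8, "ty": 0.1, "tz": -0.1, "ax": 0, "ay": 0, "az": 0}, {"claw": 0, "tx": 12.8, "ty": 0.1, "tz": -0.1, "ax": 0, "ay": 0, "az": 0}]'

```text
time: 15.68
eef_pos: [0.5125, -0.2248, 0.0411]
tcp_rot: [0.505, -0.494, 0.495, -0.505]
contact_force: [-0.3, 0.3, -1.4]
opening: 0.234
```

```bash
python3 - <<'E'
from h import *
st(); p,d=cams.read_camera("top");crop(p,320,140,480,270,5,"pics/e5.png");st()
ps,ds=cams.read_camera("side");crop(ps,250,80,410,200,5,"pics/e6.png");plan(.5123,-.2241,.041,1.3)
E
```

```text
t 15.68 [ 0.5125 -0.2248  0.0411] yawz 1.21 down [ 0.    -0.001 -1.   ] F [-0.3  0.3 -1.4] op 0.234 q [-0.59  0.27  1.98 -0.    0.89 -0.62]
t 15.73 [ 0.5122 -0.2239  0.0409] yawz 1.23 down [-0.  0. -1.] F [-0.8 -0.8 -2. ] op 0.241 q [-0.59  0.27  1.98  0.    0.89 -0.62]
t cm [ 0.08 -0.02  0.02] a deg [ 0.02 -0.04 -0.02] now [ 0.5121 -0.2233  0.0408] time 15.8 q [-0.59  0.27  1.98  0.    0.89 -0.61]
```

View pics/e5.png

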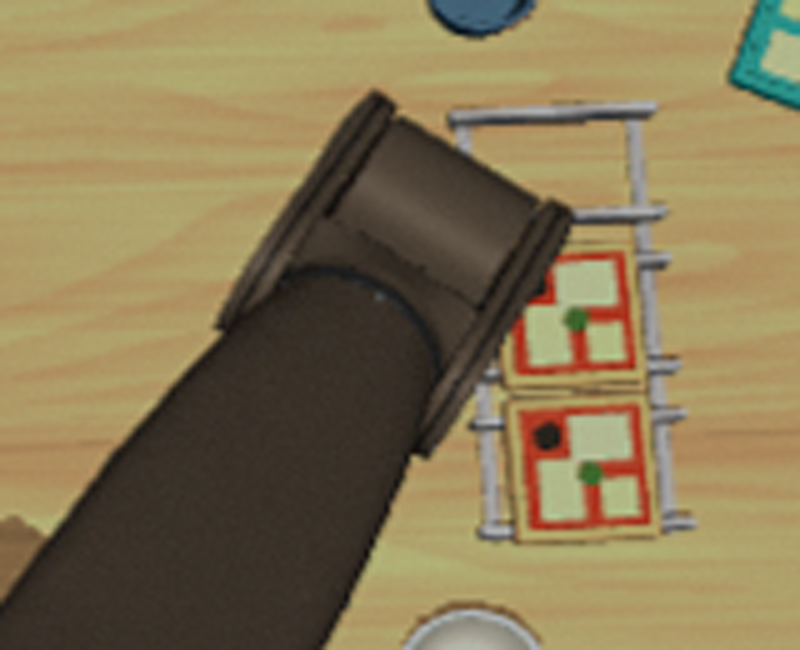

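View pics/e6.png

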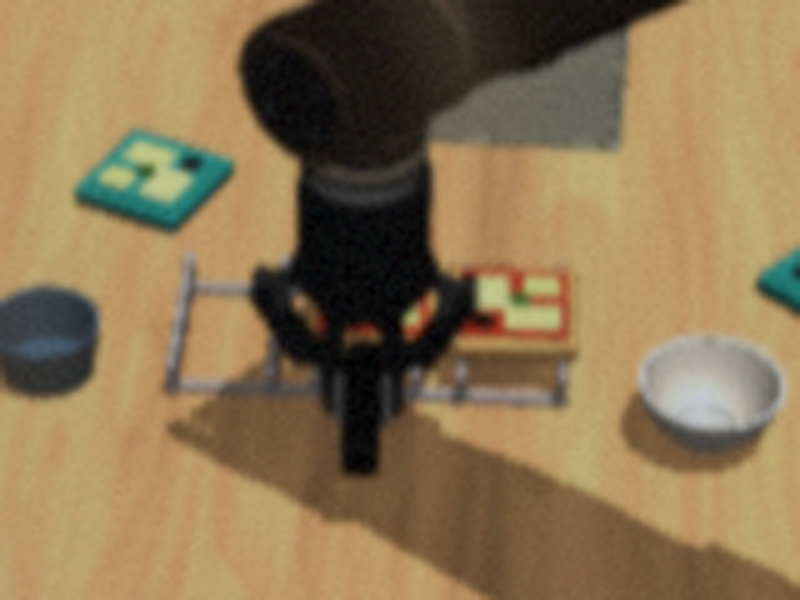

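Emit:
play_rows --steps '[{"claw": 0, "tx": 0, "ty": -0.4, "tz": 0, "ax": 0, "ay": 0, "az": 0}, {"claw": 0, "tx": 0, "ty": -0.8, "tz": 0, "ax": 0, "ay": 0, "az": 0}, {"claw": 0, "tx": 0, "ty": -1.2, "tz": 0, "ax": 0, "ay": 0, "az": 0}, {"claw": 0, "tx": 0, "ty": -1.6, "tz": 0, "ax": 0, "ay": 0, "az": 0}, {"claw": 0, "tx": 0, "ty": -2.1, "tz": 0, "ax": 0, "ay": 0, "az": 0}, {"claw": 0, "tx": 0, "ty": -2.8, "tz": 0, "ax": 0, "ay": 0, "az": 0}, {"claw": 0, "tx": 0, "ty": -3.6, "tz": 0, "ax": 0, "ay": 0, "az": 0}, {"claw": 0, "tx": 0, "ty": -4.4, "tz": 0, "ax": 0, "ay": 0, "az": 0}, {"claw": 0, "tx": 0, "ty": -5.4, "tz": 0, "ax": 0, "ay": 0, "az": 0}, {"claw": 0, "tx": 0, "ty": -6.4, "tz": 0, "ax": 0, "ay": 0, "az": 0}, {"claw": 0, "tx": 0, "ty": -7, "tz": 0, "ax": 0, "ay": 0, "az": 0}, {"claw": 0, "tx": 0, "ty": -7, "tz": 0, "ax": 0, "ay": 0, "az": 0}]'

```text
time: 16.78
eef_pos: [0.5135, -0.2241, 0.1135]
tcp_rot: [-0.505, 0.493, -0.496, 0.506]
contact_force: [0.7, -0.2, -2.2]
opening: 0.238
```

```bash
python3 - <<'E'
from h import *
st(); p,d=cams.read_camera("top");crop(p,320,140,480,270,5,"pics/e7.png");st()
ps,ds=cams.read_camera("side");crop(ps,250,80,410,200,5,"pics/e8.png")
b=cloud("top",d)
m=(b[...,2]>.08)&(b[...,2]<.13)&(b[...,0]>.47)&(b[...,0]<.56)&(b[...,1]>-.40)&(b[...,1]<-.335)
q=b[m]; c0=q.mean(0); A=np.c_[q[:,0]-c0[0],q[:,1]-c0[1],np.ones(len(q))]; co=np.linalg.lstsq(A,q[:,2],rcond=None)[0]; print("slope deg",np.degrees(co[:2]),"c",c0,"n",len(q), "rms",(A@co-q[:,2]).std())
E
```

```text
t 16.78 [ 0.5135 -0.2241  0.1135] yawz 1.29 down [ 0.004 -0.003 -1.   ] F [ 0.7 -0.2 -2.2] op 0.238 q [-0.59  0.16  1.95 -0.    1.02 -0.61]
t 16.83 [ 0.5129 -0.2238  0.1123] yawz 1.28 down [ 0.002 -0.002 -1.   ] F [ 0.4 -0.4 -2.3] op 0.240 q [-0.59  0.16  1.96 -0.    1.02 -0.61]
slope deg [0.73591073 2.05342742] c [ 0.5156431  -0.3577381   0.10246827] n 504 rms 0.0032120769265654493
```

View pics/e7.png

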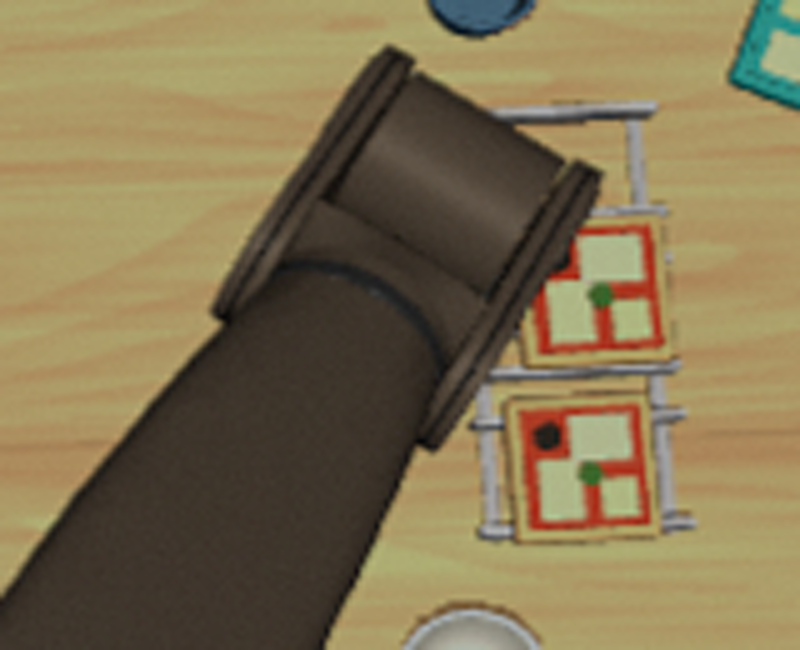

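View pics/e8.png

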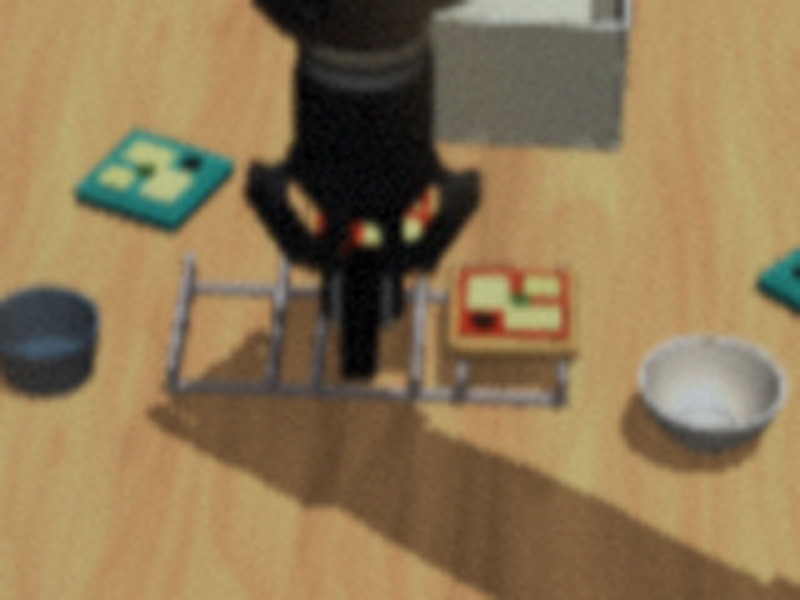

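Emit:
play_rows --steps '[{"claw": 0, "tx": 0, "ty": -0.5, "tz": 0, "ax": 0, "ay": 0, "az": -0.5}, {"claw": 0, "tx": -0.3, "ty": -1, "tz": 0.1, "ax": 0, "ay": 0, "az": -1}, {"claw": 0, "tx": -1, "ty": -1.7, "tz": 0.3, "ax": 0, "ay": 0.2, "az": -1.5}, {"claw": 0, "tx": -2.2, "ty": -2.4, "tz": 0.7, "ax": 0, "ay": 0.4, "az": -1.5}, {"claw": 0, "tx": -3.9, "ty": -3.1, "tz": 1.2, "ax": 0, "ay": 0.6, "az": -1.5}, {"claw": 0, "tx": -5.9, "ty": -3.8, "tz": 1.8, "ax": 0, "ay": 0.8, "az": -1.5}, {"claw": 0, "tx": -7.9, "ty": -4.4, "tz": 2.4, "ax": 0, "ay": 1, "az": -1.5}, {"claw": 0, "tx": -9.9, "ty": -4.8, "tz": 3, "ax": 0, "ay": 1.2, "az": -1.5}, {"claw": 0, "tx": -11.9, "ty": -5, "tz": 3.6, "ax": 0, "ay": 1.4, "az": -1.5}, {"claw": 0, "tx": -13.7, "ty": -5, "tz": 4.2, "ax": 0, "ay": 1.6, "az": -1.5}, {"claw": 0, "tx": -15.2, "ty": -5, "tz": 4.7, "ax": 0, "ay": 1.8, "az": -1.5}, {"claw": 0, "tx": -16.4, "ty": -5, "tz": 5, "ax": 0, "ay": 2, "az": -1.5}]'

```text
time: 17.88
eef_pos: [0.5591, -0.0561, 0.1616]
tcp_rot: [0.503, -0.496, 0.51, -0.491]
contact_force: [0.2, -0.3, -2.0]
opening: 0.237
```

```bash
python3 - <<'E'
from h import *
st(); p,d=cams.read_camera("top");crop(p,280,120,440,250,5,"pics/f1.png");st()
plan(.6485,.20,.16,-.85)
E
```

```text
t 17.88 [ 0.5591 -0.0561  0.1616] yawz -0.66 down [ 0.001 -0.026 -1.   ] F [ 0.2 -0.3 -2. ] op 0.237 q [-0.27  0.11  1.92 -0.03  1.11 -0.25]
t 17.93 [ 0.5592 -0.0544  0.1615] yawz -0.61 down [ 0.001 -0.025 -1.   ] F [ 1.   1.6 -1.6] op 0.237 q [-0.27  0.11  1.92 -0.03  1.11 -0.24]
t cm [-25.53  -0.47   8.66] a deg [-0.1   0.24  1.4 ] now [ 0.5592 -0.0544  0.1615] time 17.9 q [-0.27  0.11  1.92 -0.03  1.11 -0.24]
```

View pics/f1.png

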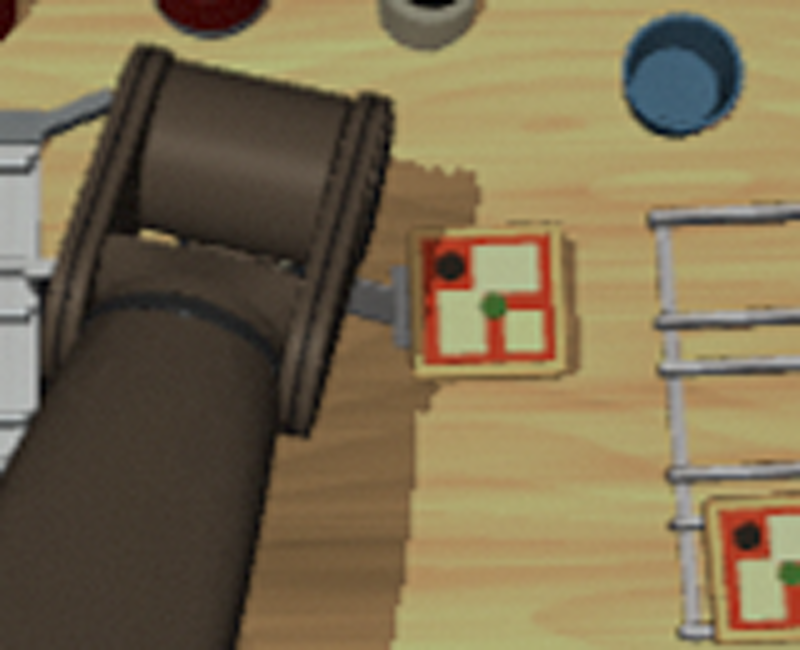

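```bash
python3 - <<'E'
from h import *
pts=(np.array([(413,233),(566,226),(572,375),(421,378)])+.5)/5-.5+[280,120]
q=.041
for z in(.145,.15,.155):
    t,y,r=fit("top",pts,[(q,q,z),(q,-q,z),(-q,-q,z),(-q,q,z)]); print(z,t,np.degrees(y),r.tolist())
p,d=cams.read_camera("top"); b=cloud("top",d); print(np.median(b[170:190,370:388].reshape(-1,3),0)); st()
E
```

```text
0.145 [ 0.55848274 -0.17702798] 0.4916514656618881 [[-1.8, -0.5], [-0.7, 0.4], [0.7, 1.5], [1.7, -1.4]]
0.15 [ 0.55730947 -0.17658688] 0.4916514656618544 [[-2.0, -0.7], [-0.8, 0.6], [0.9, 1.7], [1.9, -1.6]]
0.155 [ 0.55613619 -0.17614578] 0.4916514656618626 [[-2.1, -0.8], [-1.0, 0.7], [1.1, 1.8], [2.0, -1.7]]
[ 0.55823346 -0.17689549  0.15369686]
t 17.98 [ 0.5589 -0.0559  0.1614] yawz -0.55 down [ 0.001 -0.026 -1.   ] F [ 0.5 -0.1 -3.5] op 0.237 q [-0.27  0.11  1.92 -0.03  1.11 -0.25]
```

Emit:
play_rows --steps '[{"claw": 0, "tx": -0.4, "ty": 0, "tz": 0.2, "ax": 0, "ay": 0, "az": 0}, {"claw": 0, "tx": -1.4, "ty": 0, "tz": 0.6, "ax": 0, "ay": 0, "az": 0}, {"claw": 0, "tx": -3, "ty": 0, "tz": 1.1, "ax": 0, "ay": 0.1, "az": 0}, {"claw": 0, "tx": -5.1, "ty": -0.1, "tz": 1.7, "ax": 0, "ay": 0.1, "az": 0}, {"claw": 0, "tx": -7.6, "ty": -0.2, "tz": 2.4, "ax": 0, "ay": 0.2, "az": 0}, {"claw": 0, "tx": -10.1, "ty": -0.3, "tz": 3.1, "ax": 0, "ay": 0.2, "az": 0}, {"claw": 0, "tx": -12.6, "ty": -0.3, "tz": 3.8, "ax": 0, "ay": 0.2, "az": 0}, {"claw": 0, "tx": -15, "ty": -0.4, "tz": 4.5, "ax": 0, "ay": 0.2, "az": 0}, {"claw": 0, "tx": -17.2, "ty": -0.5, "tz": 5.2, "ax": 0, "ay": 0.2, "az": 0}, {"claw": 0, "tx": -19, "ty": -0.5, "tz": 5.8, "ax": 0, "ay": 0.2, "az": 0}, {"claw": 0, "tx": -20.4, "ty": -0.5, "tz": 6.3, "ax": 0, "ay": 0.2, "az": 0}, {"claw": 0, "tx": -21.4, "ty": -0.5, "tz": 6.6, "ax": 0, "ay": 0.2, "az": 0}]'

```text
time: 18.98
eef_pos: [0.6278, 0.1564, 0.1602]
tcp_rot: [0.502, -0.497, 0.511, -0.49]
contact_force: [0.2, -0.7, -2.6]
opening: 0.236
```

Emit:
play_rows --steps '[{"claw": 0, "tx": -0.4, "ty": 0, "tz": 0.1, "ax": 0, "ay": 0, "az": 0}, {"claw": 0, "tx": -1.4, "ty": 0, "tz": 0.3, "ax": 0, "ay": 0, "az": 0}, {"claw": 0, "tx": -2.8, "ty": 0, "tz": 0.7, "ax": 0, "ay": 0, "az": 0}, {"claw": 0, "tx": -4.4, "ty": 0, "tz": 1, "ax": 0, "ay": 0, "az": 0}, {"claw": 0, "tx": -6, "ty": 0, "tz": 1.3, "ax": 0, "ay": 0, "az": 0}, {"claw": 0, "tx": -7.5, "ty": 0, "tz": 1.6, "ax": 0, "ay": 0, "az": 0}, {"claw": 0, "tx": -8.8, "ty": 0, "tz": 1.8, "ax": 0, "ay": 0, "az": 0}, {"claw": 0, "tx": -9.6, "ty": 0, "tz": 2, "ax": 0, "ay": 0, "az": 0}, {"claw": 0, "tx": -10, "ty": 0, "tz": 2, "ax": 0, "ay": 0, "az": 0}, {"claw": 0, "tx": -10, "ty": 0, "tz": 2, "ax": 0, "ay": 0, "az": 0}]'

```text
time: 19.82
eef_pos: [0.6487, 0.2557, 0.1575]
tcp_rot: [0.503, -0.497, 0.51, -0.49]
contact_force: [-0.4, 0.6, -2.0]
opening: 0.239
```

```bash
python3 - <<'E'
from h import *
st(); p,d=cams.read_camera("top");crop(p,180,110,340,240,5,"pics/f2.png");st()
ps,_=cams.read_camera("side");crop(ps,180,150,340,280,5,"pics/f3.png")
plan(.6485,.258,.10,-.85)
E
```

```text
t 19.82 [0.6487 0.2557 0.1575] yawz -0.84 down [-0.    -0.026 -1.   ] F [-0.4  0.6 -2. ] op 0.239 q [ 0.24  0.4   1.57 -0.03  1.18  0.26]
t 19.87 [0.6487 0.2549 0.1575] yawz -0.88 down [-0.    -0.027 -1.   ] F [ 0.1  0.2 -1.8] op 0.239 q [ 0.24  0.4   1.57 -0.03  1.18  0.26]
t cm [-0.51  5.74 -0.03] a deg [-0.01 -0.06  1.54] now [0.6487 0.2544 0.1576] time 19.9 q [ 0.24  0.4   1.57 -0.03  1.18  0.26]
```

View pics/f2.png

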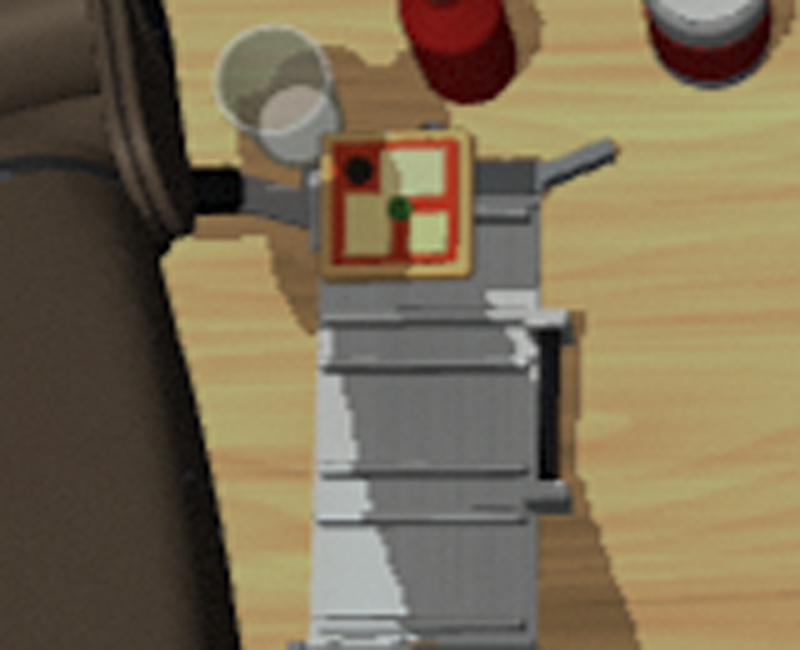

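View pics/f3.png

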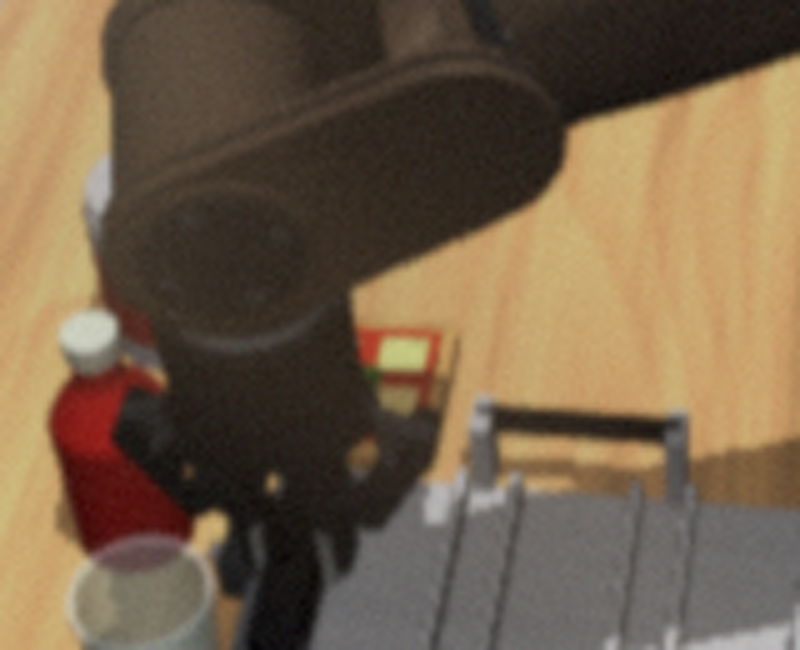

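```bash
python3 - <<'E'
from h import *
c=lambda u,v:((u+.5)/5-.5+180,(v+.5)/5-.5+110)
print(ray("top",*c(272,78),.085),ray("top",*c(300,128),.003))
for nm in("tumbler",):
    print(proj("top",[[.736,.212,.085],[.736,.212,0]]))
pts=(np.array([(320,138),(471,130),(474,274),(324,279)])+.5)/5-.5+[180,110]
q=.041
for z in(.145,.15):
    t,y,r=fit("top",pts,[(q,q,z),(q,-q,z),(-q,-q,z),(-q,q,z)]); print(z,t,np.degrees(y),r.tolist())
E
```

```text
[0.74156446 0.21821111 0.085     ] [0.73925793 0.21790433 0.003     ]
[[236.1670364  127.02544585]
 [241.74931153 136.51463968]]
0.145 [0.64717184 0.13771023] 1.4045032321969653 [[-1.6, -0.2], [-1.2, 0.5], [0.8, 0.9], [2.0, -1.2]]
0.15 [0.64565765 0.1369415 ] 1.404503232197012 [[-1.8, -0.4], [-1.4, 0.7], [0.9, 1.1], [2.2, -1.4]]
```

Emit:
play_rows --steps '[{"claw": 0, "tx": 0, "ty": 0, "tz": -0.3, "ax": 0, "ay": 0, "az": 0}, {"claw": 0, "tx": 0, "ty": 0, "tz": -1, "ax": 0, "ay": 0, "az": 0}, {"claw": 0, "tx": 0, "ty": 0.5, "tz": -2.1, "ax": 0, "ay": 0, "az": 0}, {"claw": 0, "tx": 0, "ty": 1, "tz": -3.5, "ax": 0, "ay": 0, "az": 0}, {"claw": 0, "tx": 0, "ty": 1.6, "tz": -4.9, "ax": 0, "ay": 0, "az": 0}, {"claw": 0, "tx": 0, "ty": 2.2, "tz": -6.3, "ax": 0, "ay": 0, "az": 0}, {"claw": 0, "tx": 0, "ty": 2.8, "tz": -7.5, "ax": 0, "ay": 0, "az": 0}, {"claw": 0, "tx": 0, "ty": 3.4, "tz": -8.3, "ax": 0, "ay": 0, "az": 0}, {"claw": 0, "tx": 0, "ty": 4, "tz": -8.7, "ax": 0, "ay": 0, "az": 0}, {"claw": 0, "tx": 0, "ty": 4.5, "tz": -8.7, "ax": 0, "ay": 0, "az": 0}, {"claw": 0, "tx": 0, "ty": 4.5, "tz": -8.7, "ax": 0, "ay": 0, "az": 0}]'

```text
time: 20.83
eef_pos: [0.5614, 0.2544, 0.1115]
tcp_rot: [0.503, -0.498, 0.51, -0.489]
contact_force: [0.3, 0.7, -2.2]
opening: 0.232
```

```bash
python3 - <<'E'
from h import *
st(); p,d=cams.read_camera("top");crop(p,180,110,340,240,5,"pics/f4.png");st()
plan(.562,.257,.06,-.85)
b=cloud("top",d)
m=(b[...,2]>.07)&(b[...,2]<.13)&(b[...,0]>.51)&(b[...,0]<.61)&(b[...,1]>.08)&(b[...,1]<.19)
q=b[m]; c0=q.mean(0); A=np.c_[q[:,0]-c0[0],q[:,1]-c0[1],np.ones(len(q))]; co=np.linalg.lstsq(A,q[:,2],rcond=None)[0]; print("slope deg",np.degrees(co[:2]),"c",c0,"n",len(q), "rms",(A@co-q[:,2]).std())
E
```

```text
t 20.83 [0.5614 0.2544 0.1115] yawz -0.93 down [-0.001 -0.027 -1.   ] F [ 0.3  0.7 -2.2] op 0.232 q [ 0.27  0.29  1.81 -0.03  1.06  0.3 ]
t 20.88 [0.562  0.2545 0.1121] yawz -0.93 down [-0.    -0.027 -1.   ] F [ 0.3  0.2 -3. ] op 0.236 q [ 0.27  0.29  1.81 -0.03  1.06  0.3 ]
t cm [-0.39  5.21 -0.  ] a deg [-0.   -0.08  1.53] now [0.562  0.2545 0.1121] time 20.9 q [ 0.27  0.29  1.81 -0.03  1.06  0.3 ]
slope deg [ 0.58776869 -3.55935069] c [0.55888502 0.13945269 0.10214723] n 934 rms 0.004248648801918548
```

View pics/f4.png

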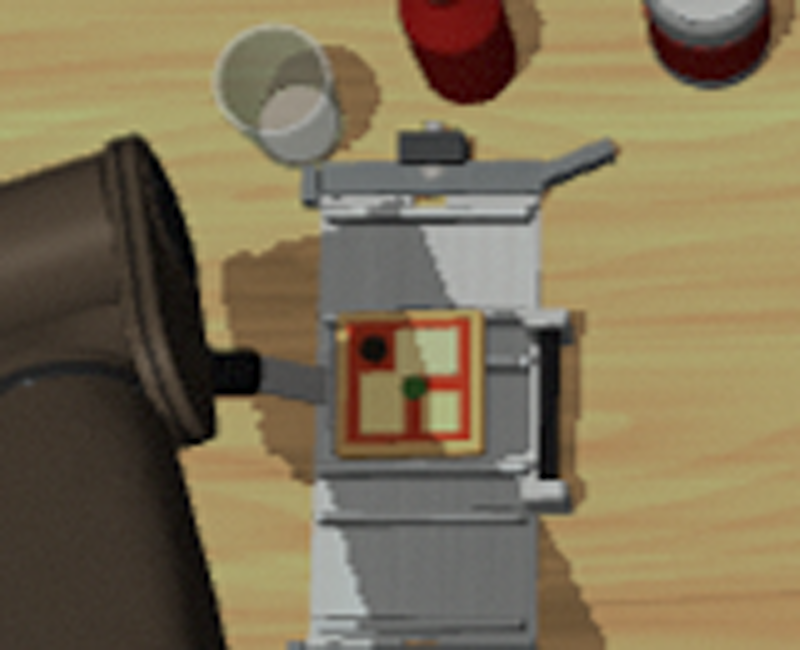

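```bash
python3 - <<'E'
from h import *
p,d=cams.read_camera("top");b=cloud("top",d)
m=np.zeros((400,640),bool); m[175:198,250:274]=1
q=b[m]; c0=q.mean(0); A=np.c_[q[:,0]-c0[0],q[:,1]-c0[1],np.ones(len(q))]; co=np.linalg.lstsq(A,q[:,2],rcond=None)[0]; print("slope deg",np.degrees(co[:2]),"c",c0,"n",len(q), "rms",(A@co-q[:,2]).std())
pts=(np.array([(336,315),(482,311),(487,451),(337,457)])+.5)/5-.5+[180,110]
q=.041;z=.1
t,y,r=fit("top",pts,[(q,q,z),(q,-q,z),(-q,-q,z),(-q,q,z)]); print(z,t,np.degrees(y),r.tolist())
E
```

```text
slope deg [-103.58939766  -63.07307122] c [0.55818283 0.13602707 0.10927365] n 552 rms 0.05243295503082282
0.1 [0.55963551 0.13682968] 1.0219663088506699 [[-1.0, -0.6], [-2.2, 1.2], [1.5, -0.0], [1.6, -0.5]]
```

```bash
cat >> h.py <<'E'
def plane(b,box):
    x0,x1,y0,y1=box; q=b[y0:y1,x0:x1].reshape(-1,3); med=np.median(q[:,2]); q=q[abs(q[:,2]-med)<.012]
    c0=q.mean(0); A=np.c_[q[:,:2]-c0[:2],np.ones(len(q))]; co=np.linalg.lstsq(A,q[:,2],rcond=None)[0]; print("slope dz/dx,dz/dy deg",np.degrees(co[:2]).round(2),"c",c0.round(4),len(q))
E
python3 - <<'E'
from h import *
p,d=cams.read_camera("top");b=cloud("top",d); plane(b,(250,274,175,198)); st()
E
```

```text
slope dz/dx,dz/dy deg [-0.16 -1.62] c [0.5592 0.1366 0.1049] 547
t 20.98 [0.5628 0.2548 0.1131] yawz -0.93 down [ 0.001 -0.026 -1.   ] F [ 1.7  0.2 -2.9] op 0.235 q [ 0.27  0.29  1.8  -0.03  1.06  0.3 ]
```

Emit:
play_rows --steps '[{"claw": 0, "tx": 0, "ty": 1, "tz": -0.15, "ax": 0, "ay": 0, "az": 0.4}, {"claw": 0, "tx": -0.05, "ty": 2.2, "tz": -0.15, "ax": 0, "ay": 0, "az": 0.8}, {"claw": 0, "tx": -0.1, "ty": 3.4, "tz": -0.15, "ax": 0, "ay": 0, "az": 0.8}, {"claw": 0, "tx": -0.1, "ty": 4.4, "tz": -0.15, "ax": 0, "ay": 0, "az": 0.8}, {"claw": 0, "tx": -0.15, "ty": 5.2, "tz": -0.15, "ax": 0, "ay": 0, "az": 0.8}, {"claw": 0, "tx": -0.15, "ty": 5.6, "tz": -0.15, "ax": 0, "ay": 0, "az": 0.8}, {"claw": 0, "tx": -0.15, "ty": 5.6, "tz": -0.15, "ax": 0, "ay": 0, "az": 0.8}]'

```text
time: 21.57
eef_pos: [0.5593, 0.2546, 0.0547]
tcp_rot: [0.5, -0.501, 0.507, -0.492]
contact_force: [-0.9, -0.4, -2.5]
opening: 0.237
```

```bash
python3 - <<'E'
from h import *
st(); p,d=cams.read_camera("top");crop(p,180,110,340,240,5,"pics/f5.png");st()
b=cloud("top",d); plane(b,(250,274,177,200))
ps,_=cams.read_camera("side");crop(ps,220,150,380,280,5,"pics/f6.png")
E
```

```text
t 21.57 [0.5593 0.2546 0.0547] yawz -0.91 down [-0.003 -0.013 -1.   ] F [-0.9 -0.4 -2.5] op 0.237 q [ 0.27  0.36  1.84 -0.01  0.95  0.29]
t 21.62 [0.56   0.2548 0.0558] yawz -0.91 down [-0.001 -0.013 -1.   ] F [-0.  -0.3 -2.8] op 0.239 q [ 0.27  0.36  1.83 -0.01  0.95  0.29]
slope dz/dx,dz/dy deg [-1.05 -1.39] c [0.5659 0.1452 0.0449] 531
```

View pics/f5.png

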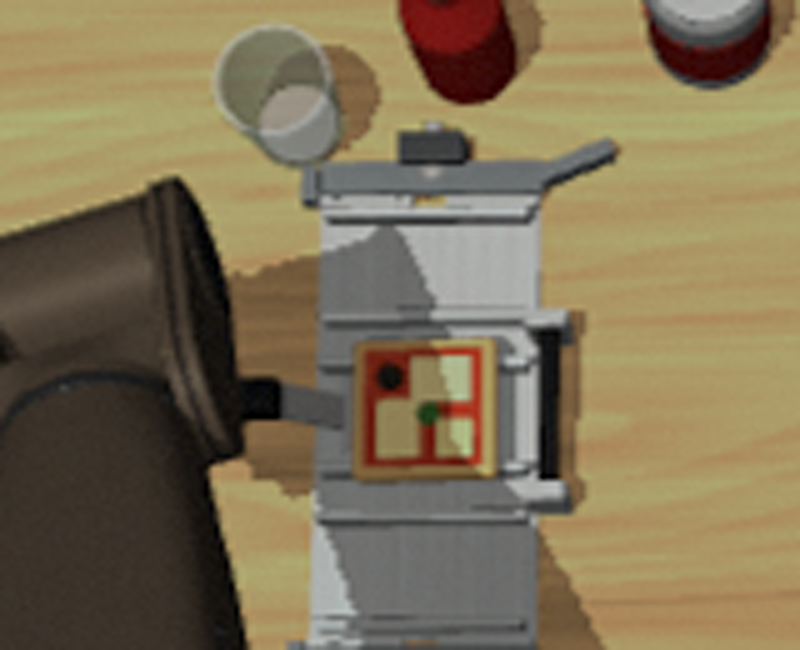

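View pics/f6.png

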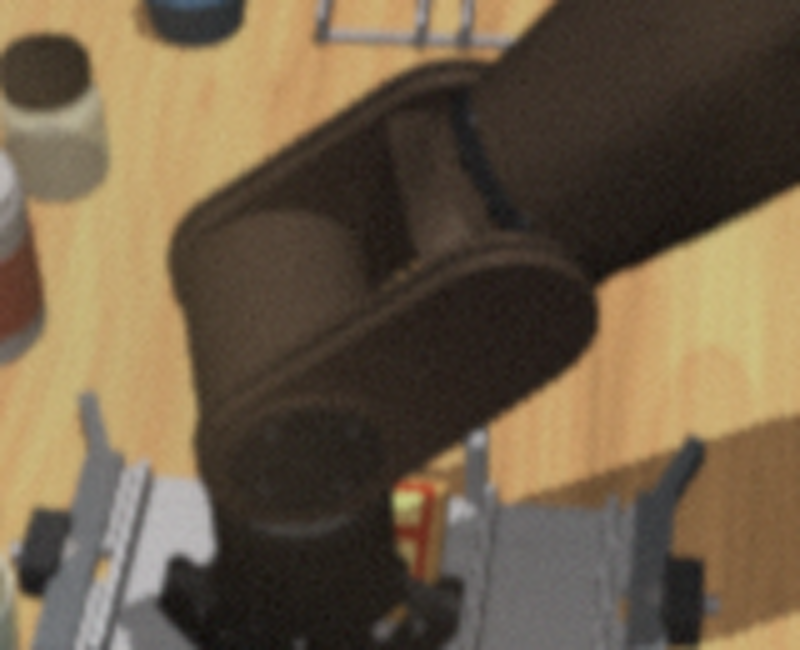

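Emit:
play_rows --steps '[{"claw": 0, "tx": 0, "ty": 0.3, "tz": 0, "ax": 0, "ay": 0, "az": 0.1}, {"claw": 0, "tx": 0, "ty": 0.6, "tz": 0, "ax": 0, "ay": 0, "az": 0.2}, {"claw": 0, "tx": 0, "ty": 0.9, "tz": 0, "ax": 0, "ay": 0, "az": 0.3}, {"claw": 0, "tx": 0, "ty": 1.2, "tz": 0, "ax": 0, "ay": 0, "az": 0.4}, {"claw": 0, "tx": 0, "ty": 1.4, "tz": 0, "ax": 0, "ay": 0, "az": 0.5}, {"claw": 0, "tx": 0, "ty": 1.4, "tz": 0, "ax": 0, "ay": 0, "az": 0.5}, {"claw": 0, "tx": 0, "ty": 1.4, "tz": 0, "ax": 0, "ay": 0, "az": 0.5}]'

```text
time: 22.25
eef_pos: [0.5604, 0.2546, 0.0426]
tcp_rot: [0.497, -0.503, 0.505, -0.495]
contact_force: [-0.1, -0.1, -1.7]
opening: 0.238
```

```bash
python3 - <<'E'
from h import *
st(); p,d=cams.read_camera("top");crop(p,180,110,340,240,5,"pics/f7.png");st()
b=cloud("top",d); plane(b,(252,276,180,203))
E
```

```text
t 22.25 [0.5604 0.2546 0.0426] yawz -0.92 down [ 0.    -0.004 -1.   ] F [-0.1 -0.1 -1.7] op 0.238 q [ 0.26  0.38  1.84 -0.    0.93  0.28]
t 22.30 [0.5605 0.2547 0.0427] yawz -0.91 down [ 0.001 -0.004 -1.   ] F [-0.5 -0.3 -1.7] op 0.237 q [ 0.26  0.38  1.84 -0.    0.93  0.28]
slope dz/dx,dz/dy deg [-0.53 -0.77] c [0.5591 0.1404 0.041 ] 552
```

View pics/f7.png

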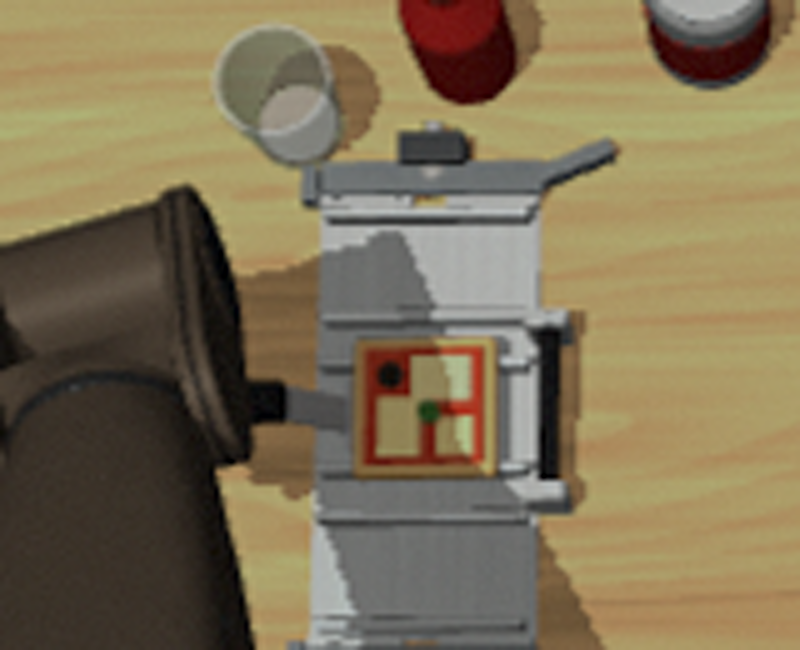

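Emit:
play_rows --steps '[{"claw": 0, "tx": 0, "ty": 0.2, "tz": 0, "ax": 0, "ay": 0, "az": 0}, {"claw": 0, "tx": -0.3, "ty": 0.2, "tz": 0, "ax": 0, "ay": 0, "az": 0}, {"claw": 0, "tx": -1, "ty": 0.2, "tz": 0, "ax": 0, "ay": 0, "az": 0}, {"claw": 0, "tx": -2, "ty": 0.2, "tz": 0, "ax": 0, "ay": 0, "az": 0}, {"claw": 0, "tx": -3.3, "ty": 0.2, "tz": 0, "ax": 0, "ay": 0, "az": 0}, {"claw": 0, "tx": -4.6, "ty": 0.2, "tz": 0, "ax": 0, "ay": 0, "az": 0}, {"claw": 0, "tx": -5.9, "ty": 0.2, "tz": 0, "ax": 0, "ay": 0, "az": 0}, {"claw": 0, "tx": -7.2, "ty": 0.2, "tz": 0, "ax": 0, "ay": 0, "az": 0}, {"claw": 0, "tx": -8.5, "ty": 0.2, "tz": 0, "ax": 0, "ay": 0, "az": 0}, {"claw": 0, "tx": -9.8, "ty": 0.2, "tz": 0, "ax": 0, "ay": 0, "az": 0}, {"claw": 0, "tx": -11, "ty": 0.2, "tz": 0, "ax": 0, "ay": 0, "az": 0}, {"claw": 0, "tx": -11.5, "ty": 0.2, "tz": 0, "ax": 0, "ay": 0, "az": 0}]'

```text
time: 23.3
eef_pos: [0.5621, 0.3718, 0.0403]
tcp_rot: [0.497, -0.503, 0.505, -0.496]
contact_force: [0.3, 0.1, -2.2]
opening: 0.235
```

```bash
python3 - <<'E'
from h import *
st(); p,d=cams.read_camera("top");crop(p,180,110,340,240,5,"pics/f8.png");st()
b=cloud("top",d); plane(b,(252,276,180,203))
E
```

```text
t 23.30 [0.5621 0.3718 0.0403] yawz -0.84 down [ 0.001 -0.003 -1.   ] F [ 0.3  0.1 -2.2] op 0.235 q [ 0.44  0.49  1.69 -0.    0.97  0.45]
t 23.35 [0.5621 0.3719 0.0403] yawz -0.83 down [ 0.001 -0.003 -1.   ] F [-0.4  0.5 -1. ] op 0.238 q [ 0.44  0.49  1.69 -0.    0.97  0.45]
slope dz/dx,dz/dy deg [-1.03 -0.63] c [0.5592 0.1404 0.0408] 546
```

View pics/f8.png

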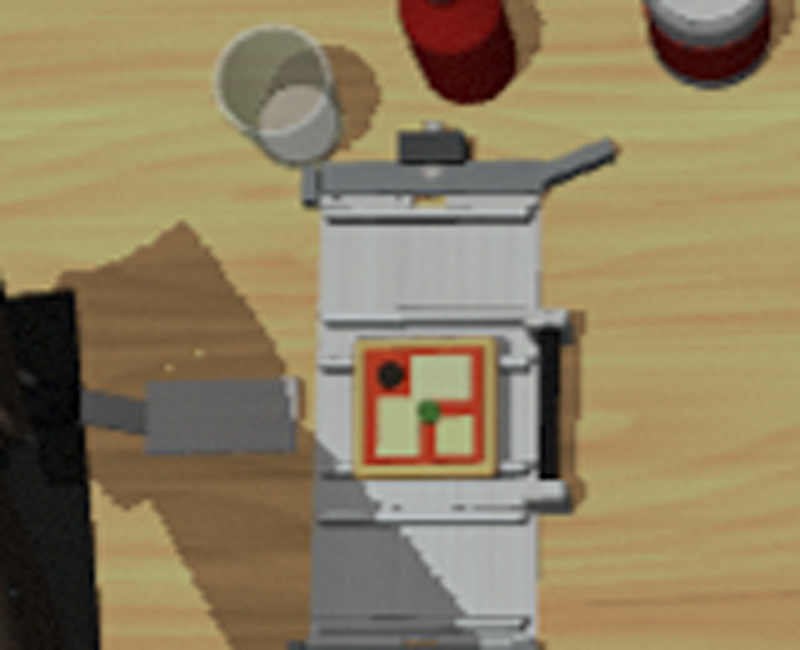

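Emit:
play_rows --steps '[{"claw": 0, "tx": 0, "ty": -2, "tz": 0, "ax": 0, "ay": 0, "az": 0}, {"claw": 0, "tx": 0, "ty": -5, "tz": 0, "ax": 0, "ay": 0, "az": 0}, {"claw": 0, "tx": 1, "ty": -8, "tz": -0.3, "ax": 0, "ay": 0, "az": 0}, {"claw": 0, "tx": 3, "ty": -10, "tz": -0.9, "ax": 0, "ay": 0, "az": 0}, {"claw": 0, "tx": 6, "ty": -11, "tz": -1.7, "ax": 0, "ay": -0.3, "az": 0}, {"claw": 0, "tx": 9, "ty": -11, "tz": -2.6, "ax": 0, "ay": -0.6, "az": 0}, {"claw": 0, "tx": 12, "ty": -11, "tz": -3.4, "ax": 0, "ay": -0.9, "az": 0}, {"claw": 0, "tx": 15, "ty": -11, "tz": -4.3, "ax": 0, "ay": -1.2, "az": 0}, {"claw": 0, "tx": 18, "ty": -11, "tz": -5.1, "ax": 0, "ay": -1.5, "az": 0}, {"claw": 0, "tx": 21, "ty": -11, "tz": -6, "ax": 0, "ay": -1.8, "az": 0}, {"claw": 0, "tx": 23.5, "ty": -11, "tz": -6.7, "ax": 0, "ay": -2.1, "az": 0}, {"claw": 0, "tx": 25, "ty": -11, "tz": -7.1, "ax": 0, "ay": -2.1, "az": 0}]'

```text
time: 24.35
eef_pos: [0.486, 0.1188, 0.151]
tcp_rot: [0.506, -0.494, 0.496, -0.503]
contact_force: [-0.6, 0.5, -2.2]
opening: 0.239
```

```bash
python3 - <<'E'
from h import *
p,d=cams.read_camera("side");st();plan(.421,-.11,.13,1.3)
E
```

```text
t 24.40 [0.4857 0.1175 0.1509] yawz 1.03 down [-0.001 -0.006 -1.   ] F [ 0.1 -0.5 -1.8] op 0.233 q [ 0.04 -0.02  2.07 -0.01  1.09  0.02]
t cm [22.62  2.23 -6.87] a deg [ 0.08 -0.27  0.34] now [0.4857 0.1175 0.1509] time 24.4 q [ 0.04 -0.02  2.07 -0.01  1.09  0.02]
```

Emit:
play_rows --steps '[{"claw": 0, "tx": 1, "ty": 0, "tz": -0.3, "ax": 0, "ay": 0, "az": 0}, {"claw": 0, "tx": 3, "ty": 0.3, "tz": -0.9, "ax": 0, "ay": -0.2, "az": 0.1}, {"claw": 0, "tx": 5.5, "ty": 0.6, "tz": -1.7, "ax": 0, "ay": -0.3, "az": 0.2}, {"claw": 0, "tx": 8, "ty": 0.9, "tz": -2.4, "ax": 0, "ay": -0.3, "az": 0.3}, {"claw": 0, "tx": 10.5, "ty": 1.2, "tz": -3.2, "ax": 0, "ay": -0.3, "az": 0.3}, {"claw": 0, "tx": 13, "ty": 1.5, "tz": -4, "ax": 0, "ay": -0.3, "az": 0.3}, {"claw": 0, "tx": 15.5, "ty": 1.7, "tz": -4.7, "ax": 0, "ay": -0.3, "az": 0.3}, {"claw": 0, "tx": 18, "ty": 1.9, "tz": -5.5, "ax": 0, "ay": -0.3, "az": 0.3}, {"claw": 0, "tx": 20, "ty": 2, "tz": -6.1, "ax": 0, "ay": -0.3, "az": 0.3}, {"claw": 0, "tx": 21.7, "ty": 2.1, "tz": -6.6, "ax": 0, "ay": -0.3, "az": 0.3}, {"claw": 0, "tx": 22.6, "ty": 2.2, "tz": -6.9, "ax": 0, "ay": -0.3, "az": 0.3}, {"claw": 0, "tx": 22.6, "ty": 2.2, "tz": -6.9, "ax": 0, "ay": -0.3, "az": 0.3}]'

```text
time: 25.4
eef_pos: [0.4227, -0.1074, 0.1299]
tcp_rot: [-0.506, 0.494, -0.494, 0.506]
contact_force: [-0.3, -0.9, -1.7]
opening: 0.236
```

```bash
python3 - <<'E'
from h import *
st(); p,d=cams.read_camera("top");crop(p,320,140,480,270,5,"pics/g1.png");st()
plan(.4193,-.115,.041,1.3)
E
```

```text
t 25.40 [ 0.4227 -0.1074  0.1299] yawz 1.36 down [ 0.     0.001 -1.   ] F [-0.3 -0.9 -1.7] op 0.236 q [-0.48 -0.15  2.23  0.    1.06 -0.51]
t 25.45 [ 0.4229 -0.1064  0.1299] yawz 1.39 down [ 0.     0.002 -1.   ] F [ 0.5  0.6 -0.6] op 0.237 q [-0.48 -0.15  2.23  0.    1.06 -0.51]
t cm [ 0.87  8.89 -0.38] a deg [-0.02  0.09 -0.12] now [ 0.4229 -0.1064  0.1299] time 25.4 q [-0.48 -0.15  2.23  0.    1.06 -0.51]
```

View pics/g1.png

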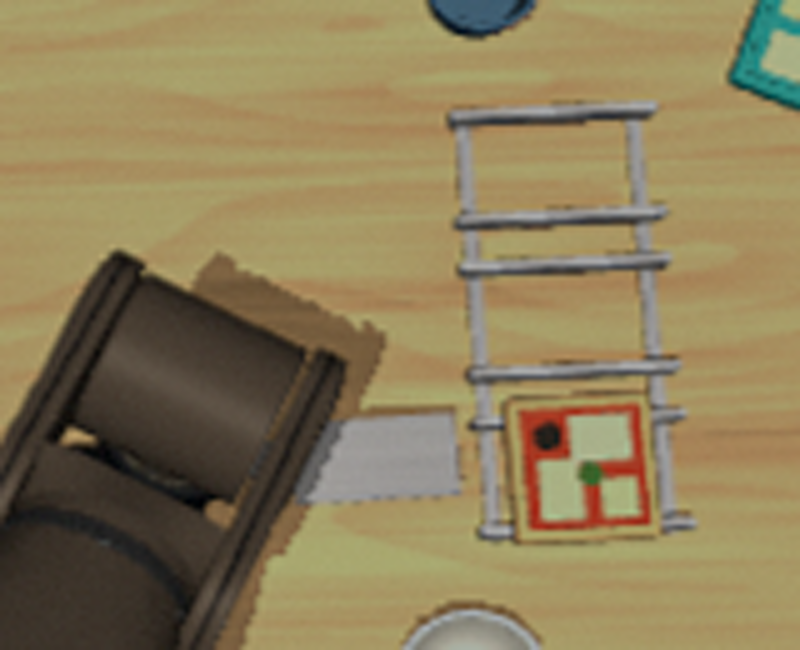

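Emit:
play_rows --steps '[{"claw": 0, "tx": 0.3, "ty": 1, "tz": -0.25, "ax": 0, "ay": 0.1, "az": 0}, {"claw": 0, "tx": 0.7, "ty": 3, "tz": -0.25, "ax": 0, "ay": 0.1, "az": 0}, {"claw": 0, "tx": 0.7, "ty": 5, "tz": -0.25, "ax": 0, "ay": 0.1, "az": 0}, {"claw": 0, "tx": 0.7, "ty": 7, "tz": -0.25, "ax": 0, "ay": 0.1, "az": 0}, {"claw": 0, "tx": 0.7, "ty": 8.4, "tz": -0.25, "ax": 0, "ay": 0.1, "az": 0}, {"claw": 0, "tx": 0.7, "ty": 8.9, "tz": -0.25, "ax": 0, "ay": 0.1, "az": 0}, {"claw": 0, "tx": 0.7, "ty": 8.9, "tz": -0.25, "ax": 0, "ay": 0.1, "az": 0}, {"claw": 0, "tx": 0.7, "ty": 8.9, "tz": -0.25, "ax": 0, "ay": 0.1, "az": 0}]'

```text
time: 26.12
eef_pos: [0.4208, -0.1127, 0.0409]
tcp_rot: [-0.506, 0.494, -0.493, 0.507]
contact_force: [0.1, 0.0, -1.8]
opening: 0.234
```

```bash
python3 - <<'E'
from h import *
st(); p,d=cams.read_camera("top");crop(p,350,200,470,280,6,"pics/g2.png");st()
plan(.4235,-.2312,.041,1.3)
E
```

```text
t 26.12 [ 0.4208 -0.1127  0.0409] yawz 1.44 down [ 0.     0.002 -1.   ] F [ 0.1  0.  -1.8] op 0.234 q [-0.5   0.02  2.27  0.    0.85 -0.52]
t 26.17 [ 0.4213 -0.1131  0.0416] yawz 1.43 down [ 0.002  0.001 -1.   ] F [ 0.6 -0.7 -2.3] op 0.234 q [-0.5   0.02  2.27  0.    0.85 -0.52]
t cm [11.82  0.05 -0.08] a deg [-0.09  0.13 -0.05] now [ 0.4213 -0.1131  0.0416] time 26.2 q [-0.5   0.02  2.27  0.    0.85 -0.52]
```

View pics/g2.png

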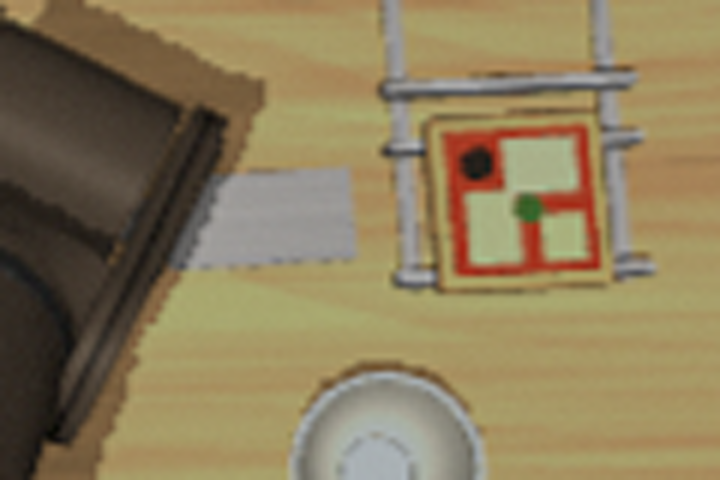

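Emit:
play_rows --steps '[{"claw": 0, "tx": 0.8, "ty": 0, "tz": 0, "ax": 0, "ay": 0.1, "az": 0}, {"claw": 0, "tx": 2, "ty": 0, "tz": 0, "ax": 0, "ay": 0.1, "az": 0}, {"claw": 0, "tx": 3.2, "ty": 0, "tz": 0, "ax": 0, "ay": 0.1, "az": 0}, {"claw": 0, "tx": 4.4, "ty": 0, "tz": 0, "ax": 0, "ay": 0.1, "az": 0}, {"claw": 0, "tx": 5.6, "ty": 0, "tz": 0, "ax": 0, "ay": 0.1, "az": 0}, {"claw": 0, "tx": 6.8, "ty": 0, "tz": 0, "ax": 0, "ay": 0.1, "az": 0}, {"claw": 0, "tx": 8, "ty": 0, "tz": 0, "ax": 0, "ay": 0.1, "az": 0}, {"claw": 0, "tx": 9.2, "ty": 0, "tz": 0, "ax": 0, "ay": 0.1, "az": 0}, {"claw": 0, "tx": 10.4, "ty": 0, "tz": 0, "ax": 0, "ay": 0.1, "az": 0}, {"claw": 0, "tx": 11.3, "ty": 0, "tz": 0, "ax": 0, "ay": 0.1, "az": 0}, {"claw": 0, "tx": 11.8, "ty": 0, "tz": 0, "ax": 0, "ay": 0.1, "az": 0}, {"claw": 0, "tx": 11.8, "ty": 0, "tz": 0, "ax": 0, "ay": 0.1, "az": 0}]'

```text
time: 27.17
eef_pos: [0.4236, -0.2323, 0.0408]
tcp_rot: [-0.505, 0.495, -0.495, 0.506]
contact_force: [0.2, -0.5, -1.5]
opening: 0.236
```

```bash
python3 - <<'E'
from h import *
st(); p,d=cams.read_camera("top");crop(p,350,200,470,280,6,"pics/g3.png");st()
ps,ds=cams.read_camera("side");crop(ps,280,100,420,200,5,"pics/g4.png")
E
```

```text
t 27.17 [ 0.4236 -0.2323  0.0408] yawz 1.22 down [ 0.001  0.001 -1.   ] F [ 0.2 -0.5 -1.5] op 0.236 q [-0.71  0.12  2.16  0.    0.86 -0.74]
t 27.22 [ 0.4234 -0.2315  0.0406] yawz 1.24 down [ 0.     0.002 -1.   ] F [ 0.8  0.9 -1.4] op 0.237 q [-0.71  0.12  2.17  0.    0.86 -0.73]
```

View pics/g3.png

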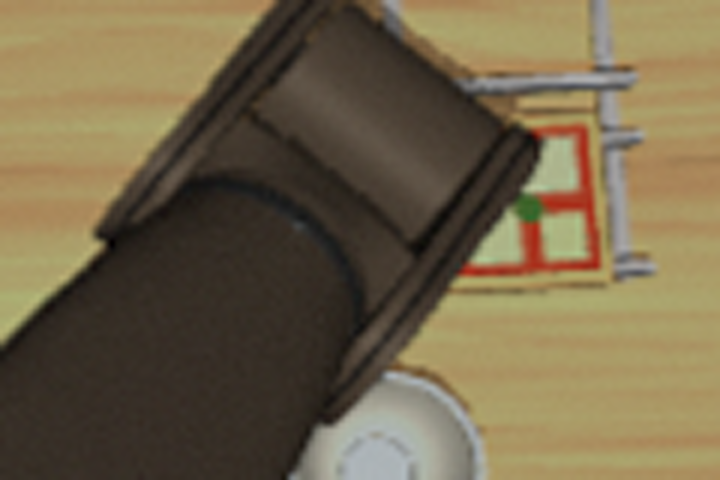

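View pics/g4.png

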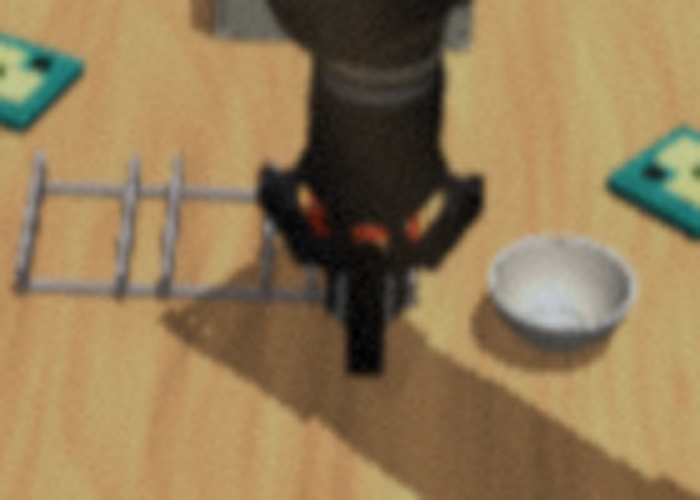

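Emit:
play_rows --steps '[{"claw": 0, "tx": 0, "ty": -0.4, "tz": 0, "ax": 0, "ay": 0, "az": 0}, {"claw": 0, "tx": 0, "ty": -0.8, "tz": 0, "ax": 0, "ay": 0, "az": -0.2}, {"claw": 0, "tx": 0, "ty": -1.2, "tz": 0, "ax": 0, "ay": 0, "az": -0.4}, {"claw": 0, "tx": 0, "ty": -1.6, "tz": 0, "ax": 0, "ay": 0, "az": -0.6}, {"claw": 0, "tx": 0, "ty": -2.1, "tz": 0, "ax": 0, "ay": 0, "az": -0.8}, {"claw": 0, "tx": 0, "ty": -2.8, "tz": 0, "ax": 0, "ay": 0, "az": -0.8}, {"claw": 0, "tx": 0, "ty": -3.6, "tz": 0, "ax": 0, "ay": 0, "az": -0.8}, {"claw": 0, "tx": 0, "ty": -4.6, "tz": 0, "ax": 0, "ay": 0, "az": -0.8}, {"claw": 0, "tx": 0, "ty": -5.8, "tz": 0, "ax": 0, "ay": 0, "az": -0.8}, {"claw": 0, "tx": 0, "ty": -7, "tz": 0, "ax": 0, "ay": 0, "az": -0.8}, {"claw": 0, "tx": 0, "ty": -8, "tz": 0, "ax": 0, "ay": 0, "az": -0.8}, {"claw": 0, "tx": 0, "ty": -8.3, "tz": 0, "ax": 0, "ay": 0, "az": -0.8}]'

```text
time: 28.27
eef_pos: [0.4245, -0.2322, 0.1264]
tcp_rot: [0.508, -0.49, 0.499, -0.503]
contact_force: [1.0, -0.3, -1.6]
opening: 0.236
```

```bash
python3 - <<'E'
from h import *
st(); p,d=cams.read_camera("top");crop(p,350,180,470,280,6,"pics/g5.png");st()
cv2.imwrite("pics/top5.png",p)
b=cloud("top",d); plane(b,(440,456,218,240))
plan(.4705,.10,.14,-.85)
E
```

```text
t 28.27 [ 0.4245 -0.2322  0.1264] yawz 1.28 down [ 0.004 -0.015 -1.   ] F [ 1.  -0.3 -1.6] op 0.236 q [-0.71 -0.03  2.13 -0.01  1.03 -0.72]
t 28.32 [ 0.4244 -0.2321  0.126 ] yawz 1.28 down [ 0.004 -0.015 -1.   ] F [ 0.8  0.1 -2.3] op 0.238 q [-0.71 -0.03  2.13 -0.01  1.03 -0.72]
slope dz/dx,dz/dy deg [0.65 1.52] c [ 0.427  -0.3586  0.1179] 308
t cm [-33.07  -1.88   5.35] a deg [-0.21  2.13  0.86] now [ 0.4244 -0.2321  0.126 ] time 28.3 q [-0.71 -0.03  2.13 -0.01  1.03 -0.72]
```

View pics/g5.png

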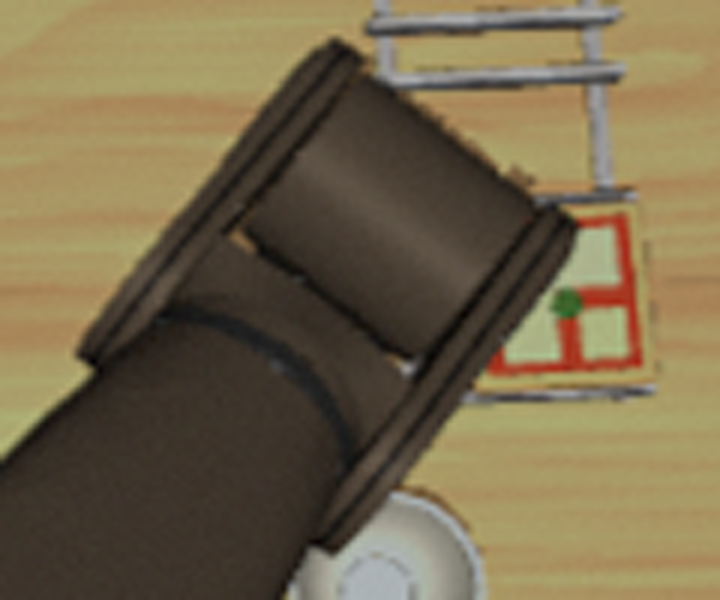

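Emit:
play_rows --steps '[{"claw": 0, "tx": 0, "ty": -0.5, "tz": 0, "ax": 0, "ay": 0, "az": -0.4}, {"claw": 0, "tx": -0.4, "ty": -1.2, "tz": 0.1, "ax": 0, "ay": 0, "az": -0.7}, {"claw": 0, "tx": -1.4, "ty": -1.9, "tz": 0.3, "ax": 0, "ay": 0.1, "az": -1}, {"claw": 0, "tx": -3, "ty": -2.5, "tz": 0.6, "ax": 0, "ay": 0.3, "az": -1}, {"claw": 0, "tx": -5, "ty": -3, "tz": 0.9, "ax": 0, "ay": 0.5, "az": -1}, {"claw": 0, "tx": -7.4, "ty": -3.4, "tz": 1.3, "ax": 0, "ay": 0.7, "az": -1}, {"claw": 0, "tx": -9.8, "ty": -3.6, "tz": 1.7, "ax": 0, "ay": 0.9, "az": -1}, {"claw": 0, "tx": -12.2, "ty": -3.7, "tz": 2.1, "ax": 0, "ay": 1.1, "az": -1}, {"claw": 0, "tx": -14.4, "ty": -3.8, "tz": 2.5, "ax": 0, "ay": 1.3, "az": -1}, {"claw": 0, "tx": -16.2, "ty": -3.8, "tz": 2.8, "ax": 0, "ay": 1.5, "az": -1}, {"claw": 0, "tx": -17.6, "ty": -3.8, "tz": 3.1, "ax": 0, "ay": 1.7, "az": -1}, {"claw": 0, "tx": -18.6, "ty": -3.8, "tz": 3.2, "ax": 0, "ay": 1.8, "az": -1}]'

```text
time: 29.32
eef_pos: [0.4511, -0.0423, 0.1592]
tcp_rot: [0.505, -0.494, 0.509, -0.491]
contact_force: [0.3, -0.7, -3.2]
opening: 0.236
```

```bash
python3 - <<'E'
from h import *
st(); p,d=cams.read_camera("top");crop(p,300,150,440,270,5,"pics/g6.png");st()
plan(.4685,.2545,.16,-.85)
E
```

```text
t 29.32 [ 0.4511 -0.0423  0.1592] yawz -0.44 down [ 0.001 -0.029 -1.   ] F [ 0.3 -0.7 -3.2] op 0.236 q [-0.3  -0.15  2.17 -0.03  1.11 -0.28]
t 29.37 [ 0.4509 -0.0414  0.1591] yawz -0.42 down [ 0.    -0.028 -1.   ] F [-0.2  1.  -2.1] op 0.238 q [-0.3  -0.15  2.17 -0.03  1.11 -0.28]
t cm [-29.59  -0.92   1.54] a deg [-0.03  0.43  1.61] now [ 0.4509 -0.0414  0.1591] time 29.4 q [-0.3  -0.15  2.17 -0.03  1.11 -0.28]
```

View pics/g6.png

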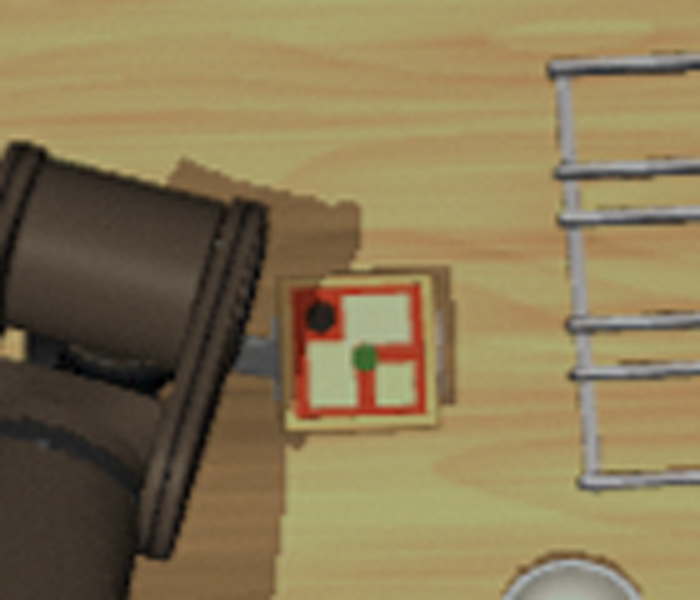

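Emit:
play_rows --steps '[{"claw": 0, "tx": -0.4, "ty": 0, "tz": 0, "ax": 0, "ay": 0, "az": 0}, {"claw": 0, "tx": -1.4, "ty": 0, "tz": 0.1, "ax": 0, "ay": 0.1, "az": 0}, {"claw": 0, "tx": -3, "ty": -0.1, "tz": 0.2, "ax": 0, "ay": 0.2, "az": 0}, {"claw": 0, "tx": -5, "ty": -0.2, "tz": 0.3, "ax": 0, "ay": 0.3, "az": 0}, {"claw": 0, "tx": -7.4, "ty": -0.3, "tz": 0.5, "ax": 0, "ay": 0.4, "az": 0}, {"claw": 0, "tx": -9.8, "ty": -0.3, "tz": 0.6, "ax": 0, "ay": 0.4, "az": 0}, {"claw": 0, "tx": -12.2, "ty": -0.4, "tz": 0.8, "ax": 0, "ay": 0.4, "az": 0}, {"claw": 0, "tx": -14.4, "ty": -0.5, "tz": 0.9, "ax": 0, "ay": 0.4, "az": 0}, {"claw": 0, "tx": -16.4, "ty": -0.5, "tz": 1, "ax": 0, "ay": 0.4, "az": 0}, {"claw": 0, "tx": -18, "ty": -0.6, "tz": 1.1, "ax": 0, "ay": 0.4, "az": 0}, {"claw": 0, "tx": -19.2, "ty": -0.6, "tz": 1.2, "ax": 0, "ay": 0.4, "az": 0}, {"claw": 0, "tx": -20, "ty": -0.6, "tz": 1.2, "ax": 0, "ay": 0.4, "az": 0}]'

```text
time: 30.37
eef_pos: [0.4653, 0.1568, 0.1595]
tcp_rot: [0.503, -0.496, 0.512, -0.489]
contact_force: [1.2, -0.0, -2.4]
opening: 0.236
```

Emit:
play_rows --steps '[{"claw": 0, "tx": -0.4, "ty": 0, "tz": 0, "ax": 0, "ay": 0, "az": 0}, {"claw": 0, "tx": -1.3, "ty": 0.2, "tz": 0, "ax": 0, "ay": 0, "az": 0}, {"claw": 0, "tx": -2.5, "ty": 0.6, "tz": 0.1, "ax": 0, "ay": 0, "az": 0.3}, {"claw": 0, "tx": -4, "ty": 1.2, "tz": 0.2, "ax": 0, "ay": 0, "az": 0.6}, {"claw": 0, "tx": -5.5, "ty": 1.8, "tz": 0.3, "ax": 0, "ay": 0, "az": 0.8}, {"claw": 0, "tx": -7, "ty": 2.4, "tz": 0.3, "ax": 0, "ay": 0, "az": 0.8}, {"claw": 0, "tx": -8.2, "ty": 3, "tz": 0.3, "ax": 0, "ay": 0, "az": 0.8}, {"claw": 0, "tx": -9, "ty": 3.6, "tz": 0.3, "ax": 0, "ay": 0, "az": 0.8}, {"claw": 0, "tx": -9.4, "ty": 4, "tz": 0.3, "ax": 0, "ay": 0, "az": 0.8}, {"claw": 0, "tx": -9.5, "ty": 4.3, "tz": 0.3, "ax": 0, "ay": 0, "az": 0.8}, {"claw": 0, "tx": -9.5, "ty": 4.3, "tz": 0.3, "ax": 0, "ay": 0, "az": 0.8}]'

```text
time: 31.28
eef_pos: [0.4691, 0.2493, 0.1127]
tcp_rot: [0.5, -0.5, 0.508, -0.492]
contact_force: [0.5, -1.2, -2.6]
opening: 0.238
```

```bash
python3 - <<'E'
from h import *
st(); p,d=cams.read_camera("top");crop(p,180,130,340,270,5,"pics/g7.png");st()
b=cloud("top",d); plane(b,(252,274,205,228))
plan(.4685,.255,.04,-.85)
E
```

```text
t 31.28 [0.4691 0.2493 0.1127] yawz -0.90 down [-0.001 -0.017 -1.   ] F [ 0.5 -1.2 -2.6] op 0.238 q [ 0.3   0.11  2.02 -0.02  1.02  0.33]
t 31.33 [0.4693 0.2491 0.1132] yawz -0.92 down [ 0.    -0.016 -1.   ] F [ 0.2 -0.5 -2.1] op 0.239 q [ 0.3   0.11  2.02 -0.02  1.02  0.33]
slope dz/dx,dz/dy deg [-0.63 -0.92] c [0.4767 0.1337 0.104 ] 501
t cm [-0.71  7.31 -0.1 ] a deg [-0.02 -0.07  0.94] now [0.4693 0.2491 0.1132] time 31.3 q [ 0.3   0.11  2.02 -0.02  1.02  0.33]
```

View pics/g7.png

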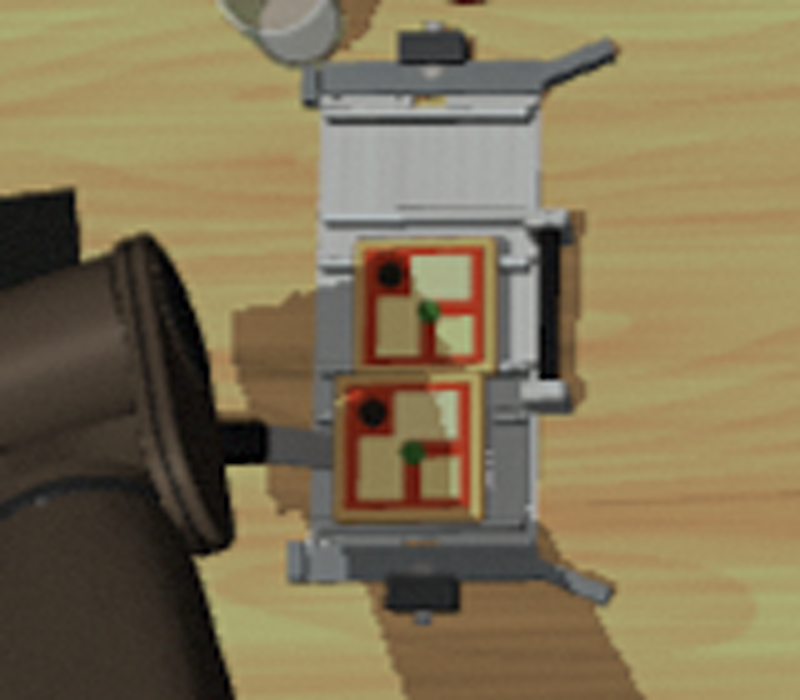

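```bash
python3 - <<'E'
from h import *
q=.041
for pts,z in(([(335,378),(482,375),(486,519),(337,523)],.102),([(357,240),(496,238),(497,376),(357,377)],.039)):
    pts=(np.array(pts)+.5)/5-.5+[180,130]
    t,y,r=fit("top",pts,[(q,q,z),(q,-q,z),(-q,-q,z),(-q,q,z)]); print(z,t,np.degrees(y),r.tolist())
X=[.121,.059]
E
```

```text
0.102 [0.46814824 0.13638729] 0.73588880901519 [[-1.0, -0.7], [-2.3, 1.7], [1.3, 0.6], [2.0, -1.6]]
0.039 [0.55915267 0.1365311 ] -0.1693695738649161 [[-0.7, -0.8], [-1.3, 1.6], [0.5, 0.9], [1.5, -1.7]]
```

Emit:
play_rows --steps '[{"claw": 0, "tx": -0.1, "ty": 1, "tz": -0.1, "ax": 0, "ay": 0, "az": 0.1}, {"claw": 0, "tx": -0.3, "ty": 2.2, "tz": -0.1, "ax": 0, "ay": 0, "az": 0.2}, {"claw": 0, "tx": -0.4, "ty": 3.4, "tz": -0.1, "ax": 0, "ay": 0, "az": 0.3}, {"claw": 0, "tx": -0.5, "ty": 4.5, "tz": -0.1, "ax": 0, "ay": 0, "az": 0.4}, {"claw": 0, "tx": -0.5, "ty": 5.2, "tz": -0.1, "ax": 0, "ay": 0, "az": 0.5}, {"claw": 0, "tx": -0.5, "ty": 5.7, "tz": -0.1, "ax": 0, "ay": 0, "az": 0.5}, {"claw": 0, "tx": -0.5, "ty": 5.7, "tz": -0.1, "ax": 0, "ay": 0, "az": 0.5}]'

```text
time: 31.92
eef_pos: [0.4676, 0.2532, 0.0547]
tcp_rot: [0.498, -0.502, 0.506, -0.493]
contact_force: [-0.0, 0.5, -3.2]
opening: 0.236
```

```bash
python3 - <<'E'
from h import *
st(); p,d=cams.read_camera("top");crop(p,180,130,340,270,5,"pics/g8.png");st()
b=cloud("top",d); plane(b,(255,277,208,230))
E
```

```text
t 31.92 [0.4676 0.2532 0.0547] yawz -0.93 down [-0.002 -0.008 -1.   ] F [-0.   0.5 -3.2] op 0.236 q [ 0.31  0.2   2.04 -0.01  0.91  0.33]
t 31.97 [0.4683 0.2534 0.0557] yawz -0.92 down [-0.    -0.008 -1.   ] F [ 0.1  0.  -1.8] op 0.235 q [ 0.31  0.2   2.04 -0.01  0.91  0.33]
slope dz/dx,dz/dy deg [-1.04 -0.01] c [0.478  0.1339 0.0448] 462
```

View pics/g8.png

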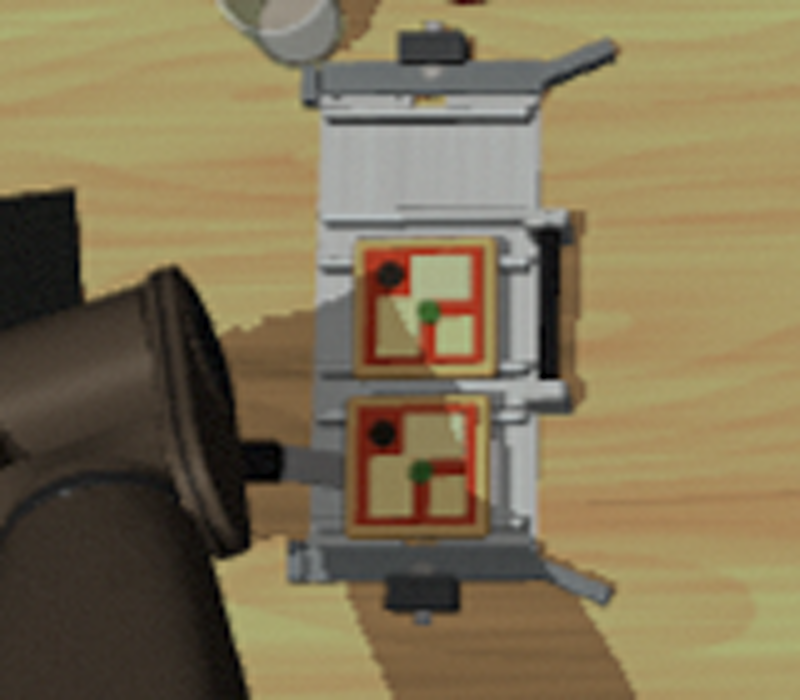

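Emit:
play_rows --steps '[{"claw": 0, "tx": 0, "ty": 0.3, "tz": 0, "ax": 0, "ay": 0, "az": 0.1}, {"claw": 0, "tx": 0, "ty": 0.6, "tz": 0, "ax": 0, "ay": 0, "az": 0.2}, {"claw": 0, "tx": 0, "ty": 0.9, "tz": 0, "ax": 0, "ay": 0, "az": 0.3}, {"claw": 0, "tx": 0, "ty": 1.2, "tz": 0, "ax": 0, "ay": 0, "az": 0.4}, {"claw": 0, "tx": 0, "ty": 1.4, "tz": 0, "ax": 0, "ay": 0, "az": 0.4}, {"claw": 0, "tx": 0, "ty": 1.5, "tz": 0, "ax": 0, "ay": 0, "az": 0.4}, {"claw": 0, "tx": 0, "ty": 1.5, "tz": 0, "ax": 0, "ay": 0, "az": 0.4}]'

```text
time: 32.55
eef_pos: [0.4686, 0.2534, 0.0414]
tcp_rot: [0.496, -0.504, 0.504, -0.496]
contact_force: [-0.4, -1.0, -1.5]
opening: 0.231
```

```bash
python3 - <<'E'
from h import *
st(); p,d=cams.read_camera("top");crop(p,180,130,340,270,5,"pics/g9.png");st()
b=cloud("top",d); plane(b,(255,277,208,230))
E
```

```text
t 32.55 [0.4686 0.2534 0.0414] yawz -0.91 down [ 0.001 -0.    -1.   ] F [-0.4 -1.  -1.5] op 0.231 q [ 0.31  0.22  2.05 -0.    0.88  0.32]
t 32.60 [0.4687 0.2535 0.0415] yawz -0.91 down [ 0.001 -0.    -1.   ] F [ 0.2  0.8 -0.9] op 0.234 q [ 0.31  0.22  2.05 -0.    0.88  0.32]
slope dz/dx,dz/dy deg [-0.93  0.76] c [0.4801 0.1346 0.0402] 481
```

View pics/g9.png

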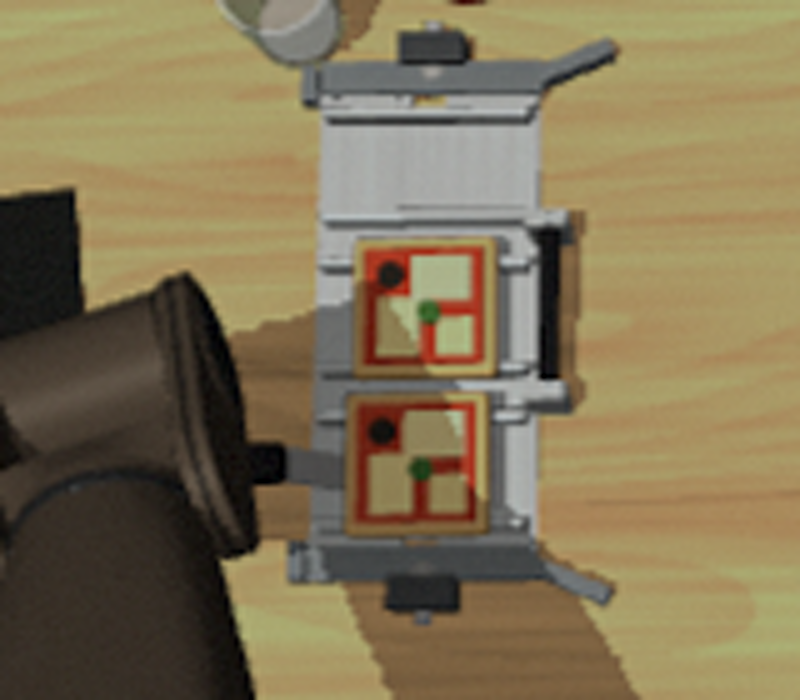

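Emit:
play_rows --steps '[{"claw": 0, "tx": 0, "ty": 0.2, "tz": 0, "ax": 0, "ay": 0, "az": 0}, {"claw": 0, "tx": -0.3, "ty": 0.2, "tz": 0, "ax": 0, "ay": 0, "az": 0}, {"claw": 0, "tx": -1, "ty": 0.2, "tz": 0, "ax": 0, "ay": 0, "az": 0}, {"claw": 0, "tx": -2, "ty": 0.2, "tz": 0, "ax": 0, "ay": 0, "az": 0}, {"claw": 0, "tx": -3.3, "ty": 0.2, "tz": 0, "ax": 0, "ay": 0, "az": 0}, {"claw": 0, "tx": -4.6, "ty": 0.2, "tz": 0, "ax": 0, "ay": 0, "az": 0}, {"claw": 0, "tx": -5.9, "ty": 0.2, "tz": 0, "ax": 0, "ay": 0, "az": 0}, {"claw": 0, "tx": -7.2, "ty": 0.2, "tz": 0, "ax": 0, "ay": 0, "az": 0}, {"claw": 0, "tx": -8.5, "ty": 0.2, "tz": 0, "ax": 0, "ay": 0, "az": 0}, {"claw": 0, "tx": -9.8, "ty": 0.2, "tz": 0, "ax": 0, "ay": 0, "az": 0}, {"claw": 0, "tx": -11, "ty": 0.2, "tz": 0, "ax": 0, "ay": 0, "az": 0}, {"claw": 0, "tx": -11.5, "ty": 0.2, "tz": 0, "ax": 0, "ay": 0, "az": 0}]'

```text
time: 33.6
eef_pos: [0.4706, 0.3705, 0.0397]
tcp_rot: [0.496, -0.503, 0.504, -0.497]
contact_force: [0.3, -0.1, -2.3]
opening: 0.238
```

```bash
python3 - <<'E'
from h import *
st(); p,d=cams.read_camera("top");crop(p,150,130,310,270,5,"pics/h1.png");st()
b=cloud("top",d); plane(b,(255,277,208,230)); plane(b,(253,276,180,203))
plan(.44,.38,.15,45)
E
```

```text
t 33.60 [0.4706 0.3705 0.0397] yawz -0.84 down [ 0.002  0.001 -1.   ] F [ 0.3 -0.1 -2.3] op 0.238 q [ 0.5   0.35  1.88 -0.    0.91  0.51]
t 33.65 [0.4706 0.3705 0.0397] yawz -0.83 down [ 0.002  0.001 -1.   ] F [ 0.5  0.2 -0.8] op 0.240 q [ 0.5   0.35  1.88 -0.    0.91  0.51]
slope dz/dx,dz/dy deg [-1.82  0.95] c [0.4799 0.1344 0.0407] 482
slope dz/dx,dz/dy deg [-0.09 -0.37] c [0.5591 0.139  0.0408] 529
t cm [ -0.91 -11.03  -3.05] a deg [-1.200e-01 -4.583e+01  1.000e-02] now [0.4706 0.3705 0.0397] time 33.6 q [ 0.5   0.35  1.88 -0.    0.91  0.51]
```

View pics/h1.png

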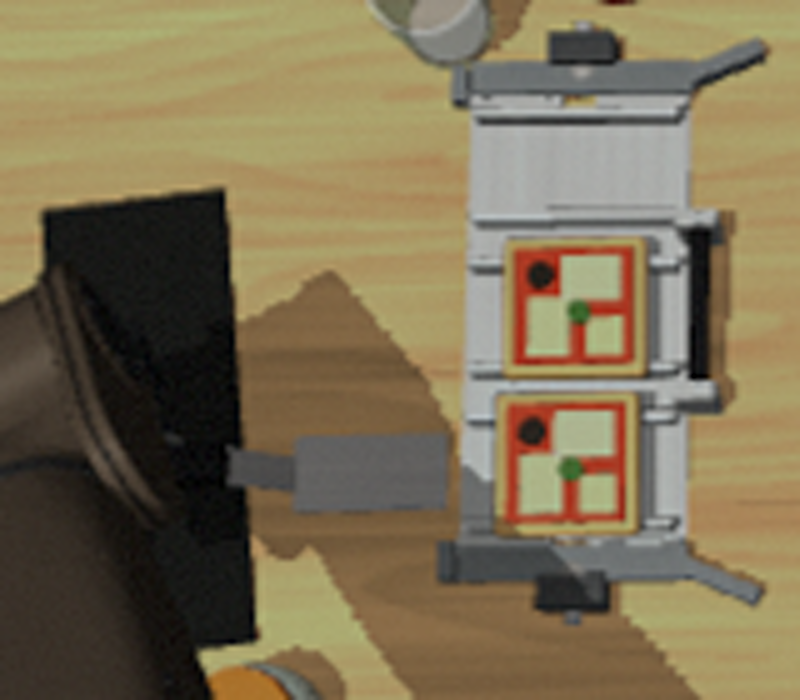

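Emit:
play_rows --steps '[{"claw": 0, "tx": -0.3, "ty": -2.5, "tz": 0, "ax": 0, "ay": 0, "az": 0}, {"claw": 0, "tx": -0.8, "ty": -6, "tz": 0, "ax": 0, "ay": 0, "az": 0}, {"claw": 0, "tx": -1, "ty": -9, "tz": -0.3, "ax": 0, "ay": -3, "az": 0}, {"claw": 0, "tx": -1, "ty": -11, "tz": -0.6, "ax": 0, "ay": -9, "az": 0}, {"claw": 0, "tx": -1, "ty": -11, "tz": -0.9, "ax": 0, "ay": -16, "az": 0}, {"claw": 0, "tx": -1, "ty": -11, "tz": -1.2, "ax": 0, "ay": -23, "az": 0}, {"claw": 0, "tx": -1, "ty": -11, "tz": -1.5, "ax": 0, "ay": -30, "az": 0}, {"claw": 0, "tx": -1, "ty": -11, "tz": -1.8, "ax": 0, "ay": -37, "az": 0}, {"claw": 0, "tx": -1, "ty": -11, "tz": -2.1, "ax": 0, "ay": -44, "az": 0}, {"claw": 0, "tx": -1, "ty": -11, "tz": -2.4, "ax": 0, "ay": -51, "az": 0}, {"claw": 0, "tx": -1, "ty": -11, "tz": -2.7, "ax": 0, "ay": -57, "az": 0}, {"claw": 0, "tx": -1, "ty": -11, "tz": -3, "ax": 0, "ay": -60, "az": 0}]'

```text
time: 34.65
eef_pos: [0.4402, 0.3784, 0.1492]
tcp_rot: [0.682, -0.187, 0.187, -0.682]
contact_force: [0.3, 0.2, -1.8]
opening: 0.24
```

```bash
python3 - <<'E'
from h import *
st(); p,d=cams.read_camera("side");plan(.435,.387,.13,91)
E
```

```text
t 34.65 [0.4402 0.3784 0.1492] yawz 59.31 down [ 0.    -0.001 -1.   ] F [ 0.3  0.2 -1.8] op 0.240 q [ 0.54  0.16  1.88 -0.    1.1  -0.5 ]
t cm [-0.84  1.91  0.5 ] a deg [  0.07 -31.67  -0.  ] now [0.4397 0.3785 0.1491] time 34.7 q [ 0.54  0.16  1.88 -0.    1.1  -0.5 ]
```

Emit:
play_rows --steps '[{"claw": 0, "tx": -0.2, "ty": 0.5, "tz": 0.1, "ax": 0, "ay": -4, "az": 0}, {"claw": 0, "tx": -0.4, "ty": 1, "tz": 0.2, "ax": 0, "ay": -10, "az": 0}, {"claw": 0, "tx": -0.6, "ty": 1.5, "tz": 0.3, "ax": 0, "ay": -17, "az": 0}, {"claw": 0, "tx": -0.8, "ty": 1.9, "tz": 0.5, "ax": 0, "ay": -24, "az": 0}, {"claw": 0, "tx": -0.8, "ty": 1.9, "tz": 0.5, "ax": 0, "ay": -29, "az": 0}, {"claw": 0, "tx": -0.8, "ty": 1.9, "tz": 0.5, "ax": 0, "ay": -31.5, "az": 0}, {"claw": 0, "tx": -0.8, "ty": 1.9, "tz": 0.5, "ax": 0, "ay": -31.5, "az": 0}, {"claw": 0, "tx": -0.8, "ty": 1.9, "tz": 0.5, "ax": 0, "ay": -31.5, "az": 0}]'

```text
time: 35.37
eef_pos: [0.4363, 0.387, 0.1303]
tcp_rot: [0.707, 0.003, -0.003, -0.707]
contact_force: [-0.2, -0.3, -2.2]
opening: 0.237
```

```bash
python3 - <<'E'
from h import *
st(); p,d=cams.read_camera("top");crop(p,150,120,310,260,5,"pics/h2.png");plan(.435,.387,.04,91)
E
```

```text
t 35.37 [0.4363 0.387  0.1303] yawz 90.45 down [ 0.001 -0.001 -1.   ] F [-0.2 -0.3 -2.2] op 0.237 q [ 0.55  0.19  1.89 -0.    1.06 -1.03]
t cm [-0.14  9.04 -0.  ] a deg [ 0.03 -0.53  0.05] now [0.4363 0.3871 0.1304] time 35.4 q [ 0.55  0.19  1.89 -0.    1.06 -1.03]
```

View pics/h2.png

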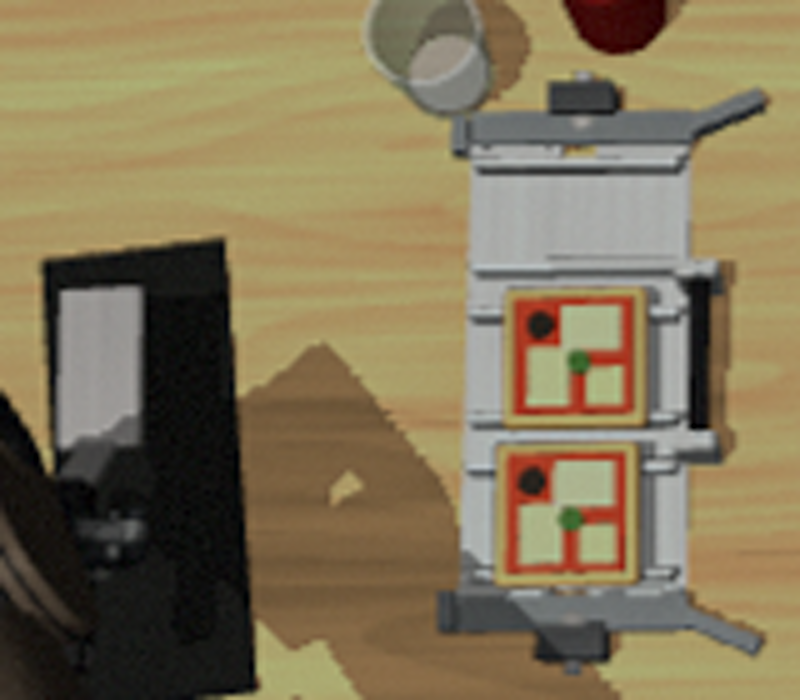

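Lower towards the mat.

Emit:
play_rows --steps '[{"claw": 0, "tx": -0.1, "ty": 1.5, "tz": 0, "ax": 0, "ay": 0, "az": 0}, {"claw": 0, "tx": -0.1, "ty": 3.5, "tz": 0, "ax": 0, "ay": 0, "az": 0}, {"claw": 0, "tx": -0.1, "ty": 5.5, "tz": 0, "ax": 0, "ay": 0, "az": 0}, {"claw": 0, "tx": -0.1, "ty": 7.3, "tz": 0, "ax": 0, "ay": 0, "az": 0}, {"claw": 0, "tx": -0.1, "ty": 8.5, "tz": 0, "ax": 0, "ay": 0, "az": 0}, {"claw": 0, "tx": -0.1, "ty": 9.2, "tz": 0, "ax": 0, "ay": 0, "az": 0}, {"claw": 0, "tx": -0.1, "ty": 9.6, "tz": 0, "ax": 0, "ay": 0, "az": 0}, {"claw": 0, "tx": -0.1, "ty": 9.8, "tz": 0, "ax": 0, "ay": 0, "az": 0}, {"claw": 0, "tx": -0.1, "ty": 9.8, "tz": 0, "ax": 0, "ay": 0, "az": 0}]'

```text
time: 36.17
eef_pos: [0.4361, 0.3877, 0.0334]
tcp_rot: [-0.707, -0.004, 0.003, 0.707]
contact_force: [0.5, -0.2, -0.9]
opening: 0.234
```

```bash
python3 - <<'E'
from h import *
st()
E
```

```text
t 36.17 [0.4361 0.3877 0.0334] yawz 90.58 down [ 0.003  0.001 -1.   ] F [ 0.5 -0.2 -0.9] op 0.234 q [ 0.55  0.33  1.92 -0.    0.89 -1.03]
```

Force is starting to unload; lower 3 mm more, open and back off.

Emit:
play_rows --steps '[{"claw": 0, "tx": 0, "ty": 0.1, "tz": 0, "ax": 0, "ay": 0, "az": 0}, {"claw": 0, "tx": 0, "ty": 0.2, "tz": 0, "ax": 0, "ay": 0, "az": 0}, {"claw": 0, "tx": 0, "ty": 0.25, "tz": 0, "ax": 0, "ay": 0, "az": 0}, {"claw": 0, "tx": 0, "ty": 0.25, "tz": 0, "ax": 0, "ay": 0, "az": 0}]'

```text
time: 36.5
eef_pos: [0.4362, 0.3881, 0.0324]
tcp_rot: [-0.707, -0.005, 0.003, 0.707]
contact_force: [-4.3, -1.3, 7.3]
opening: 0.242
```

```bash
python3 - <<'E'
from h import *
st()
E
```

```text
t 36.50 [0.4362 0.3881 0.0324] yawz 90.59 down [ 0.003  0.001 -1.   ] F [-4.3 -1.3  7.3] op 0.242 q [ 0.55  0.33  1.92 -0.    0.88 -1.03]
```

Emit:
play_rows --steps '[{"claw": 2.5, "tx": 0, "ty": -0.1, "tz": 0, "ax": 0, "ay": 0, "az": 0}, {"claw": 3.5, "tx": 0, "ty": -0.1, "tz": 0, "ax": 0, "ay": 0, "az": 0}, {"claw": 5, "tx": 0, "ty": -0.1, "tz": 0, "ax": 0, "ay": 0, "az": 0}, {"claw": 5, "tx": 0, "ty": -0.1, "tz": 0, "ax": 0, "ay": 0, "az": 0}, {"claw": 5, "tx": 0, "ty": -0.1, "tz": 0, "ax": 0, "ay": 0, "az": 0}, {"claw": 5, "tx": 0, "ty": -1, "tz": 0, "ax": 0, "ay": 0, "az": 0}, {"claw": 5, "tx": 0, "ty": -3, "tz": 0, "ax": 0, "ay": 0, "az": 0}, {"claw": 5, "tx": 0, "ty": -6, "tz": 0, "ax": 0, "ay": 0, "az": 0}, {"claw": 5, "tx": 0, "ty": -10, "tz": 0, "ax": 0, "ay": 0, "az": 0}, {"claw": 5, "tx": 0, "ty": -14, "tz": 0, "ax": 0, "ay": 0, "az": 0}, {"claw": 5, "tx": 0, "ty": -17, "tz": 0, "ax": 0, "ay": 0, "az": 0}, {"claw": 5, "tx": 0, "ty": -18, "tz": 0, "ax": 0, "ay": 0, "az": 0}]'

```text
time: 37.5
eef_pos: [0.4377, 0.389, 0.2176]
tcp_rot: [-0.705, -0.008, -0.0, 0.709]
contact_force: [1.3, 0.1, 1.2]
opening: 0.586
```

Emit:
play_rows --steps '[{"claw": 5, "tx": 0, "ty": 0, "tz": -1, "ax": 0, "ay": 0, "az": 0}, {"claw": 5, "tx": 0, "ty": 0, "tz": -4, "ax": 0, "ay": 0, "az": 0}, {"claw": 5, "tx": 0, "ty": 0, "tz": -7, "ax": 0, "ay": 0, "az": 0}, {"claw": 5, "tx": 1, "ty": 0, "tz": -10, "ax": 0, "ay": 0, "az": 0}, {"claw": 5, "tx": 2, "ty": 0, "tz": -13, "ax": 0, "ay": 0, "az": 0}, {"claw": 5, "tx": 3, "ty": 0, "tz": -16, "ax": 0, "ay": 0, "az": 0}, {"claw": 5, "tx": 4, "ty": 0, "tz": -20, "ax": 0, "ay": 0, "az": 0}, {"claw": 5, "tx": 5, "ty": 0, "tz": -24, "ax": 0, "ay": 0, "az": 0}, {"claw": 5, "tx": 6, "ty": 0, "tz": -28, "ax": 0, "ay": 0, "az": 0}, {"claw": 5, "tx": 6, "ty": 0, "tz": -32, "ax": 0, "ay": 0, "az": 0}, {"claw": 5, "tx": 6, "ty": 0, "tz": -36, "ax": 0, "ay": 0, "az": 0}, {"claw": 5, "tx": 6, "ty": 0, "tz": -40, "ax": 0, "ay": 0, "az": 0}]'

```text
time: 38.5
eef_pos: [0.4971, -0.014, 0.2072]
tcp_rot: [-0.707, -0.002, 0.005, 0.707]
contact_force: [0.6, -0.3, 0.1]
opening: 0.586
```

```bash
python3 - <<'E'
from h import *
st(); p,d=cams.read_camera("top");crop(np.clip(p*1.5,0,255).astype('uint8'),150,130,310,270,5,"pics/h3.png");cv2.imwrite("pics/top6.png",p)
ps,_=cams.read_camera("side");cv2.imwrite("pics/side6.png",ps);st()
E
```

```text
t 38.50 [ 0.4971 -0.014   0.2072] yawz 90.57 down [-0.004  0.001 -1.   ] F [ 0.6 -0.3  0.1] op 0.586 q [-0.23 -0.09  2.03 -0.    1.21 -1.81]
t 38.60 [ 0.4976 -0.017   0.2074] yawz 90.17 down [-0.003 -0.001 -1.   ] F [ 0.2  0.6 -1. ] op 0.582 q [-0.24 -0.09  2.03 -0.    1.21 -1.81]
```

View pics/h3.png

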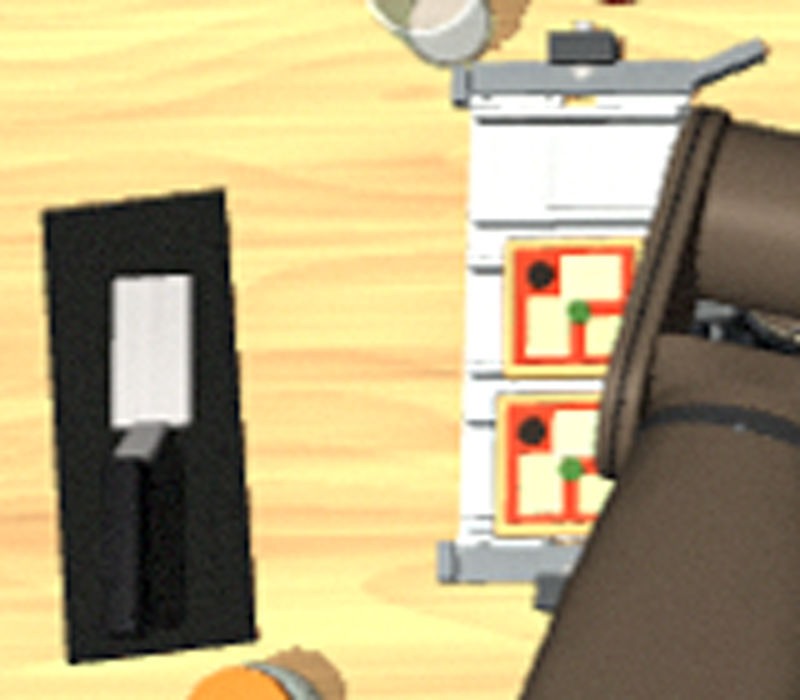

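View pics/side6.png

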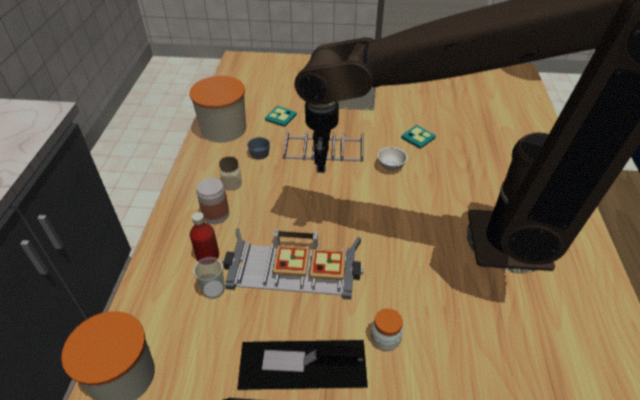

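```bash
python3 - <<'E'
from h import *
p=cv2.imread("pics/top3.png"); p2=cv2.imread("pics/top6.png")
a=cv2.resize(p[132:158,235:305],None,fx=11,fy=11,interpolation=cv2.INTER_CUBIC); b=cv2.resize(p2[132:158,235:305],None,fx=11,fy=11,interpolation=cv2.INTER_CUBIC)
cv2.imwrite("pics/i1.png",np.vstack([a,b]))
E
```

```text
(no output)
```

View pics/i1.png

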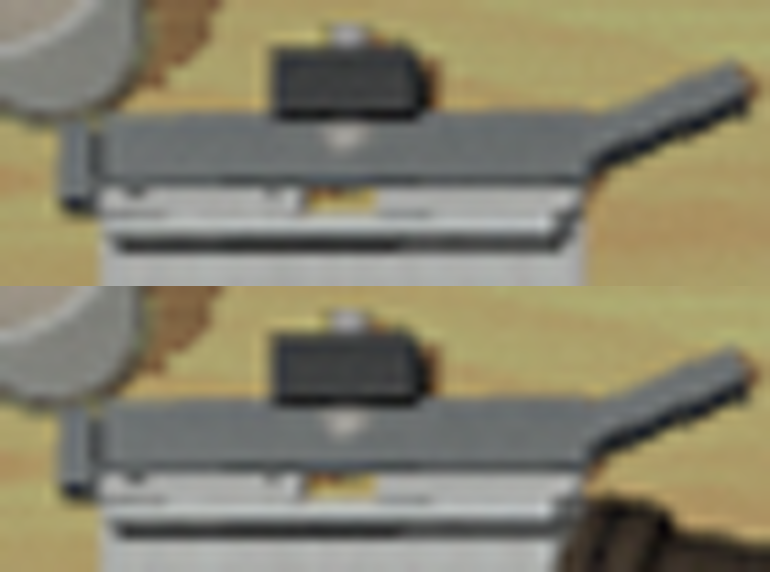

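```bash
python3 - <<'E'
from h import *
q=.041
C=lambda pts:(np.array(pts)+.5)/5-.5+[150,130]
blade(C([(111,275),(192,275),(190,427),(110,426)]),.006)
m,a=np.array([.5054,.3907]),np.radians(5.76)
p,d=cams.read_camera("top"); b=cloud("top",d).reshape(-1,3); s=(b[:,2]>.045)&(b[:,2]<.075)&(b[:,1]>.34)&(b[:,1]<.44)&(b[:,0]>.36)&(b[:,0]<.6); print(b[s].mean(0),b[s].std(0))
st(); print(ctrl.sign_off())
E
```

```text
blade [0.5467 0.3892] yaw 0.8 [[1.8, 2.3], [0.1, -1.2], [-2.1, -1.8], [0.2, 0.7]]
[0.42682929 0.38450597 0.05872747] [0.02879054 0.00681073 0.0041206 ]
t 38.65 [ 0.4976 -0.0146  0.2075] yawz 90.26 down [-0.003  0.001 -1.   ] F [0.  0.6 0.3] op 0.585 q [-0.23 -0.09  2.03 -0.    1.21 -1.81]
the job is handed in; nothing more can be done
None
```

I finished the job and handed it in at about 39 s, but the hand-in gives no verdict, so the result rests on my own checks.

**What I did:** I slid the grid into the rails until it met the stops, at about 38 N. Only two red pizzas were on the rack. I carried both over on the turner, one to the grid's middle lane and one to the robot-side lane. Then I laid the turner back on its mat, let go and moved the arm clear.

**Last checks:**
- **Grid:** the notch lines up with the catch on the far rail, the one I enlarged. The grid edge sits against the stop there, and nothing moved between the earlier and final pictures.
- **Pizzas:** both lie flat, with tops at about 40 mm and a gap of about 9 mm. The middle one is within a few millimetres of its lane centre. I saw no sign of a gripper touching a pizza.
- **Turner:** the blade stands on the mat at about (0.547, 0.389), within 1 cm of the mat's long axis. It is turned about 5° from that axis.
- **Other things:** the bystanders and the turquoise look-alikes look unmoved in the final side picture. The gripper is clear, with contact force near zero.

**Checks that disagreed:**
- **Grid position:** the tool's travel put the home grid about 5 mm farther along +y than a rough fit of its ribs in the picture. I relied on the direct notch, catch and stop view instead.
- **Pizza slope:** the depth fit on the second pizza read about 2°. I took that as depth noise, since it looks flat in the pictures.

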